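# Strip stuck blanks from a drilling fixture

## Task

Clear the drilling fixture: push the square-bored handle fully down onto the square shaft and turn it clockwise as far as it goes so that the keeper draws back off the wooden blanks. Then use the flat pry bar over the round fulcrum rod to lever every blank loose from its nest; do not grip a blank with the fingers while it is still tight in its nest. Put all the blanks in the wooden tray, lying flat on its floor and not stacked, take the handle off the shaft again, lay handle and bar flat on the bench with the keeper still back, and leave the sanding block, paint pot and tape roll alone.

Things in the scene. Friction and masses are not known exactly. Their poses are not given: they have to be found in the camera images.
- fixture: Fixed drilling fixture, 310 x 205 mm, bed 80 mm above the bench. Origin on the bench under the middle nest; x along the row of three nests (90 mm apart), y to the prying side, z up. At -y stands the gearbox (85 x 66 mm, 122 mm high) with the square shaft. Each nest: 10 mm high rear stop at y = -48 mm, 7 mm ribs beside the rear half, 13 mm high plunger housings beside the front end.
- nest_a (a point): Middle of nest a's floor (the bed top), axes as the fixture's. blank_a, if present, starts here, length along y, front face at y = 45 mm. A pry slot 30 mm wide (x) and 18 mm deep runs in from the +y side along the nest's middle, from y = 62 to y = 12 mm, so it reaches 33 mm under the blank.
- nest_b (a point): Middle of nest b's floor (the bed top), axes as the fixture's. blank_b, if present, starts here, length along y, front face at y = 45 mm. A pry slot 30 mm wide (x) and 18 mm deep runs in from the +y side along the nest's middle, from y = 62 to y = 12 mm, so it reaches 33 mm under the blank.
- nest_c (a point): Middle of nest c's floor (the bed top), axes as the fixture's. blank_c, if present, starts here, length along y, front face at y = 45 mm. A pry slot 30 mm wide (x) and 18 mm deep runs in from the +y side along the nest's middle, from y = 62 to y = 12 mm, so it reaches 33 mm under the blank.
- fulcrum (a point): Middle of the fixed round fulcrum rod (14 mm diameter, along the fixture's x), on its top line: y = 75, z = 70.5 mm in the fixture, 9.5 mm below the blanks' undersides. Clear bench 0.25 m in front; a vise stands beyond at the bench's left edge. Bar level on it, tip 50 mm past it: 2.5 mm free under the blank; tilted 0.33 rad, grip down, it raises the blank's front 15 mm. 8 to 16 N on the grip.
- blank_a: Pale softwood block 45 x 90 x 45 mm (x, y, z), 0.12 kg, origin in the middle of its underside. Starts tight in nest_a, or is absent (None): two sprung plungers pinch it low near its +y end, about 25 N each. Levered up 11 mm or more at that end (it pivots on its rear bottom edge to a tilt of 0.12 rad or more) they snap in under it: it stays up, loose, and lifts out by its long sides.
- blank_b: Pale softwood block 45 x 90 x 45 mm (x, y, z), 0.12 kg, origin in the middle of its underside. Starts tight in nest_b, or is absent (None): two sprung plungers pinch it low near its +y end, about 25 N each. Levered up 11 mm or more at that end (it pivots on its rear bottom edge to a tilt of 0.12 rad or more) they snap in under it: it stays up, loose, and lifts out by its long sides.
- blank_c: Pale softwood block 45 x 90 x 45 mm (x, y, z), 0.12 kg, origin in the middle of its underside. Starts tight in nest_c, or is absent (None): two sprung plungers pinch it low near its +y end, about 25 N each. Levered up 11 mm or more at that end (it pivots on its rear bottom edge to a tilt of 0.12 rad or more) they snap in under it: it stays up, loose, and lifts out by its long sides.
- blank_a_mid (a point): Centre of blank_a.
- blank_b_mid (a point): Centre of blank_b.
- blank_c_mid (a point): Centre of blank_c.
- keeper (a joint): Slide of the flat steel keeper, m: 0 = forward, three 20 mm wide fingers reaching 35 mm over the rear tops of the blanks, 2 mm above them, so they cannot be levered up; 0.05 = fully back to -y, clear of them. Moves only with the shaft, 0.0357 m per rad. Top 133 mm above the bench.
- shaft (a joint): Turn of the square shaft, rad: 0 at the start, grows clockwise seen from above, stop at 1.4 (keeper fully back). Stays where it is left; takes about 0.4 Nm.
- shaft_seat (a point): On the axis of the vertical square shaft, at the level of the round shoulder (36 mm diameter, 140 mm above the bench, 18 mm above the gearbox) on which the handle seats. The shaft is 18 mm square and stands 25 mm above here, stepped narrower over the top 7 mm. Axes: x and y square to the shaft's flats, turning with it; z up.
- turn_handle: Dark steel turning handle, 0.3 kg: a square hub 44 x 44 x 30 mm with a square through-bore 20.5 mm wide, bore flats parallel to the hub's, and an arm 18 x 18 mm on either side along x (139 mm over all). Origin in the centre of the bore at half height; z along the bore. The same both ways up; fits the shaft at any quarter turn. Seated, its origin is 15 mm above shaft_seat. Starts flat on the bench.
- pry_bar: Flat dark steel pry bar, 270 mm long, 0.3 kg. Origin in the middle of its length on the underside, x towards the tip, z up. Steel 18 mm wide and 8 mm thick, 7 mm thick over the last 30 mm to the tip; rubber grip 24 mm wide and 14 mm high from x = -135 to -15 mm, flush with the underside. Starts flat on the bench.
- bar_tip (a point): Tip of the pry bar, at x = 135 mm on its underside.
- bar_end (a point): Grip end of the pry bar, at x = -135 mm on its underside.
- tray: Fixed open wooden tray, 290 x 150 mm outside (x, y), on a solid 26 mm plinth: rim 71 mm and inner floor 32 mm above its origin, walls 6 mm. It stands on a 4 mm cardboard sheet that covers the right-hand part of the bench (y below -92 mm, x beyond 450 mm). Origin under its centre.
- tray_in (a point): Centre of the tray's inner floor, axes as the tray's.
- sanding_block: Cork sanding block 64 x 112 x 33 mm, bystander.
- paint_pot: Small paint pot, 53 mm across, 57 mm high, bystander.
- tape_roll: Roll of tape, 100 x 115 x 25 mm, bystander.

How it is judged:
By the outcome, as a careful person would: the job done as asked, in the order asked, and still so for the second after the job is handed in, with the robot touching nothing.
Of blank_a, blank_b, blank_c only 2 to 3 are there at a start; the rules pass over those that are not, and their reading is None.
At some moment in a run one of pry_bar may be knocked a few centimetres aside while the robot is not near it.
Once in a run the grip may slacken for a moment while it holds something.
It also fails if it takes over 210 s, if anything falls off the work surface, if the arm or the gripper's body presses on something with over 40 N, if the wrist force passes 120 N, or if a joint passes its speed limit or range.

## Robot

A 7-joint arm with a two-finger parallel gripper is mounted at the origin on a cart in front of the work surface, level with it; the furniture and walls round the work are solid. World frame = base frame: x ahead of the robot, y to its left, z up, the work surface at z = 0. Lengths are in m, angles in rad, forces in N, time in s.
With the tool pointing down it reaches from about 0.4 to 0.875 m from the base axis. Payload 19.3 kg.
Tool frame: the origin (TCP) lies midway between the tips of the shut fingers; the grasp point (between the pads) lies 19 mm behind it; z points along the fingers, y is the line along which they close (so a half turn about z gives the same grasp; the last joint's range is limited). The gripper opens to 85 mm and grips with 20 to 120 N. Pads are 22 mm wide; open, the fingers measure 114 mm over their backs; the gripper's body (76 mm by 85 mm) begins 54 mm behind the grasp point. The pads swing forward as they close: fully open they stand 13 mm farther back than shut.
Start: joints at [1.265, 0.521, -0.036, 1.599, 0.021, 1.021, -0.113], TCP at [0.146, -0.608, 0.231] pointing down, gripper open.
Joint ranges: [-2.91, 2.91], [-0.3, 2.13], [-1.5, 1.42], [0.17, 2.43], [-1.26, 4.41], [0.16, 1.93], [-2.52, 2.52]. Speed limits (rad/s): [1.89, 1.89, 2.39, 2.39, 3.01, 3.01, 3.01].

## Interface

Orientations are given as a rotation vector (axis times angle).
In Python, from rig import status, viewer, bot, finder gives the robot as it stands. The module is installed in compiled form; this text tells all that it offers.
- The arm moves only by the shell command python3 -m jog 'ROWS' [FORCE]. ROWS is JSON, a list of rows, each an object of numbers: "tx", "ty", "tz": the shift along the tool's x, y, z in m; "wx", "wy", "wz": the turn, a rotation vector about the tool's x, y, z in degrees; "hand": the opening, from 0 (shut) to 1 (fully open). A call has 1 to 10 rows; each row shifts and turns the commanded pose from where the row before left it, along the tool's axes as they then stand; what a row does not reach is not made up. A row lasts 1/12 s, in which the tool goes at most 41.7 mm and 7.16 degrees, less where a joint would pass 70% of its speed; a pose out of reach is approached as far as the arm can. A call is refused whole if a number of a shift passes 0.0417 or a number of a turn 7.16, either way. A call with a gripper value outside its range is refused whole. The fingers move at their own pace and stop on an object; FORCE is the grip in N (left out, the last holds). Time passes only in rows, so rows that do not move let the fingers close. It gives the time, the measured TCP pose, the force, the opening and the grip force at its end, in the units of the state.
- status.sense(): the state, without advancing time (a new reading comes with each control period).
- viewer.camera(name): name is "scene" or "top" or "wrist"; returns a dict with "image" (384x512x3 uint8, red, green, blue), "fov_y" (degrees; the focal length in pixels is half the picture's height over the tangent of half this angle, whatever the lens; pixels are square), "cx", "cy" (the principal point, pixels), "k1" (the pictures are not rectified: a ray, as slopes to the right and down, at radius r is drawn at 1 + k1 r^2 times it, then the intrinsics apply), "view" (4x4, takes a point from world to camera coordinates). Camera axes: x right, y down, z forward; pixel columns grow to the right and rows downward; lengths in m; the calibration is good to about 2 mm. A picture is of the moment at which its call begins. There is no depth.
- bot.close_job(): hands the job in; it is judged then, once.
Trained networks look in a picture, given as the dict that the camera call returned (one of the last four; its "shot" number tells which), for a name from the list of things; names that differ only in an ending like _2 or _b are one class to them, and where a whole thing is asked for, a point or a joint stands for the part that bears it (a point fixed in the world has none). Each returns a list of dicts, best first, with "confidence" (0 to 1); they miss things now and then, are a little off and sometimes report something else, mostly with a low value. They report only what shows in the picture. A call takes as long as a camera call.
- finder.regions_of(picture, query): "pixels" (384x512 bool, what is visible of it).
- finder.mark_of(picture, query): "point" ([x, y, z] in m, in world coordinates, good to about 4 mm: a listed point, or the origin of a listed thing).
The state is a dict: "clock": time; "qpos": joint angles; "qd": joint speeds; "joint_torque": joint torques, N m; "eef_pos": TCP position; "orientation": TCP orientation; "wrist_force": force on the tool from outside, world axes, zero at the start; "torque": the same for the moment, N m; "width": finger opening in m; "gripper_force": force on a finger pad.
Only numpy, scipy, OpenCV 4.12 (cv2) and the standard library are available. Lean on these libraries where they do the work, as an engineer would, in place of code of your own. Each camera call takes 0.05 s, during which the arm holds its last target. There are 200 camera calls.

## Working session

There is one attempt and no reset: what is moved stays moved. The work goes in short steps, Python scripts to look and compute and a shell command to move; the robot and the scene stay as the last step left them, time stands still between calls to the robot, and variables do not carry over. Pictures are saved under pics/ and viewed, at most 14 in all, crops included, and the job is handed in when it is done.

```bash
mkdir -p pics; cat > h.py <<'E'
from rig import status, viewer, bot, finder
import numpy as np, cv2
from scipy.spatial.transform import Rotation as R
def K(c):
    f=192/np.tan(np.radians(c["fov_y"]/2)); return f,c["cx"],c["cy"],c["k1"]
def proj(c,P):
    P=np.atleast_2d(P); V=np.array(c["view"]); q=P@V[:3,:3].T+V[:3,3]; s=q[:,:2]/q[:,2:]
    f,cx,cy,k=K(c); s=s*(1+k*(s**2).sum(1,keepdims=True)); return s*f+[cx,cy]
def onplane(c,uv,z):
    f,cx,cy,k=K(c); d=(np.atleast_2d(uv).astype(float)-[cx,cy])/f; s=d.copy()
    for _ in range(20): s=d/(1+k*(s**2).sum(1,keepdims=True))
    V=np.array(c["view"]); Rt=V[:3,:3].T; o=-Rt@V[:3,3]; r=np.c_[s,np.ones(len(s))]@Rt.T
    return o+r*((z-o[2])/r[:,2:])
def save(c,n): cv2.imwrite("pics/"+n,cv2.cvtColor(c["image"],cv2.COLOR_RGB2BGR))
def st():
    s=status.sense(); r=R.from_rotvec(s["orientation"]).as_matrix()
    print("t",round(s["clock"],2),"p",np.round(s["eef_pos"],4),"x",np.round(r[:,0],3),"y",np.round(r[:,1],3),"z",np.round(r[:,2],3),"F",np.round(s["wrist_force"],1),"w",round(s["width"],4),"g",np.round(s["gripper_force"],1),"q",np.round(s["qpos"],2)); return s,r
E
cat > a.py <<'E'
from h import *
st()
for n in("scene","top"):
    c=viewer.camera(n); save(c,n+"0.png")
    print(n,c["fov_y"],np.round(np.linalg.inv(np.array(c["view"]))[:3,3],3))
    for q in "fixture nest_a nest_b nest_c fulcrum blank_a blank_b blank_c shaft_seat turn_handle pry_bar bar_tip bar_end tray tray_in sanding_block paint_pot tape_roll".split():
        print(q,[(np.round(m["point"],3).tolist(),round(m["confidence"],2)) for m in finder.mark_of(c,q)[:4]])
E
python3 a.py
```

```text
t 0.0 p [ 0.1459 -0.6074  0.2307] x [ 0.972  0.234 -0.   ] y [ 0.234 -0.972 -0.001] z [-0.     0.001 -1.   ] F [ 0.3 -0.3  0. ] w 0.0852 g 0.0 q [ 1.26  0.52 -0.04  1.6   0.02  1.02 -0.11]
scene 53.227142372877 [0.106 0.579 0.695]
fixture [([0.548, -0.014, 0.0], 0.7), ([0.756, -0.195, 0.001], 0.7)]
nest_a [([0.639, -0.013, 0.082], 0.91), ([0.463, -0.016, 0.074], 0.79), ([0.549, -0.012, 0.083], 0.56)]
nest_b [([0.639, -0.013, 0.082], 0.91), ([0.463, -0.016, 0.074], 0.79), ([0.549, -0.012, 0.083], 0.56)]
nest_c [([0.639, -0.013, 0.082], 0.91), ([0.463, -0.016, 0.074], 0.79), ([0.549, -0.012, 0.083], 0.56)]
fulcrum [([0.552, 0.058, 0.07], 0.87)]
blank_a [([0.461, -0.016, 0.079], 0.97), ([0.547, -0.016, 0.079], 0.89)]
blank_b [([0.461, -0.016, 0.079], 0.97), ([0.547, -0.016, 0.079], 0.89)]
blank_c [([0.461, -0.016, 0.079], 0.97), ([0.547, -0.016, 0.079], 0.89)]
shaft_seat []
turn_handle [([0.475, 0.151, 0.016], 0.82), ([0.553, -0.17, 0.139], 0.49)]
pry_bar [([0.545, 0.261, 0.002], 0.57)]
bar_tip [([0.68, 0.266, -0.001], 0.7), ([0.463, -0.017, 0.076], 0.53), ([0.409, 0.253, -0.001], 0.41)
[... 1001 characters left out ...]
-0.018, 0.075], 0.97), ([0.552, -0.011, 0.083], 0.89), ([0.552, -0.017, 0.078], 0.24)]
blank_c [([0.459, -0.018, 0.075], 0.97), ([0.552, -0.011, 0.083], 0.89), ([0.552, -0.017, 0.078], 0.24)]
shaft_seat [([0.558, -0.172, 0.141], 0.62)]
turn_handle [([0.472, 0.156, 0.015], 0.85)]
pry_bar [([0.543, 0.258, -0.0], 0.97), ([0.492, -0.34, 0.037], 0.55), ([0.755, 0.212, 0.002], 0.35)]
bar_tip [([0.68, 0.27, 0.001], 0.9), ([0.756, -0.197, 0.003], 0.55)]
bar_end [([0.406, 0.255, 0.003], 0.83)]
tray [([0.462, -0.018, 0.08], 0.54)]
tray_in [([0.491, -0.338, 0.034], 0.82)]
sanding_block [([0.752, -0.199, 0.005], 0.58)]
paint_pot [([0.754, 0.214, -0.001], 0.81)]
tape_roll [([0.701, -0.354, 0.001], 0.81)]
```

View pics/scene0.png

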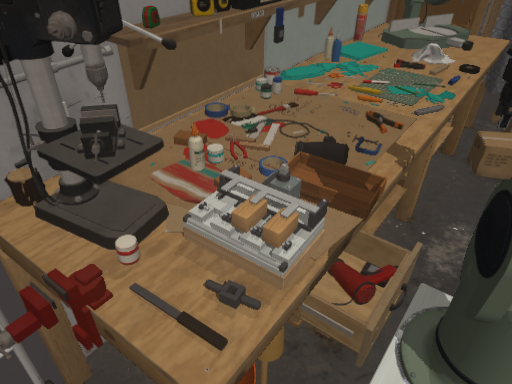

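View pics/top0.png

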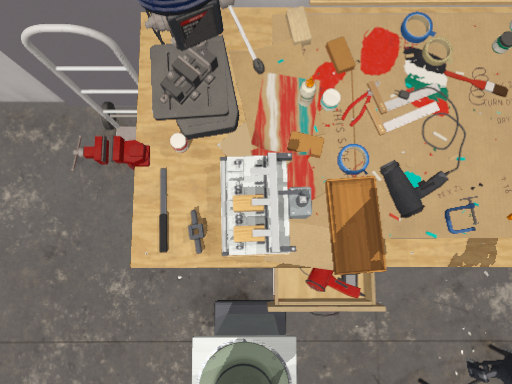

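The scene view shows the fixture in the middle with blanks in the two nearer nests. The handle lies at about (232,292) and the bar from (133,288) to (222,343). In the top view +x is up and +y is left, with the tray at right (355,225). The networks agree with this.

```bash
cat >> h.py <<'E'
def go(pos,ydeg=None,tilt=None):
    """print yaw turn (about tool z) aligning tool y (mod 180) with world angle ydeg, then the shift in tool axes after it"""
    s,r=st(); w=0
    if ydeg is not None:
        a=np.degrees(np.arctan2(r[1,1],r[0,1])); w=-((ydeg-a+90)%180-90)
        r=r@R.from_euler("z",w,degrees=True).as_matrix()
    print("GO wz",round(w,2),"shift mm",np.round(1000*r.T@(np.array(pos)-s["eef_pos"]),1))
E
python3 -c "
from h import *
go([.44,-.3,.25])"
```

```text
t 1.9 p [ 0.146  -0.6077  0.2313] x [ 0.972  0.234 -0.   ] y [ 0.234 -0.972 -0.   ] z [-0.  0. -1.] F [ 1.2  0.2 -0.4] w 0.0854 g 0.0 q [ 1.26  0.52 -0.04  1.6   0.02  1.02 -0.11]
GO wz 0 shift mm [ 357.8 -230.5  -18.7]
```

```bash
python3 -m jog '[{"tx":0.036,"ty":-0.023,"tz":-0.002},{"tx":0.036,"ty":-0.023,"tz":-0.002},{"tx":0.036,"ty":-0.023,"tz":-0.002},{"tx":0.036,"ty":-0.023,"tz":-0.002},{"tx":0.036,"ty":-0.023,"tz":-0.002},{"tx":0.036,"ty":-0.023,"tz":-0.002},{"tx":0.036,"ty":-0.023,"tz":-0.002},{"tx":0.036,"ty":-0.023,"tz":-0.002},{"tx":0.036,"ty":-0.023,"tz":-0.002},{"tx":0.036,"ty":-0.023,"tz":-0.002}]'; python3 -c "
from h import *
go([.473,.154,.22],90)"
```

```text
t 1.9 p [ 0.146  -0.6077  0.2313] x [ 0.972  0.234 -0.   ] y [ 0.234 -0.972 -0.   ] z [-0.  0. -1.] F [ 1.2  0.2 -0.4] w 0.0854 g 0.0 q [ 1.26  0.52 -0.04  1.6   0.02  1.02 -0.11]
GO wz 13.51 shift mm [ 327.  -761.7   11.3]invalid input
```

```bash
python3 -m jog '[{"tx":0.036,"ty":-0.023,"tz":-0.002,"wx":0,"wy":0,"wz":0,"hand":1}]'; python3 -m jog '[{"tx":0.036,"ty":-0.023,"tz":-0.002}]' 40; python3 -m jog '[{"tx":0.036,"ty":-0.023,"hand":1},{"tx":0.03}]'
```

```text
clock: 1.98
eef_pos: [0.1693, -0.5812, 0.2326]
orientation: [3.12, 0.357, -0.005]
wrist_force: [0.3, -0.0, -0.3]
width: 0.085
gripper_force: 0.0invalid input
invalid input
```

```bash
python3 -m jog '[{"tx":0.036,"ty":-0.023,"tz":-0.002,"wx":0,"wy":0,"wz":0,"hand":1},{"tx":0.036,"ty":-0.023,"tz":-0.002,"wx":0,"wy":0,"wz":0,"hand":1},{"tx":0.036,"ty":-0.023,"tz":-0.002,"wx":0,"wy":0,"wz":0,"hand":1},{"tx":0.036,"ty":-0.023,"tz":-0.002,"wx":0,"wy":0,"wz":0,"hand":1},{"tx":0.036,"ty":-0.023,"tz":-0.002,"wx":0,"wy":0,"wz":0,"hand":1},{"tx":0.036,"ty":-0.023,"tz":-0.002,"wx":0,"wy":0,"wz":0,"hand":1},{"tx":0.036,"ty":-0.023,"tz":-0.002,"wx":0,"wy":0,"wz":0,"hand":1},{"tx":0.036,"ty":-0.023,"tz":-0.002,"wx":0,"wy":0,"wz":0,"hand":1},{"tx":0.036,"ty":-0.023,"tz":-0.002,"wx":0,"wy":0,"wz":0,"hand":1},{"tx":0,"ty":0,"tz":0,"wx":0,"wy":0,"wz":6.75,"hand":1}]'; python3 -c "
from h import *
go([.473,.154,.22],90)"
```

```text
clock: 2.82
eef_pos: [0.4402, -0.3014, 0.2513]
orientation: [-3.133, -0.202, -0.005]
wrist_force: [0.7, 1.4, -0.2]
width: 0.0856
gripper_force: 0.0
t 2.82 p [ 0.4402 -0.3014  0.2513] x [0.992 0.129 0.003] y [ 0.129 -0.992 -0.002] z [ 0.003  0.002 -1.   ] F [ 0.7  1.4 -0.2] w 0.0856 g 0.0 q [ 0.6   0.36 -0.14  1.81  0.06  0.97 -1.01]
GO wz 7.39 shift mm [  32.7 -455.3   32.3]
```

```bash
python3 -m jog '[{"tx":0,"ty":-0.038,"tz":0.003,"wx":0,"wy":0,"wz":0,"hand":1},{"tx":0,"ty":-0.038,"tz":0,"wx":0,"wy":0,"wz":0,"hand":1},{"tx":0,"ty":-0.038,"tz":0,"wx":0,"wy":0,"wz":0,"hand":1},{"tx":0,"ty":-0.038,"tz":0,"wx":0,"wy":0,"wz":0,"hand":1},{"tx":0,"ty":-0.038,"tz":0,"wx":0,"wy":0,"wz":0,"hand":1},{"tx":0,"ty":-0.038,"tz":0,"wx":0,"wy":0,"wz":0,"hand":1},{"tx":0,"ty":-0.038,"tz":0,"wx":0,"wy":0,"wz":0,"hand":1},{"tx":0,"ty":-0.038,"tz":0,"wx":0,"wy":0,"wz":0,"hand":1},{"tx":0,"ty":-0.038,"tz":0,"wx":0,"wy":0,"wz":0,"hand":1},{"tx":0,"ty":-0.038,"tz":0,"wx":0,"wy":0,"wz":0,"hand":1}]'
python3 -m jog '[{"tx":0.03,"ty":-0.03,"tz":0,"wx":0,"wy":0,"wz":0,"hand":1},{"tx":0.03,"ty":-0.03,"tz":0,"wx":0,"wy":0,"wz":0,"hand":1},{"tx":0.03,"ty":-0.012,"tz":0,"wx":0,"wy":0,"wz":0,"hand":1},{"tx":0,"ty":0,"tz":0,"wx":0,"wy":0,"wz":-7,"hand":1},{"tx":0,"ty":0,"tz":0,"wx":0,"wy":0,"wz":-7,"hand":1},{"tx":0,"ty":0,"tz":0,"wx":0,"wy":0,"wz":-7,"hand":1},{"tx":0,"ty":0,"tz":0,"wx":0,"wy":0,"wz":-7,"hand":1},{"tx":0,"ty":0,"tz":0,"wx":0,"wy":0,"wz":-7,"hand":1},{"tx":0,"ty":0,"tz":0,"wx":0,"wy":0,"wz":-7,"hand":1},{"tx":0,"ty":0,"tz":0,"wx":0,"wy":0,"wz":-7,"hand":1}]' >/dev/null
python3 -m jog '[{"tx":0,"ty":0,"tz":0,"wx":0,"wy":0,"wz":-7,"hand":1},{"tx":0,"ty":0,"tz":0,"wx":0,"wy":0,"wz":-7,"hand":1},{"tx":0,"ty":0,"tz":0,"wx":0,"wy":0,"wz":-7,"hand":1},{"tx":0,"ty":0,"tz":0,"wx":0,"wy":0,"wz":-7,"hand":1},{"tx":0,"ty":0,"tz":0,"wx":0,"wy":0,"wz":-7,"hand":1},{"tx":0,"ty":0,"tz":0,"wx":0,"wy":0,"wz":-7,"hand":1},{"tx":0,"ty":0,"tz":0,"wx":0,"wy":0,"wz":-7,"hand":1},{"tx":0,"ty":0,"tz":0,"wx":0,"wy":0,"wz":-7,"hand":1},{"tx":0,"ty":0,"tz":0,"wx":0,"wy":0,"wz":-7,"hand":1},{"tx":0,"ty":0,"tz":0,"wx":0,"wy":0,"wz":-7,"hand":1}]' >/dev/null
python3 -m jog '[{"tx":0,"ty":0,"tz":0,"wx":0,"wy":0,"wz":-7,"hand":1},{"tx":0,"ty":0,"tz":0,"wx":0,"wy":0,"wz":-7,"hand":1},{"tx":0,"ty":0,"tz":0,"wx":0,"wy":0,"wz":-7,"hand":1},{"tx":0,"ty":0,"tz":0,"wx":0,"wy":0,"wz":-7,"hand":1},{"tx":0,"ty":0,"tz":0,"wx":0,"wy":0,"wz":-7,"hand":1},{"tx":0,"ty":0,"tz":0,"wx":0,"wy":0,"wz":-7,"hand":1},{"tx":0,"ty":0,"tz":0,"wx":0,"wy":0,"wz":-7,"hand":1},{"tx":0,"ty":0,"tz":0,"wx":0,"wy":0,"wz":0,"hand":1},{"tx":0,"ty":0,"tz":0,"wx":0,"wy":0,"wz":0,"hand":1}]' >/dev/null
cat > look.py <<'E'
from h import *
import sys
st(); c=viewer.camera("wrist"); save(c,sys.argv[1]+".png")
print("cam",np.round(np.linalg.inv(np.array(c["view"]))[:3,3],3),c["fov_y"])
for q in sys.argv[2:]:
    print(q,[(np.round(m["point"],4).tolist(),round(m["confidence"],2)) for m in finder.mark_of(c,q)[:3]])
    for m in finder.regions_of(c,q)[:2]:
        px=m["pixels"]; ys,xs=np.nonzero(px)
        if len(xs)<20: continue
        print("  region",round(m["confidence"],2),len(xs),"bbox",xs.min(),ys.min(),xs.max(),ys.max(),"rect",cv2.minAreaRect(np.c_[xs,ys].astype(np.float32)))
E
python3 look.py w1 turn_handle
python3 -c "
from h import *
go([.473,.154,.22],90)"
```

```text
clock: 3.65
eef_pos: [0.3894, 0.0711, 0.2481]
orientation: [3.136, 0.185, 0.001]
wrist_force: [1.7, -0.5, -0.4]
width: 0.0851
gripper_force: 0.0
t 6.07 p [0.47   0.1502 0.2477] x [-0.995  0.096  0.   ] y [0.096 0.995 0.   ] z [-0.  0. -1.] F [ 0.1  0.1 -0.4] w 0.0856 g 0.0 q [ 0.37  0.47 -1.07  1.88  0.47  1.07  0.59]
cam [0.402 0.156 0.391] 71.89836402277183
turn_handle [([0.4726, 0.1529, 0.0181], 0.79)]
  region 0.77 1592 bbox 240 118 276 210 rect ((257.23529052734375, 164.05882263183594), (95.23246002197266, 31.88877296447754), 77.47119140625)
t 6.22 p [0.4699 0.1503 0.2478] x [-0.996  0.095 -0.   ] y [ 0.095  0.996 -0.   ] z [ 0. -0. -1.] F [ 0.  -0.1 -0.2] w 0.0853 g 0.0 q [ 0.37  0.47 -1.06  1.88  0.47  1.07  0.59]
GO wz -5.44 shift mm [-3.   3.7 27.8]
```

View pics/w1.png

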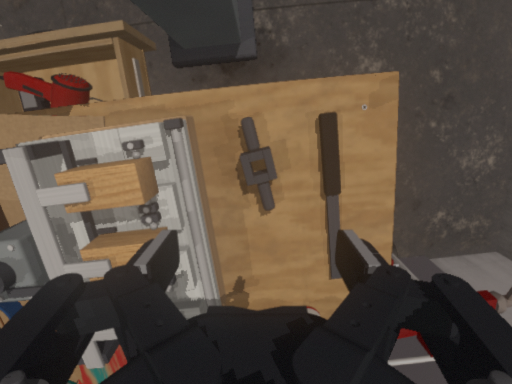

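```bash
cat >> h.py <<'E'
from scipy.optimize import minimize
BOX={"turn_handle":[[-.022,.022,-.022,.022,-.015,.015],[-.0695,.0695,-.009,.009,-.009,.009]],
"pry_bar":[[-.135,-.015,-.012,.012,0,.014],[-.015,.135,-.009,.009,0,.008]],
"blank_a":[[-.0225,.0225,-.045,.045,0,.045]]}
def render(c,boxes,pos,r):
    S=4; im=np.zeros((384*S,512*S),np.uint8)
    for b in boxes:
        P=np.array([[x,y,z] for x in b[:2] for y in b[2:4] for z in b[4:]])@r.T+pos
        h=cv2.convexHull(((proj(c,P)+.5)*S).astype(np.float32)); cv2.fillConvexPoly(im,np.round(h).astype(np.int32),1)
    return cv2.resize(im.astype(np.float32),(512,384),interpolation=cv2.INTER_AREA)
def fit(c,name,mask,pos,yaw,z,boxes=None):
    """silhouette fit of x,y,yaw(deg) at height z"""
    m=cv2.morphologyEx(mask.astype(np.uint8),cv2.MORPH_CLOSE,np.ones((3,3))); cs,_=cv2.findContours(m,cv2.RETR_EXTERNAL,cv2.CHAIN_APPROX_NONE)
    f=np.zeros((384,512),np.uint8); cv2.drawContours(f,[max(cs,key=cv2.contourArea)],-1,1,-1); f=f.astype(np.float32)
    def cost(p):
        g=render(c,boxes or BOX[name],[p[0]/100,p[1]/100,z],R.from_euler("z",p[2]*5,degrees=True).as_matrix())
        return 1-np.minimum(f,g).sum()/np.maximum(f,g).sum()
    p0=np.array([pos[0]*100,pos[1]*100,yaw/5])
    o=minimize(cost,p0,method="Nelder-Mead",options=dict(initial_simplex=np.vstack([p0]+[p0+d for d in np.diag([.6,.6,1])]),xatol=.003,fatol=1e-4))
    return o.x[0]/100,o.x[1]/100,o.x[2]*5,1-o.fun
E
cat > m.py <<'E'
from h import *
def best(c,q,**k):
    l=finder.regions_of(c,q); return l[0]["pixels"] if l else None
for n in ("wrist","top"):
    c=viewer.camera(n)
    print(n,"handle",np.round(fit(c,"turn_handle",best(c,"turn_handle"),[.473,.153],10,.015),4))
    print(n,"bar",np.round(fit(c,"pry_bar",best(c,"pry_bar"),[.543,.26],2,0),4))
    for m in finder.regions_of(c,"blank_a")[:3]: 
        ys,xs=np.nonzero(m["pixels"]); print(n,"blank",m["confidence"],len(xs),np.round(onplane(c,[[xs.mean(),ys.mean()]],.125),3))
    print("shaft",[(np.round(m["point"],4),m["confidence"]) for m in finder.mark_of(c,"shaft_seat")])
E
python3 m.py
```

```text
wrist handle [0.4714 0.1507 8.8898 0.9012]
wrist bar [0.5425 0.2589 1.8402 0.8642]
wrist blank 0.8 1813 [[ 0.528 -0.014  0.125]]
wrist blank 0.63 3706 [[ 0.456 -0.002  0.125]]
wrist blank 0.4 262 [[ 0.603 -0.18   0.125]]
shaft []
top handle [ 0.473  0.153 10.     0.   ]Traceback (most recent call last):
  File "m.py", line 7, in <module>
    print(n,"bar",np.round(fit(c,"pry_bar",best(c,"pry_bar"),[.543,.26],2,0),4))
                           ~~~^^^^^^^^^^^^^^^^^^^^^^^^^^^^^^^^^^^^^^^^^^^^^^
  File "h.py", line 37, in fit
    m=cv2.morphologyEx(mask.astype(np.uint8),cv2.MORPH_CLOSE,np.ones((3,3))); cs,_=cv2.findContours(m,cv2.RETR_EXTERNAL,cv2.CHAIN_APPROX_NONE)
                       ^^^^^^^^^^^
AttributeError: 'NoneType' object has no attribute 'astype'
```

```bash
python3 -c "
from h import *
c=viewer.camera('wrist')
p=onplane(c,[[248,120],[267,207],[259,165]],.024);print(p,np.degrees(np.arctan2(*(p[1]-p[0])[[1,0]])))
go([.4714,.151,.002],98.9)"
```

```text
[[0.40757476 0.14357969 0.024     ]
 [0.53345972 0.15888577 0.024     ]
 [0.4701661  0.15280083 0.024     ]] 6.932444922747209
t 6.67 p [0.4699 0.1504 0.2478] x [-0.996  0.092 -0.   ] y [ 0.092  0.996 -0.   ] z [ 0. -0. -1.] F [-0.2 -0.1  0.2] w 0.0858 g 0.0 q [ 0.37  0.47 -1.07  1.88  0.47  1.07  0.6 ]
GO wz -14.16 shift mm [ -1.6   0.4 245.8]
```

```bash
python3 -m jog '[{"tx":-0.0015,"ty":0.0005,"tz":0.02,"wx":0,"wy":0,"wz":-6.8,"hand":1},{"tx":0,"ty":0,"tz":0.03,"wx":0,"wy":0,"wz":-6.8,"hand":1},{"tx":0,"ty":0,"tz":0.035,"wx":0,"wy":0,"wz":0,"hand":1},{"tx":0,"ty":0,"tz":0.035,"wx":0,"wy":0,"wz":0,"hand":1},{"tx":0,"ty":0,"tz":0.035,"wx":0,"wy":0,"wz":0,"hand":1},{"tx":0,"ty":0,"tz":0.035,"wx":0,"wy":0,"wz":0,"hand":1},{"tx":0,"ty":0,"tz":0.03,"wx":0,"wy":0,"wz":0,"hand":1},{"tx":0,"ty":0,"tz":0.015,"wx":0,"wy":0,"wz":0,"hand":1},{"tx":0,"ty":0,"tz":0.009,"wx":0,"wy":0,"wz":0,"hand":1},{"tx":0,"ty":0,"tz":0,"wx":0,"wy":0,"wz":0,"hand":1}]'
python3 -c "
from h import *
go([.4714,.151,.002],98.0)"; python3 look.py w2 turn_handle
```

```text
clock: 7.5
eef_pos: [0.4708, 0.1508, 0.0025]
orientation: [0.229, -3.131, 0.0]
wrist_force: [-0.8, 1.2, -0.1]
width: 0.0858
gripper_force: 0.0
t 7.5 p [0.4708 0.1508 0.0025] x [-0.989 -0.146  0.002] y [-0.146  0.989  0.   ] z [-0.002 -0.    -1.   ] F [-0.8  1.2 -0.1] w 0.0858 g 0.0 q [ 0.14  0.83 -0.78  2.05  0.97  0.68  0.42]
GO wz 0.38 shift mm [-0.7  0.1  0.5]
t 7.5 p [0.4708 0.1508 0.0025] x [-0.989 -0.146  0.002] y [-0.146  0.989  0.   ] z [-0.002 -0.    -1.   ] F [-0.8  1.2 -0.1] w 0.0858 g 0.0 q [ 0.14  0.83 -0.78  2.05  0.97  0.68  0.42]
cam [0.404 0.14  0.146] 71.89836402277183
turn_handle [([0.4705, 0.1515, 0.0165], 0.79)]
  region 0.79 11622 bbox 212 115 304 309 rect ((258.0, 212.0), (194.0, 92.0), 90.0)
```

View pics/w2.png

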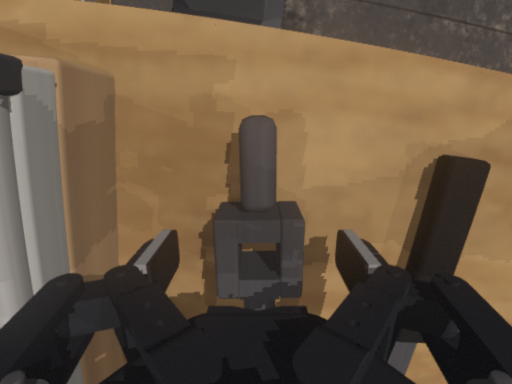

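The handle is centred and square between the fingers (hub x 216-302, pads at about 172 and 345). Closing.

```bash
python3 -m jog '[{"tx":0,"ty":0,"tz":0,"wx":0,"wy":0,"wz":0,"hand":0},{"tx":0,"ty":0,"tz":0,"wx":0,"wy":0,"wz":0,"hand":0},{"tx":0,"ty":0,"tz":0,"wx":0,"wy":0,"wz":0,"hand":0},{"tx":0,"ty":0,"tz":0,"wx":0,"wy":0,"wz":0,"hand":0},{"tx":0,"ty":0,"tz":0,"wx":0,"wy":0,"wz":0,"hand":0},{"tx":0,"ty":0,"tz":0,"wx":0,"wy":0,"wz":0,"hand":0},{"tx":0,"ty":0,"tz":0,"wx":0,"wy":0,"wz":0,"hand":0},{"tx":0,"ty":0,"tz":0,"wx":0,"wy":0,"wz":0,"hand":0},{"tx":0,"ty":0,"tz":0,"wx":0,"wy":0,"wz":0,"hand":0}]' 100
python3 -m jog '[{"tx":0,"ty":0,"tz":-0.015,"wx":0,"wy":0,"wz":0,"hand":0},{"tx":0,"ty":0,"tz":-0.035,"wx":0,"wy":0,"wz":0,"hand":0},{"tx":0,"ty":0,"tz":-0.035,"wx":0,"wy":0,"wz":0,"hand":0},{"tx":0,"ty":0,"tz":-0.035,"wx":0,"wy":0,"wz":0,"hand":0},{"tx":0,"ty":0,"tz":-0.035,"wx":0,"wy":0,"wz":0,"hand":0},{"tx":0,"ty":0,"tz":-0.035,"wx":0,"wy":0,"wz":0,"hand":0},{"tx":0,"ty":0,"tz":-0.03,"wx":0,"wy":0,"wz":0,"hand":0},{"tx":0,"ty":0,"tz":0,"wx":0,"wy":0,"wz":0,"hand":0}]'
python3 -c "
from h import *
go([.556,-.05,.225],92.7)"
```

```text
clock: 8.4
eef_pos: [0.4718, 0.1507, 0.0047]
orientation: [-0.229, 3.132, -0.001]
wrist_force: [-2.6, -3.7, 19.1]
width: 0.0421
gripper_force: 100.5
clock: 9.07
eef_pos: [0.4729, 0.1517, 0.2287]
orientation: [-0.228, 3.127, 0.001]
wrist_force: [0.1, 0.2, -1.8]
width: 0.0419
gripper_force: 102.9
t 9.07 p [0.4729 0.1517 0.2287] x [-0.989 -0.145 -0.006] y [-0.145  0.989  0.   ] z [ 0.006  0.001 -1.   ] F [ 0.1  0.2 -1.8] w 0.0419 g 102.9 q [ 0.38  0.52 -1.1   1.9   0.53  1.05  0.77]
GO wz 5.65 shift mm [ -73.4 -205.4    3.9]
```

```bash
python3 -m jog '[{"tx":-0.013,"ty":-0.02,"tz":0,"wx":0,"wy":0,"wz":5.65,"hand":0},{"tx":-0.015,"ty":-0.034,"tz":0,"wx":0,"wy":0,"wz":0,"hand":0},{"tx":-0.015,"ty":-0.034,"tz":0,"wx":0,"wy":0,"wz":0,"hand":0},{"tx":-0.015,"ty":-0.034,"tz":0,"wx":0,"wy":0,"wz":0,"hand":0},{"tx":-0.015,"ty":-0.034,"tz":0,"wx":0,"wy":0,"wz":0,"hand":0},{"tx":-0.015,"ty":-0.034,"tz":0,"wx":0,"wy":0,"wz":0,"hand":0},{"tx":-0.015,"ty":-0.034,"tz":0,"wx":0,"wy":0,"wz":0,"hand":0},{"tx":-0.015,"ty":-0.034,"tz":0,"wx":0,"wy":0,"wz":0,"hand":0},{"tx":-0.015,"ty":-0.034,"tz":0,"wx":0,"wy":0,"wz":0,"hand":0},{"tx":-0.012,"ty":-0.03,"tz":0,"wx":0,"wy":0,"wz":0,"hand":0}]'
python3 -m jog '[{"tx":0,"ty":0,"tz":0,"wx":0,"wy":0,"wz":0,"hand":0},{"tx":0,"ty":0,"tz":0,"wx":0,"wy":0,"wz":0,"hand":0}]' >/dev/null
python3 look.py w3 turn_handle shaft_seat
```

```text
clock: 9.9
eef_pos: [0.6337, -0.1654, 0.223]
orientation: [0.072, -3.14, 0.001]
wrist_force: [-0.6, 0.4, -2.0]
width: 0.0423
gripper_force: 105.1
t 10.07 p [ 0.6332 -0.1644  0.2225] x [-0.999 -0.044  0.001] y [-0.044  0.999  0.   ] z [-0.001  0.    -1.   ] F [-0.   1.6 -1.4] w 0.0418 g 105.4 q [ 0.73  0.74 -0.96  1.49  0.63  1.24  1.3 ]
cam [ 0.565 -0.168  0.366] 71.89836402277183
turn_handle [([0.6291, -0.1643, 0.2316], 0.64)]
  region 0.7 11385 bbox 211 113 302 310 rect ((256.5, 211.5), (197.0, 91.0), 90.0)
shaft_seat [([0.5571, -0.1755, 0.1454], 0.69)]
  region 0.56 601 bbox 240 88 263 113 rect ((251.5, 100.5), (25.0, 23.0), 90.0)
```

View pics/w3.png

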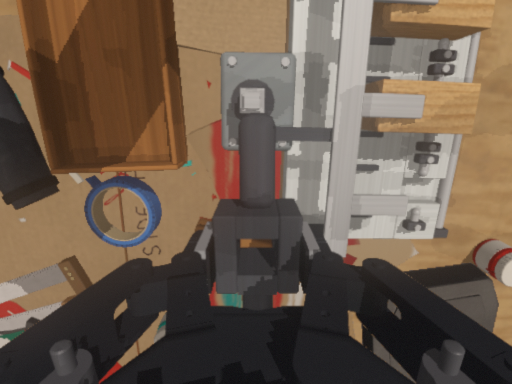

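```bash
python3 -c "
from h import *
im=cv2.imread('pics/w3.png')
a=cv2.resize(im[70:130,215:295],(640,480)[0:2],interpolation=cv2.INTER_CUBIC)[:, :]
b=cv2.resize(im[190:300,205:315],(480,480),interpolation=cv2.INTER_CUBIC); b=cv2.convertScaleAbs(b,alpha=3)
cv2.imwrite('pics/z3.png',np.hstack([cv2.resize(im[75:120,230:275],(360,360),interpolation=cv2.INTER_CUBIC),b[:360*480//480,:][:360]]) if 0 else np.hstack([cv2.resize(im[80:125,230:275],(360,360),interpolation=cv2.INTER_CUBIC),cv2.resize(b,(360,360))]))"
```

```text
(no output)
```

View pics/z3.png

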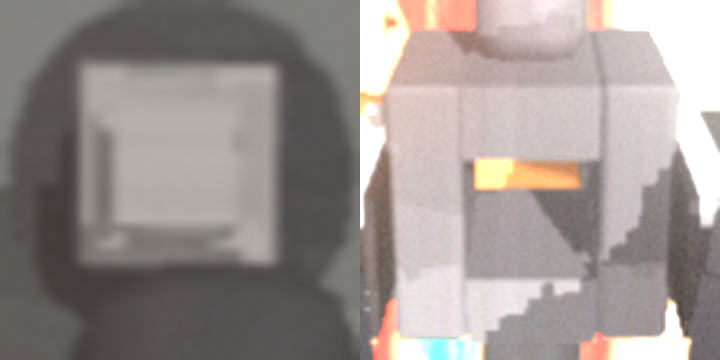

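```bash
python3 -c "
from h import *
c=viewer.camera('wrist')
b=np.array([[105,158],[240,158],[240,278],[105,278]])/3.273+[205,190]
print(onplane(c,b,.2478),onplane(c,b,.2478).mean(0))
h=np.array([[27,85],[312,85],[305,335],[40,335]])/3.273+[205,190]
print(onplane(c,h,.2478),onplane(c,h,.2478).mean(0))
s=np.array([[107,82],[240,82],[240,228],[107,228]])/8+[230,80]
print(onplane(c,s,.165),onplane(c,s,.165).mean(0))
s=np.array([[78,65],[280,65],[280,265],[78,265]])/8+[230,80]
print(onplane(c,s,.158),onplane(c,s,.158).mean(0)); st()"
```

```text
[[ 0.62445049 -0.17238619  0.2478    ]
 [ 0.62346253 -0.15200919  0.2478    ]
 [ 0.64429091 -0.15050853  0.2478    ]
 [ 0.64532424 -0.17182744  0.2478    ]] [ 0.63438204 -0.16168284  0.2478    ]
[[ 0.61321631 -0.18420771  0.2478    ]
 [ 0.6111795  -0.14223513  0.2478    ]
 [ 0.65445943 -0.13920943  0.2478    ]
 [ 0.65653647 -0.18206888  0.2478    ]] [ 0.63384793 -0.16193029  0.2478    ]
[[ 0.54833392 -0.17605083  0.165     ]
 [ 0.54776058 -0.1640489   0.165     ]
 [ 0.56049214 -0.16339635  0.165     ]
 [ 0.56107608 -0.17558665  0.165     ]] [ 0.55441568 -0.16977069  0.165     ]
[[ 0.54636291 -0.17917755  0.158     ]
 [ 0.54546216 -0.16035039  0.158     ]
 [ 0.56354091 -0.15934281  0.158     ]
 [ 0.56446419 -0.17857719  0.158     ]] [ 0.55495754 -0.16936198  0.158     ]
t 10.37 p [ 0.6332 -0.1618  0.2239] x [-0.999 -0.049 -0.   ] y [-0.049  0.999 -0.   ] z [ 0. -0. -1.] F [ 0.1 -0.8 -2.6] w 0.0425 g 105.4 q [ 0.73  0.74 -0.96  1.49  0.63  1.24  1.3 ]
```

Zoomed, the shaft's top face is centred at about (251.7,99.5) in the full image and the bore at about (257.7,256.6). Both come out at the right sizes, and the shaft sits about 80 mm from the bore along tool x. Moving over it.

```bash
python3 -m jog '[{"tx":0.02,"ty":-0.001,"tz":0,"wx":0,"wy":0,"wz":0,"hand":0},{"tx":0.02,"ty":-0.001,"tz":0,"wx":0,"wy":0,"wz":0,"hand":0},{"tx":0.02,"ty":-0.001,"tz":0,"wx":0,"wy":0,"wz":0,"hand":0},{"tx":0.02,"ty":-0.001,"tz":0.01,"wx":0,"wy":0,"wz":0,"hand":0},{"tx":0,"ty":0,"tz":0.02,"wx":0,"wy":0,"wz":0,"hand":0},{"tx":0,"ty":0,"tz":0.01,"wx":0,"wy":0,"wz":0,"hand":0},{"tx":0,"ty":0,"tz":0,"wx":0,"wy":0,"wz":0,"hand":0},{"tx":0,"ty":0,"tz":0,"wx":0,"wy":0,"wz":0,"hand":0}]' 
python3 look.py w4 shaft_seat turn_handle
```

```text
clock: 11.03
eef_pos: [0.5541, -0.1698, 0.1839]
orientation: [0.075, -3.14, -0.001]
wrist_force: [-0.1, -0.4, -1.9]
width: 0.0421
gripper_force: 105.4
t 11.03 p [ 0.5541 -0.1698  0.1839] x [-0.999 -0.048  0.   ] y [-0.048  0.999  0.001] z [-0.     0.001 -1.   ] F [-0.1 -0.4 -1.9] w 0.0421 g 105.4 q [ 0.84  0.68 -0.98  1.74  0.63  1.07  1.27]
cam [ 0.486 -0.174  0.327] 71.89836402277183
shaft_seat [([0.6957, -0.3568, 0.0061], 0.39)]
turn_handle [([0.5529, -0.1676, 0.1946], 0.87)]
  region 0.65 11134 bbox 212 113 300 310 rect ((256.0, 211.5), (197.0, 88.0), 90.0)
```

View pics/w4.png

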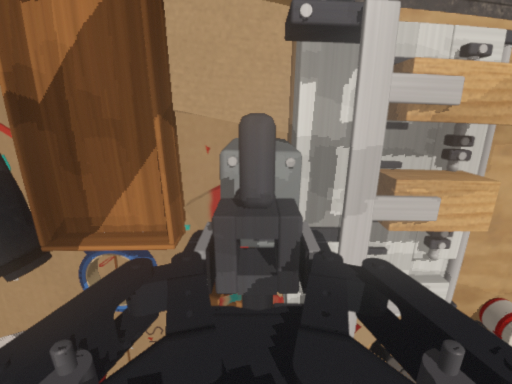

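```bash
python3 -m jog '[{"tx":0,"ty":0,"tz":0.006,"wx":0,"wy":0,"wz":0,"hand":0},{"tx":0,"ty":0,"tz":0.006,"wx":0,"wy":0,"wz":0,"hand":0},{"tx":0,"ty":0,"tz":0.004,"wx":0,"wy":0,"wz":0,"hand":0},{"tx":0,"ty":0,"tz":0.003,"wx":0,"wy":0,"wz":0,"hand":0},{"tx":0,"ty":0,"tz":0.002,"wx":0,"wy":0,"wz":0,"hand":0},{"tx":0,"ty":0,"tz":0,"wx":0,"wy":0,"wz":0,"hand":0}]'
python3 -m jog '[{"tx":0,"ty":0,"tz":0.002,"wx":0,"wy":0,"wz":0,"hand":0},{"tx":0,"ty":0,"tz":0.002,"wx":0,"wy":0,"wz":0,"hand":0},{"tx":0,"ty":0,"tz":0,"wx":0,"wy":0,"wz":0,"hand":0}]'
```

```text
clock: 11.78
eef_pos: [0.5534, -0.1704, 0.1623]
orientation: [0.074, -3.14, -0.0]
wrist_force: [-0.2, -0.3, -2.1]
width: 0.0419
gripper_force: 105.5
clock: 12.03
eef_pos: [0.5536, -0.1705, 0.1585]
orientation: [0.074, -3.141, 0.0]
wrist_force: [0.1, -0.9, -2.2]
width: 0.0422
gripper_force: 105.5
```

```bash
python3 -m jog '[{"tx":0,"ty":0,"tz":0.004,"wx":0,"wy":0,"wz":0,"hand":0},{"tx":0,"ty":0,"tz":0.004,"wx":0,"wy":0,"wz":0,"hand":0},{"tx":0,"ty":0,"tz":0.003,"wx":0,"wy":0,"wz":0,"hand":0},{"tx":0,"ty":0,"tz":0.002,"wx":0,"wy":0,"wz":0,"hand":0},{"tx":0,"ty":0,"tz":0,"wx":0,"wy":0,"wz":0,"hand":0}]'
python3 -m jog '[{"tx":0,"ty":0,"tz":0.002,"wx":0,"wy":0,"wz":0,"hand":0},{"tx":0,"ty":0,"tz":0,"wx":0,"wy":0,"wz":0,"hand":0}]'
```

```text
clock: 12.45
eef_pos: [0.5534, -0.1705, 0.1452]
orientation: [0.074, -3.14, -0.0]
wrist_force: [-0.3, -2.0, -3.9]
width: 0.0421
gripper_force: 105.5
clock: 12.62
eef_pos: [0.5536, -0.1705, 0.1447]
orientation: [0.074, -3.141, 0.002]
wrist_force: [-7.4, -2.0, 18.3]
width: 0.042
gripper_force: 107.6
```

```bash
python3 -m jog '[{"tx":0,"ty":0,"tz":-0.001,"wx":0,"wy":0,"wz":3,"hand":0},{"tx":0,"ty":0,"tz":0,"wx":0,"wy":0,"wz":5,"hand":0},{"tx":0,"ty":0,"tz":0,"wx":0,"wy":0,"wz":5,"hand":0},{"tx":0,"ty":0,"tz":0,"wx":0,"wy":0,"wz":5,"hand":0},{"tx":0,"ty":0,"tz":0,"wx":0,"wy":0,"wz":5,"hand":0},{"tx":0,"ty":0,"tz":0,"wx":0,"wy":0,"wz":5,"hand":0},{"tx":0,"ty":0,"tz":0,"wx":0,"wy":0,"wz":5,"hand":0},{"tx":0,"ty":0,"tz":0,"wx":0,"wy":0,"wz":5,"hand":0}]' 115
python3 -c "
from h import *
s,r=st();print(s['torque'])"
python3 -m jog '[{"tx":0,"ty":0,"tz":0,"wx":0,"wy":0,"wz":5,"hand":0},{"tx":0,"ty":0,"tz":0,"wx":0,"wy":0,"wz":5,"hand":0},{"tx":0,"ty":0,"tz":0,"wx":0,"wy":0,"wz":5,"hand":0},{"tx":0,"ty":0,"tz":0,"wx":0,"wy":0,"wz":5,"hand":0},{"tx":0,"ty":0,"tz":0,"wx":0,"wy":0,"wz":5,"hand":0},{"tx":0,"ty":0,"tz":0,"wx":0,"wy":0,"wz":5,"hand":0},{"tx":0,"ty":0,"tz":0,"wx":0,"wy":0,"wz":3,"hand":0},{"tx":0,"ty":0,"tz":0,"wx":0,"wy":0,"wz":3,"hand":0}]'
python3 -c "
from h import *
s,r=st();print(s['torque'])"
```

```text
clock: 13.28
eef_pos: [0.5546, -0.1712, 0.1452]
orientation: [0.958, 2.989, -0.001]
wrist_force: [5.1, -6.6, -2.8]
width: 0.0423
gripper_force: 117.0
t 13.28 p [ 0.5546 -0.1712  0.1452] x [-0.814  0.581 -0.002] y [0.581 0.814 0.   ] z [ 0.002 -0.001 -1.   ] F [ 5.1 -6.6 -2.8] w 0.0423 g 117.0 q [ 0.73  0.67 -0.79  1.77  0.57  0.94  0.65]
[-1.42368237 -1.24313821  0.34362668]
clock: 13.95
eef_pos: [0.5548, -0.171, 0.1452]
orientation: [1.833, 2.548, 0.001]
wrist_force: [7.1, -6.2, -4.7]
width: 0.0423
gripper_force: 117.1
t 13.95 p [ 0.5548 -0.171   0.1452] x [-0.318  0.948 -0.002] y [0.948 0.318 0.002] z [ 0.003 -0.001 -1.   ] F [ 7.1 -6.2 -4.7] w 0.0423 g 117.1 q [ 0.64  0.63 -0.64  1.78  0.47  0.89  0.12]
[-1.37313673 -1.58063004  0.28763705]
```

```bash
python3 -m jog '[{"tx":0,"ty":0,"tz":0,"wx":0,"wy":0,"wz":3,"hand":0},{"tx":0,"ty":0,"tz":0,"wx":0,"wy":0,"wz":3,"hand":0},{"tx":0,"ty":0,"tz":0,"wx":0,"wy":0,"wz":2,"hand":0},{"tx":0,"ty":0,"tz":0,"wx":0,"wy":0,"wz":2,"hand":0},{"tx":0,"ty":0,"tz":0,"wx":0,"wy":0,"wz":0,"hand":0}]'
python3 -c "
from h import *
s,r=st();print(s['torque'])"
python3 -m jog '[{"tx":0,"ty":0,"tz":0,"wx":0,"wy":0,"wz":2,"hand":0},{"tx":0,"ty":0,"tz":0,"wx":0,"wy":0,"wz":2,"hand":0},{"tx":0,"ty":0,"tz":0,"wx":0,"wy":0,"wz":0,"hand":0}]'
python3 -c "
from h import *
s,r=st();print(s['torque'])
c=viewer.camera('top'); print([(np.round(m['point'],3),m['confidence']) for m in finder.mark_of(c,'keeper')]); save(c,'top1.png');
im=cv2.imread('pics/top1.png')[140:270,200:330]; cv2.imwrite('pics/z5.png',cv2.resize(im,(520,520),interpolation=cv2.INTER_CUBIC))"
```

```text
clock: 14.37
eef_pos: [0.5549, -0.1709, 0.1452]
orientation: [2.047, 2.379, 0.002]
wrist_force: [6.6, -7.0, -5.2]
width: 0.0419
gripper_force: 117.1
t 14.37 p [ 0.5549 -0.1709  0.1452] x [-0.149  0.989 -0.001] y [0.989 0.149 0.003] z [ 0.003 -0.001 -1.   ] F [ 6.6 -7.  -5.2] w 0.0419 g 117.1 q [ 0.61  0.62 -0.59  1.78  0.43  0.88 -0.03]
[-1.38042505 -1.59944907  0.16482002]
clock: 14.62
eef_pos: [0.5549, -0.171, 0.1452]
orientation: [2.129, 2.306, 0.002]
wrist_force: [7.3, -6.4, -5.3]
width: 0.0417
gripper_force: 117.1
t 14.62 p [ 0.5549 -0.171   0.1452] x [-0.08   0.997 -0.001] y [0.997 0.08  0.003] z [ 0.003 -0.001 -1.   ] F [ 7.3 -6.4 -5.3] w 0.0417 g 117.1 q [ 0.6   0.61 -0.58  1.78  0.42  0.87 -0.09]
[-1.40460326 -1.66676995  0.21523219]Traceback (most recent call last):
  File "<string>", line 4, in <module>
    c=viewer.camera('top'); print([(np.round(m['point'],3),m['confidence']) for m in finder.mark_of(c,'keeper')]); save(c,'top1.png');
                                                                                     ~~~~~~~~~~~~~~^^^^^^^^^^^^
ValueError: it knows: bar_end, bar_tip, blank, blank_a_mid, blank_b_mid, blank_c_mid, fixture, fulcrum, nest, paint_pot, pry_bar, sanding_block, shaft_seat, tape_roll, tray, tray_in, turn_handle
```

```bash
python3 -m jog '[{"tx":0,"ty":0,"tz":0,"wx":0,"wy":0,"wz":2,"hand":0},{"tx":0,"ty":0,"tz":0,"wx":0,"wy":0,"wz":2,"hand":0},{"tx":0,"ty":0,"tz":0,"wx":0,"wy":0,"wz":0,"hand":0}]'
python3 -c "
from h import *
s,r=st();print(s['torque'])
c=viewer.camera('top'); save(c,'top1.png');
im=cv2.imread('pics/top1.png')[140:270,200:330]; cv2.imwrite('pics/z5.png',cv2.resize(im,(520,520),interpolation=cv2.INTER_CUBIC))"
```

```text
clock: 14.92
eef_pos: [0.5549, -0.171, 0.1452]
orientation: [2.208, 2.231, 0.002]
wrist_force: [7.7, -5.6, -4.4]
width: 0.0423
gripper_force: 117.1
t 14.92 p [ 0.5549 -0.171   0.1452] x [-0.01   1.    -0.001] y [1.    0.01  0.003] z [ 0.003 -0.001 -1.   ] F [ 7.7 -5.6 -4.4] w 0.0423 g 117.1 q [ 0.59  0.61 -0.56  1.78  0.41  0.87 -0.15]
[-1.43564309 -1.72200944  0.13793742]
```

View pics/z5.png

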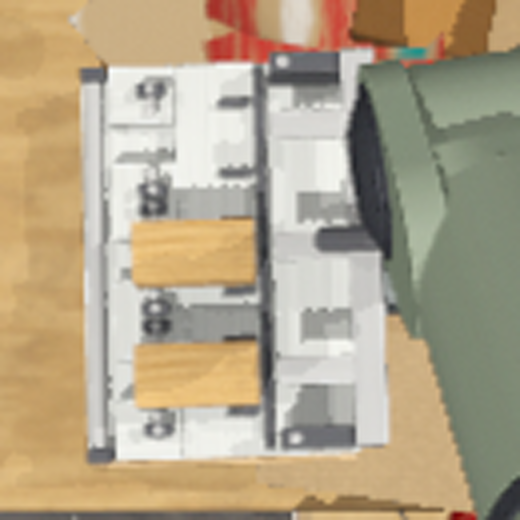

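The keeper fingers are off both blanks (blanks at about (195,252) and (197,375) in the crop), and its cross-bar is at x≈370. I'll turn a little more to be sure it is at the stop.

```bash
python3 -m jog '[{"tx":0,"ty":0,"tz":0,"wx":0,"wy":0,"wz":3,"hand":0},{"tx":0,"ty":0,"tz":0,"wx":0,"wy":0,"wz":3,"hand":0},{"tx":0,"ty":0,"tz":0,"wx":0,"wy":0,"wz":0,"hand":0}]'
python3 -c "
from h import *
s,r=st();print(s['torque'])
c=viewer.camera('top'); save(c,'top2.png');
a=cv2.imread('pics/top1.png').astype(int);b=cv2.imread('pics/top2.png').astype(int); d=np.abs(a-b).sum(2)[140:270,200:300]; print((d>60).sum(0))
c=viewer.camera('wrist'); save(c,'w6.png')"
```

```text
clock: 15.22
eef_pos: [0.555, -0.171, 0.1452]
orientation: [2.322, 2.112, 0.002]
wrist_force: [7.7, -7.3, -3.9]
width: 0.042
gripper_force: 117.4
t 15.22 p [ 0.555  -0.171   0.1452] x [ 0.094  0.996 -0.001] y [ 0.996 -0.094  0.003] z [ 0.003 -0.001 -1.   ] F [ 7.7 -7.3 -3.9] w 0.042 g 117.4 q [ 0.57  0.6  -0.53  1.78  0.39  0.86 -0.24]
[-1.62177454 -1.62514981  1.1496383 ]
[ 0  0  0  0  0  0  0  0  0  0  0  0  0  0  0  0  0  0  0  0  0  0  0  0
  0  0  0  0  0  0  0  0  0  0  0  0  0  0  0  0  0  0  0  0  0  0  0  0
  0  0  0  0  0  0  0  0  0  0  0  0  0  0  0  0  0  0  0  1  1  0  0  0
  0  0  2  1  0  0  4  6  6  9  8  8  6 12  9  8  7  6  6  5  2  2  6  3
  1  3  2  2]
```

View pics/w6.png

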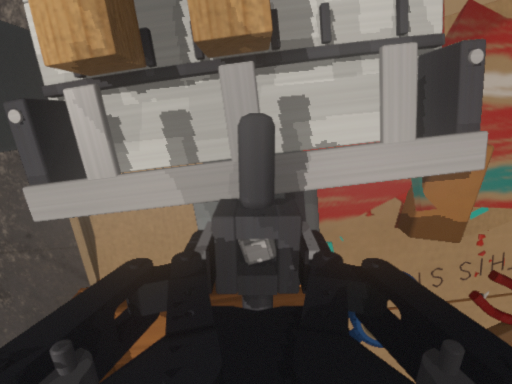

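```bash
python3 -c "
from h import *
c=viewer.camera('wrist')
P=onplane(c,[[85,88],[238,66],[398,47]],.133);print(P)
y=np.radians(2.8); print((P[:,:2]-[.551,-.0145])@np.array([-np.sin(y),np.cos(y)]))"
python3 -m jog '[{"tx":0,"ty":0,"tz":0,"wx":0,"wy":0,"wz":-4,"hand":0},{"tx":0,"ty":0,"tz":0,"wx":0,"wy":0,"wz":-3,"hand":0},{"tx":0,"ty":0,"tz":0,"wx":0,"wy":0,"wz":-3,"hand":0},{"tx":0,"ty":0,"tz":0,"wx":0,"wy":0,"wz":0,"hand":0}]'
python3 -c "
from h import *
s,r=st();print(s['torque'])"
```

```text
[[ 0.46583513 -0.0795171   0.133     ]
 [ 0.55315364 -0.07716922  0.133     ]
 [ 0.64080665 -0.07457782  0.133     ]]
[-0.06077919 -0.0626996  -0.06439313]
clock: 15.7
eef_pos: [0.5544, -0.1706, 0.1451]
orientation: [2.124, 2.313, 0.002]
wrist_force: [5.9, -4.1, -0.7]
width: 0.0422
gripper_force: 117.9
t 15.7 p [ 0.5544 -0.1706  0.1451] x [-0.085  0.996 -0.   ] y [0.996 0.085 0.002] z [ 0.002 -0.    -1.   ] F [ 5.9 -4.1 -0.7] w 0.0422 g 117.9 q [ 0.6   0.61 -0.58  1.78  0.42  0.87 -0.09]
[-0.85679013 -1.05894603  0.06456522]
```

```bash
python3 -m jog '[{"tx":0,"ty":0,"tz":0,"wx":0,"wy":0,"wz":0,"hand":1},{"tx":0,"ty":0,"tz":0,"wx":0,"wy":0,"wz":0,"hand":1},{"tx":0,"ty":0,"tz":0,"wx":0,"wy":0,"wz":0,"hand":1},{"tx":0,"ty":0,"tz":0,"wx":0,"wy":0,"wz":0,"hand":1},{"tx":0,"ty":0,"tz":-0.01,"wx":0,"wy":0,"wz":0,"hand":1},{"tx":0,"ty":0,"tz":-0.03,"wx":0,"wy":0,"wz":0,"hand":1},{"tx":0,"ty":0,"tz":-0.03,"wx":0,"wy":0,"wz":0,"hand":1},{"tx":0,"ty":0,"tz":-0.03,"wx":0,"wy":0,"wz":0,"hand":1},{"tx":0,"ty":0,"tz":-0.03,"wx":0,"wy":0,"wz":-6.7,"hand":1},{"tx":0,"ty":0,"tz":0,"wx":0,"wy":0,"wz":-6.7,"hand":1}]'
python3 -m jog '[{"tx":0,"ty":0,"tz":0,"wx":0,"wy":0,"wz":-6.7,"hand":1},{"tx":0,"ty":0,"tz":0,"wx":0,"wy":0,"wz":-6.7,"hand":1},{"tx":0,"ty":0,"tz":0,"wx":0,"wy":0,"wz":-6.7,"hand":1},{"tx":0,"ty":0,"tz":0,"wx":0,"wy":0,"wz":-6.7,"hand":1},{"tx":0,"ty":0,"tz":0,"wx":0,"wy":0,"wz":-6.7,"hand":1},{"tx":0,"ty":0,"tz":0,"wx":0,"wy":0,"wz":-6.7,"hand":1},{"tx":0,"ty":0,"tz":0,"wx":0,"wy":0,"wz":-6.7,"hand":1},{"tx":0,"ty":0,"tz":0,"wx":0,"wy":0,"wz":-6.7,"hand":1},{"tx":0,"ty":0,"tz":0,"wx":0,"wy":0,"wz":-6.7,"hand":1},{"tx":0,"ty":0,"tz":0,"wx":0,"wy":0,"wz":-6.7,"hand":1}]'
python3 -m jog '[{"tx":0.008,"ty":0.038,"tz":0,"wx":0,"wy":0,"wz":0,"hand":1},{"tx":0.008,"ty":0.038,"tz":0,"wx":0,"wy":0,"wz":-6.5,"hand":1},{"tx":0.008,"ty":0.038,"tz":0,"wx":0,"wy":0,"wz":0,"hand":1},{"tx":0.008,"ty":0.038,"tz":0,"wx":0,"wy":0,"wz":0,"hand":1},{"tx":0.008,"ty":0.038,"tz":0,"wx":0,"wy":0,"wz":0,"hand":1},{"tx":0.008,"ty":0.038,"tz":0,"wx":0,"wy":0,"wz":0,"hand":1},{"tx":0.008,"ty":0.038,"tz":0,"wx":0,"wy":0,"wz":0,"hand":1},{"tx":0.008,"ty":0.038,"tz":0,"wx":0,"wy":0,"wz":0,"hand":1},{"tx":0.008,"ty":0.038,"tz":0,"wx":0,"wy":0,"wz":0,"hand":1},{"tx":0.008,"ty":0.038,"tz":0,"wx":0,"wy":0,"wz":0,"hand":1}]'
python3 -m jog '[{"tx":0,"ty":0.035,"tz":0.01,"wx":0,"wy":0,"wz":0,"hand":1},{"tx":0,"ty":0.005,"tz":0.03,"wx":0,"wy":0,"wz":0,"hand":1},{"tx":0,"ty":0,"tz":0,"wx":0,"wy":0,"wz":0,"hand":1}]'
cat > bar.py <<'E'
from h import *
c=viewer.camera("wrist"); save(c,"wb.png")
l=finder.regions_of(c,"pry_bar"); print(l[0]["confidence"])
x,y,a,s=fit(c,"pry_bar",l[0]["pixels"],[.5425,.259],1.84,0); print("bar",x,y,a,s)
print([(q,np.round(m["point"],3),m["confidence"]) for q in("bar_tip","bar_end","turn_handle") for m in finder.mark_of(c,q)[:1]])
u=np.array([np.cos(np.radians(a)),np.sin(np.radians(a))]); p=np.array([x,y])-.075*u
print("grip pt",p); go([p[0],p[1],.004],a+90)
E
python3 bar.py
```

```text
clock: 16.53
eef_pos: [0.5556, -0.1701, 0.2812]
orientation: [1.834, 2.542, 0.004]
wrist_force: [0.5, -1.2, 0.4]
width: 0.0854
gripper_force: 0.0
clock: 17.37
eef_pos: [0.5535, -0.1703, 0.2756]
orientation: [0.125, 3.139, -0.0]
wrist_force: [0.7, 0.2, 0.2]
width: 0.0857
gripper_force: 0.0
clock: 18.2
eef_pos: [0.4709, 0.2104, 0.2756]
orientation: [-0.043, 3.141, -0.001]
wrist_force: [1.0, -0.1, 0.1]
width: 0.0857
gripper_force: 0.0
clock: 18.45
eef_pos: [0.4685, 0.2504, 0.2321]
orientation: [0.05, -3.138, 0.002]
wrist_force: [-0.5, -1.2, -0.5]
width: 0.0852
gripper_force: 0.0
0.93
bar 0.5425 0.259 1.8399999999999999 0.0
[('bar_tip', array([0.695, 0.24 , 0.001]), 0.64), ('bar_end', array([ 0.429,  0.197, -0.006]), 0.96)]
grip pt [0.46753867 0.25659186]
t 18.7 p [0.4713 0.2481 0.2362] x [-1.    -0.026 -0.002] y [-0.026  1.     0.   ] z [ 0.001  0.    -1.   ] F [-0.2  0.2 -0.2] w 0.0855 g 0.0 q [ 0.13  0.54 -1.02  1.8   0.52  1.09  0.53]
GO wz -0.32 shift mm [  3.8   8.5 232.2]
```

```bash
sed -i 's/\[.5425,.259\],1.84,0/[.562,.2185],9.2,0/' bar.py; python3 bar.py
```

```text
0.85
bar 0.5625804249755599 0.21449956678683266 9.201379847023123 0.9197194576263428
[('bar_tip', array([0.696, 0.242, 0.002]), 0.72), ('bar_end', array([ 0.432,  0.196, -0.003]), 0.75), ('turn_handle', array([0.696, 0.237, 0.003]), 0.37)]
grip pt [0.48854549 0.20250669]
t 18.95 p [0.4709 0.2484 0.2353] x [-1.    -0.027 -0.001] y [-0.027  1.     0.   ] z [ 0.001  0.    -1.   ] F [ 0.5  0.5 -0.2] w 0.0854 g 0.0 q [ 0.13  0.54 -1.02  1.81  0.52  1.09  0.52]
GO wz -7.64 shift mm [ -9.9 -48.1 231.3]
```

View pics/wb.png

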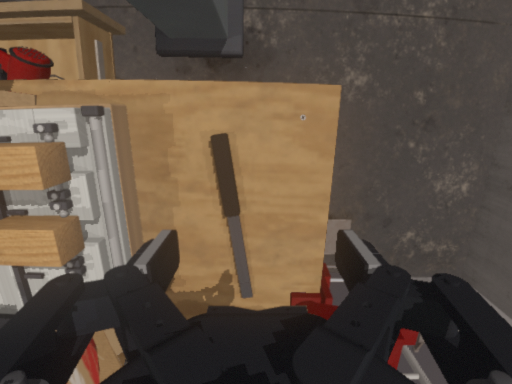

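```bash
python3 -m jog '[{"tx":0,"ty":0,"tz":0,"wx":0,"wy":0,"wz":-7.1,"hand":1},{"tx":-0.005,"ty":-0.024,"tz":0.01,"wx":0,"wy":0,"wz":-0.5,"hand":1},{"tx":-0.005,"ty":-0.024,"tz":0.03,"wx":0,"wy":0,"wz":0,"hand":0.8},{"tx":0,"ty":0,"tz":0.04,"wx":0,"wy":0,"wz":0,"hand":0.8},{"tx":0,"ty":0,"tz":0.04,"wx":0,"wy":0,"wz":0,"hand":0.8},{"tx":0,"ty":0,"tz":0.035,"wx":0,"wy":0,"wz":0,"hand":0.8},{"tx":0,"ty":0,"tz":0.035,"wx":0,"wy":0,"wz":0,"hand":0.8},{"tx":0,"ty":0,"tz":0.025,"wx":0,"wy":0,"wz":0,"hand":0.8},{"tx":0,"ty":0,"tz":0.013,"wx":0,"wy":0,"wz":0,"hand":0.8},{"tx":0,"ty":0,"tz":0,"wx":0,"wy":0,"wz":0,"hand":0.8}]'
python3 -c "
from h import *
go([.4885,.2025,.007],99.2)"
```

```text
clock: 19.78
eef_pos: [0.4869, 0.2026, 0.0049]
orientation: [0.252, -3.129, 0.001]
wrist_force: [-1.6, -0.4, 0.4]
width: 0.0682
gripper_force: 0.0
t 19.78 p [0.4869 0.2026 0.0049] x [-0.987 -0.16   0.003] y [-0.16   0.987 -0.   ] z [-0.003 -0.001 -1.   ] F [-1.6 -0.4  0.4] w 0.0682 g 0.0 q [ 0.04  0.85 -0.77  1.96  0.91  0.72  0.43]
GO wz 0.02 shift mm [-1.5 -0.3 -2.1]
```

```bash
python3 -m jog '[{"tx":0,"ty":0,"tz":-0.003,"wx":0,"wy":0,"wz":0,"hand":0},{"tx":0,"ty":0,"tz":0,"wx":0,"wy":0,"wz":0,"hand":0},{"tx":0,"ty":0,"tz":0,"wx":0,"wy":0,"wz":0,"hand":0},{"tx":0,"ty":0,"tz":0,"wx":0,"wy":0,"wz":0,"hand":0},{"tx":0,"ty":0,"tz":0,"wx":0,"wy":0,"wz":0,"hand":0},{"tx":0,"ty":0,"tz":0,"wx":0,"wy":0,"wz":0,"hand":0},{"tx":0,"ty":0,"tz":0,"wx":0,"wy":0,"wz":0,"hand":0},{"tx":0,"ty":0,"tz":0,"wx":0,"wy":0,"wz":0,"hand":0},{"tx":0,"ty":0,"tz":0,"wx":0,"wy":0,"wz":0,"hand":0},{"tx":0,"ty":0,"tz":0,"wx":0,"wy":0,"wz":0,"hand":0}]' 115
python3 -m jog '[{"tx":0,"ty":0.01,"tz":-0.015,"wx":0,"wy":0,"wz":0,"hand":0},{"tx":0,"ty":0.01,"tz":-0.03,"wx":0,"wy":0,"wz":0,"hand":0},{"tx":0,"ty":0.01,"tz":-0.03,"wx":0,"wy":0,"wz":0,"hand":0},{"tx":0,"ty":0.01,"tz":-0.03,"wx":0,"wy":0,"wz":0,"hand":0},{"tx":0,"ty":0.01,"tz":-0.03,"wx":0,"wy":0,"wz":0,"hand":0},{"tx":0,"ty":0.01,"tz":-0.03,"wx":0,"wy":0,"wz":0,"hand":0},{"tx":0,"ty":0,"tz":-0.015,"wx":0,"wy":0,"wz":0,"hand":0},{"tx":0,"ty":0,"tz":0,"wx":0,"wy":0,"wz":0,"hand":0}]'
```

```text
clock: 20.62
eef_pos: [0.4889, 0.2031, 0.0117]
orientation: [-0.252, 3.129, -0.0]
wrist_force: [-4.6, -4.0, 25.7]
width: 0.0179
gripper_force: 112.5
clock: 21.28
eef_pos: [0.4791, 0.2634, 0.1935]
orientation: [-0.253, 3.127, 0.003]
wrist_force: [0.2, 0.6, -2.8]
width: 0.0177
gripper_force: 113.3
```

```bash
python3 look.py w7 bar_tip bar_end
```

```text
t 21.28 p [0.4791 0.2634 0.1935] x [-0.987 -0.161 -0.005] y [-0.161  0.987  0.001] z [ 0.005  0.002 -1.   ] F [ 0.2  0.6 -2.8] w 0.0177 g 113.3 q [ 0.08  0.62 -1.    1.82  0.6   1.04  0.58]
cam [0.411 0.252 0.336] 71.89836402277183
bar_tip []
  region 0.87 6767 bbox 234 131 278 310 rect ((256.0, 220.5), (179.0, 44.0), 90.0)
bar_end [([0.4207, 0.2545, 0.1777], 0.85)]
  region 0.65 6734 bbox 234 131 278 310 rect ((256.0, 220.5), (179.0, 44.0), 90.0)
```

View pics/w7.png

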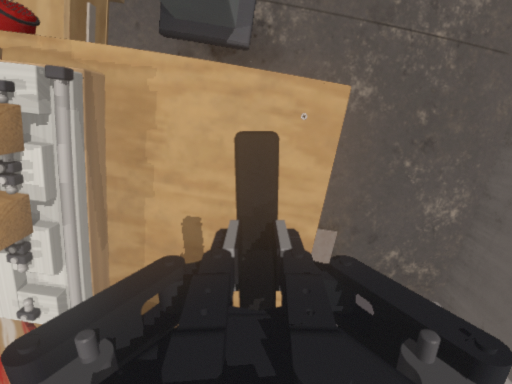

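```bash
python3 -c "
from h import *
s,r=st();c=viewer.camera('wrist');V=np.array(c['view'])
print('cam axes in tool',np.round(V[:3,:3]@r,3)[2])
p=s['eef_pos']
for off in (.015,.012,.008,.004,0,-.004):
  P=[p+r@np.array([.060,y,off-h]) for h in(0.0,.014) for y in(-.012,.012)]
  print(off,np.round(proj(c,P),1).tolist())
print('tcp',proj(c,[p,p-r[:,2]*.019]))"
```

```text
t 21.53 p [0.478  0.2614 0.1887] x [-0.987 -0.16   0.002] y [-0.16   0.987 -0.001] z [-0.001 -0.001 -1.   ] F [ 0.1 -0.7 -2.5] w 0.0174 g 113.0 q [ 0.08  0.63 -0.99  1.82  0.61  1.04  0.58]
cam axes in tool [-0.267 -0.     0.964]
0.015 [[237.2, 129.3], [278.2, 129.3], [235.3, 130.7], [280.2, 130.7]]
0.012 [[236.8, 129.6], [278.6, 129.6], [234.8, 131.0], [280.7, 131.0]]
0.008 [[236.3, 130.0], [279.1, 130.0], [234.2, 131.5], [281.4, 131.5]]
0.004 [[235.7, 130.4], [279.7, 130.4], [233.5, 132.0], [282.1, 132.0]]
0 [[235.2, 130.8], [280.4, 130.8], [232.8, 132.5], [282.9, 132.5]]
-0.004 [[234.5, 131.3], [281.0, 131.2], [232.1, 133.0], [283.7, 133.0]]
tcp [[257.6996343  234.49420829]
 [257.8125158  250.30441809]]
```

```bash
python3 -c "
from h import *
s,r=st();c=viewer.camera('wrist')
p=s['eef_pos']
for off in (.012,.006,0,-.01,-.03):
  print(off,np.round(proj(c,[p+r@np.array([.011,y,off]) for y in(-.012,.012)]),1).tolist())
im=cv2.resize(c['image'][200:320,190:330],(700,600),interpolation=cv2.INTER_CUBIC);im=cv2.convertScaleAbs(im,alpha=2.5);cv2.imwrite('pics/z8.png',im[:,:,::-1])"
```

```text
t 21.58 p [0.478  0.2616 0.1888] x [-0.987 -0.16   0.002] y [-0.16   0.987 -0.001] z [-0.001 -0.001 -1.   ] F [ 0.4 -0.5 -2.8] w 0.0175 g 113.0 q [ 0.08  0.63 -0.99  1.82  0.61  1.04  0.58]
0.012 [[238.4, 209.9], [276.9, 209.9]]
0.006 [[237.7, 213.4], [277.6, 213.4]]
0 [[237.0, 217.1], [278.4, 217.1]]
-0.01 [[235.7, 224.0], [279.9, 223.9]]
-0.03 [[232.4, 240.8], [283.4, 240.8]]
```

View pics/z8.png

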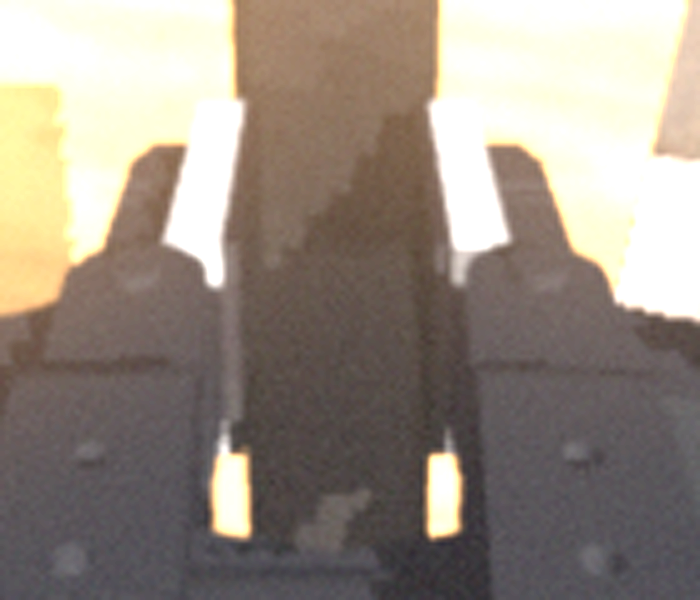

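The pad tips end just at the top of the grip, so the hold is too shallow. I'll set the bar down and regrip about 12 mm deeper.

```bash
python3 -m jog '[{"tx":0,"ty":0,"tz":0.035,"wx":0,"wy":0,"wz":0,"hand":0},{"tx":0,"ty":0,"tz":0.035,"wx":0,"wy":0,"wz":0,"hand":0},{"tx":0,"ty":0,"tz":0.035,"wx":0,"wy":0,"wz":0,"hand":0},{"tx":0,"ty":0,"tz":0.03,"wx":0,"wy":0,"wz":0,"hand":0},{"tx":0,"ty":0,"tz":0.02,"wx":0,"wy":0,"wz":0,"hand":0},{"tx":0,"ty":0,"tz":0.01,"wx":0,"wy":0,"wz":0,"hand":0},{"tx":0,"ty":0,"tz":0.008,"wx":0,"wy":0,"wz":0,"hand":0},{"tx":0,"ty":0,"tz":0,"wx":0,"wy":0,"wz":0,"hand":0}]'
python3 -m jog '[{"tx":0,"ty":0,"tz":0.002,"wx":0,"wy":0,"wz":0,"hand":0},{"tx":0,"ty":0,"tz":0.002,"wx":0,"wy":0,"wz":0,"hand":0},{"tx":0,"ty":0,"tz":0,"wx":0,"wy":0,"wz":0,"hand":0}]'
```

```text
clock: 22.3
eef_pos: [0.4779, 0.2622, 0.0159]
orientation: [0.252, -3.13, 0.0]
wrist_force: [0.1, 0.3, -3.0]
width: 0.0172
gripper_force: 113.7
clock: 22.55
eef_pos: [0.4788, 0.2623, 0.0134]
orientation: [-0.252, 3.13, 0.001]
wrist_force: [-0.4, 0.1, -2.4]
width: 0.0176
gripper_force: 113.8
```

```bash
python3 -m jog '[{"tx":0,"ty":0,"tz":0.001,"wx":0,"wy":0,"wz":0,"hand":0.7},{"tx":0,"ty":0,"tz":0,"wx":0,"wy":0,"wz":0,"hand":0.7},{"tx":0,"ty":0,"tz":0,"wx":0,"wy":0,"wz":0,"hand":0.7},{"tx":0,"ty":0,"tz":0,"wx":0,"wy":0,"wz":0,"hand":0.7},{"tx":0,"ty":0,"tz":0.006,"wx":0,"wy":0,"wz":0,"hand":0.7},{"tx":0,"ty":0,"tz":0.005,"wx":0,"wy":0,"wz":0,"hand":0.7},{"tx":0,"ty":0,"tz":0,"wx":0,"wy":0,"wz":0,"hand":0.7}]'
python3 -m jog '[{"tx":0,"ty":0,"tz":0,"wx":0,"wy":0,"wz":0,"hand":0.5},{"tx":0,"ty":0,"tz":0,"wx":0,"wy":0,"wz":0,"hand":0.35},{"tx":0,"ty":0,"tz":0,"wx":0,"wy":0,"wz":0,"hand":0},{"tx":0,"ty":0,"tz":0,"wx":0,"wy":0,"wz":0,"hand":0},{"tx":0,"ty":0,"tz":0,"wx":0,"wy":0,"wz":0,"hand":0},{"tx":0,"ty":0,"tz":0,"wx":0,"wy":0,"wz":0,"hand":0},{"tx":0,"ty":0,"tz":0,"wx":0,"wy":0,"wz":0,"hand":0},{"tx":0,"ty":0,"tz":0,"wx":0,"wy":0,"wz":0,"hand":0}]'
```

```text
clock: 23.13
eef_pos: [0.4779, 0.2618, -0.0003]
orientation: [0.252, -3.13, 0.001]
wrist_force: [0.2, -0.2, -0.6]
width: 0.0597
gripper_force: 0.0
clock: 23.8
eef_pos: [0.4783, 0.2622, 0.0014]
orientation: [-0.252, 3.131, -0.0]
wrist_force: [-2.2, -1.9, 10.5]
width: 0.0207
gripper_force: 113.6
```

```bash
python3 -m jog '[{"tx":0,"ty":0,"tz":-0.015,"wx":0,"wy":0,"wz":0,"hand":0},{"tx":0,"ty":0,"tz":-0.035,"wx":0,"wy":0,"wz":0,"hand":0},{"tx":0,"ty":0,"tz":-0.035,"wx":0,"wy":0,"wz":0,"hand":0},{"tx":0,"ty":0,"tz":-0.035,"wx":0,"wy":0,"wz":0,"hand":0},{"tx":0,"ty":0,"tz":-0.035,"wx":0,"wy":0,"wz":0,"hand":0},{"tx":0,"ty":0,"tz":-0.035,"wx":0,"wy":0,"wz":0,"hand":0},{"tx":0,"ty":0,"tz":0,"wx":0,"wy":0,"wz":5,"hand":0},{"tx":0,"ty":0,"tz":0,"wx":0,"wy":0,"wz":5,"hand":0},{"tx":0,"ty":0,"tz":0,"wx":0,"wy":0,"wz":5,"hand":0},{"tx":0,"ty":0,"tz":0,"wx":0,"wy":0,"wz":5,"hand":0}]'
python3 -m jog '[{"tx":0,"ty":0,"tz":0,"wx":0,"wy":0,"wz":5,"hand":0},{"tx":0,"ty":0,"tz":0,"wx":0,"wy":0,"wz":5,"hand":0},{"tx":0,"ty":0,"tz":0,"wx":0,"wy":0,"wz":5,"hand":0},{"tx":0,"ty":0,"tz":0,"wx":0,"wy":0,"wz":5,"hand":0},{"tx":0,"ty":0,"tz":0,"wx":0,"wy":0,"wz":5,"hand":0},{"tx":0,"ty":0,"tz":0,"wx":0,"wy":0,"wz":5,"hand":0},{"tx":0,"ty":0,"tz":0,"wx":0,"wy":0,"wz":5,"hand":0},{"tx":0,"ty":0,"tz":0,"wx":0,"wy":0,"wz":5,"hand":0},{"tx":0,"ty":0,"tz":0,"wx":0,"wy":0,"wz":5,"hand":0},{"tx":0,"ty":0,"tz":0,"wx":0,"wy":0,"wz":5,"hand":0}]' >/dev/null
python3 -m jog '[{"tx":0,"ty":0,"tz":0,"wx":0,"wy":0,"wz":5,"hand":0},{"tx":0,"ty":0,"tz":0,"wx":0,"wy":0,"wz":5,"hand":0},{"tx":0,"ty":0,"tz":0,"wx":0,"wy":0,"wz":5,"hand":0},{"tx":0,"ty":0,"tz":0,"wx":0,"wy":0,"wz":5,"hand":0},{"tx":0,"ty":0,"tz":0,"wx":0,"wy":0,"wz":5,"hand":0},{"tx":0,"ty":0,"tz":0,"wx":0,"wy":0,"wz":0,"hand":0},{"tx":0,"ty":0,"tz":0,"wx":0,"wy":0,"wz":0,"hand":0}]'
python3 look.py w9 bar_tip fulcrum nest_a blank_a blank_a_mid
python3 -c "
from h import *
go([.4493,.251,.19],2.3)
for n in('scene','top'):
  c=viewer.camera(n)
  for q in('bar_tip','bar_end','fulcrum','nest_a','blank_a_mid'): print(n,q,[(np.round(m['point'],4).tolist(),round(m['confidence'],2)) for m in finder.mark_of(c,q)[:3]])"
```

```text
clock: 24.63
eef_pos: [0.4782, 0.2618, 0.1909]
orientation: [0.302, 3.127, -0.0]
wrist_force: [-0.6, 0.7, -2.9]
width: 0.0207
gripper_force: 113.7
clock: 26.05
eef_pos: [0.4781, 0.2622, 0.1908]
orientation: [2.135, 2.305, -0.0]
wrist_force: [0.9, 0.3, -2.4]
width: 0.0205
gripper_force: 113.6
t 26.05 p [0.4781 0.2622 0.1908] x [-0.076  0.997 -0.   ] y [0.997 0.076 0.   ] z [ 0. -0. -1.] F [ 0.9  0.3 -2.4] w 0.0205 g 113.6 q [-0.18  0.5  -0.59  1.83  0.34  0.92 -0.85]
cam [0.473 0.33  0.334] 71.89836402277183
bar_tip []
  region 0.89 7524 bbox 232 134 280 310 rect ((255.99996948242188, 221.99996948242188), (175.99996948242188, 47.99999237060547), 90.0)
fulcrum []
  region 0.49 277 bbox 230 298 376 333 rect ((302.70867919921875, 315.8321533203125), (146.35055541992188, 31.69719886779785), 1.697156310081482)
nest_a []
  region 0.6 204 bbox 230 298 376 312 rect ((303.0405578613281, 304.0669860839844), (146.38343811035156, 9.860249519348145), 2.4895529747009277)
blank_a []
blank_a_mid []
t 26.6 p [0.4783 0.2621 0.1908] x [-0.074  0.997  0.   ] y [ 0.997  0.074 -0.   ] z [-0.  0. -1.] F [ 0
[... 179 characters left out ...]
554, 0.1856], 0.63), ([0.4889, -0.3413, 0.0032], 0.17)]
scene bar_end [([0.4767, 0.3203, 0.1908], 0.56), ([0.7579, 0.2079, -0.0036], 0.17)]
scene fulcrum [([0.5516, 0.0588, 0.07], 0.8)]
scene nest_a [([0.464, -0.0145, 0.0752], 0.97), ([0.5508, -0.0103, 0.0795], 0.76), ([0.6362, -0.0156, 0.0795], 0.58)]
scene blank_a_mid [([0.4626, -0.016, 0.1033], 0.61), ([0.5588, -0.1719, 0.1577], 0.28)]
top bar_tip [([0.4956, 0.057, 0.1925], 0.9)]
top bar_end []
top fulcrum [([0.5446, 0.061, 0.0704], 0.89)]
top nest_a [([0.4631, -0.0194, 0.0746], 0.81), ([0.5523, -0.0174, 0.0797], 0.64), ([0.6396, -0.0097, 0.0772], 0.57)]
top blank_a_mid [([0.4584, -0.0197, 0.1018], 0.55), ([0.5521, -0.0142, 0.002], 0.43)]
```

View pics/w9.png

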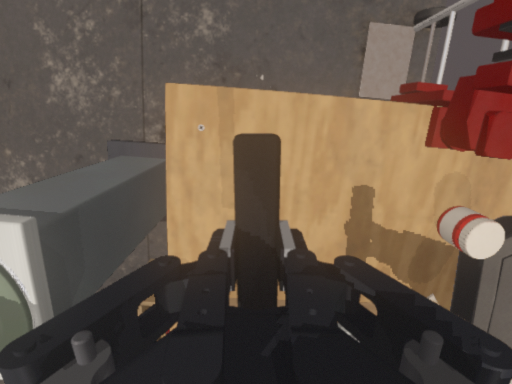

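The bar is held straight and level, since the tip reads about z 0.189 against TCP 0.191. Next I bring it in front of the nearest nest with the tip slightly down.

```bash
python3 -m jog '[{"tx":0,"ty":0,"tz":0,"wx":0,"wy":0,"wz":1.9,"hand":0},{"tx":-0.004,"ty":-0.014,"tz":0.01,"wx":0,"wy":0,"wz":0,"hand":0},{"tx":-0.005,"ty":-0.0135,"tz":0.02,"wx":0,"wy":0,"wz":0,"hand":0},{"tx":0,"ty":0,"tz":0.025,"wx":0,"wy":4,"wz":0,"hand":0},{"tx":0.0025,"ty":0,"tz":0.02,"wx":0,"wy":0,"wz":0,"hand":0},{"tx":0.0015,"ty":0,"tz":0.017,"wx":0,"wy":0,"wz":0,"hand":0},{"tx":0,"ty":0,"tz":0,"wx":0,"wy":0,"wz":0,"hand":0},{"tx":0,"ty":0,"tz":0,"wx":0,"wy":0,"wz":0,"hand":0}]'
cat > tip.py <<'E'
from h import *
import sys
s,r=st()
for n in('scene','top'):
  c=viewer.camera(n); save(c,n+sys.argv[1]+'.png')
  for q in sys.argv[2:]: print(n,q,[(np.round(m['point'],4).tolist(),round(m['confidence'],2)) for m in finder.mark_of(c,q)[:3]])
print('tip from TCP',s['eef_pos']+r@np.array([-.21,0,.0014]))
E
python3 tip.py 3 bar_tip nest_a fulcrum
python3 -c "
import cv2
a=cv2.imread('pics/scene3.png')[170:290,170:330];b=cv2.imread('pics/top3.png')[150:270,150:300]
import numpy as np
cv2.imwrite('pics/z10.png',np.hstack([cv2.resize(a,(400,300),interpolation=cv2.INTER_CUBIC),cv2.resize(b,(375,300),interpolation=cv2.INTER_CUBIC)]))"
```

```text
clock: 27.87
eef_pos: [0.4506, 0.2587, 0.0991]
orientation: [-2.14, -2.229, -0.073]
wrist_force: [-1.4, 0.2, -2.3]
width: 0.0209
gripper_force: 113.5
t 27.87 p [0.4506 0.2587 0.0991] x [-0.041  0.997  0.069] y [ 0.999  0.041 -0.001] z [-0.004  0.069 -0.998] F [-1.4  0.2 -2.3] w 0.0209 g 113.5 q [-0.19  0.59 -0.55  1.99  0.41  0.63 -0.94]
scene bar_tip [([0.4599, 0.0502, 0.0792], 0.97), ([0.4492, 0.3166, 0.102], 0.15)]
scene nest_a [([0.5497, -0.012, 0.0808], 0.85), ([0.4665, -0.019, 0.0764], 0.83), ([0.4612, -0.0132, 0.0792], 0.68)]
scene fulcrum [([0.5495, 0.0596, 0.0676], 0.8)]
top bar_tip [([0.4627, 0.0505, 0.0905], 0.52)]
top nest_a [([0.462, -0.0218, 0.0756], 0.96), ([0.639, -0.0113, 0.0777], 0.79), ([0.5506, -0.018, 0.0794], 0.56)]
top fulcrum [([0.5455, 0.058, 0.0711], 0.82)]
tip from TCP [0.45911476 0.04950144 0.08308704]
```

View pics/z10.png

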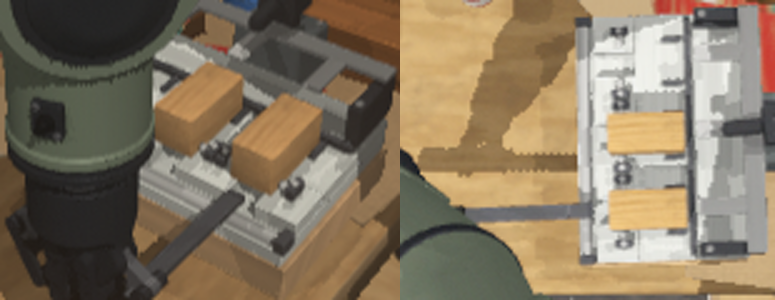

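The tip sits just past the fulcrum and in line with the near blank: in the crop's top view the bar is at y≈211 and the blank's middle at y≈209. Lowering and sliding in.

```bash
python3 -m jog '[{"tx":-0.001,"ty":0,"tz":0.006,"wx":0,"wy":0,"wz":0,"hand":0},{"tx":0,"ty":0,"tz":0.005,"wx":0,"wy":0,"wz":0,"hand":0},{"tx":0,"ty":0,"tz":0,"wx":0,"wy":0,"wz":0,"hand":0}]'
python3 -m jog '[{"tx":-0.008,"ty":0,"tz":0,"wx":0,"wy":0,"wz":0,"hand":0},{"tx":-0.008,"ty":0,"tz":0,"wx":0,"wy":0,"wz":0,"hand":0},{"tx":0,"ty":0,"tz":0,"wx":0,"wy":0,"wz":0,"hand":0}]'
python3 -m jog '[{"tx":-0.008,"ty":0,"tz":0,"wx":0,"wy":0,"wz":0,"hand":0},{"tx":-0.008,"ty":0,"tz":0,"wx":0,"wy":0,"wz":0,"hand":0},{"tx":-0.008,"ty":0,"tz":0,"wx":0,"wy":0,"wz":0,"hand":0},{"tx":0,"ty":0,"tz":0,"wx":0,"wy":0,"wz":0,"hand":0}]'; python3 tip.py 4 bar_tip
```

```text
clock: 28.52
eef_pos: [0.4505, 0.2581, 0.087]
orientation: [-2.141, -2.229, -0.073]
wrist_force: [-0.3, 0.5, -4.1]
width: 0.0208
gripper_force: 113.6
clock: 28.77
eef_pos: [0.4517, 0.2401, 0.0867]
orientation: [-2.143, -2.227, -0.073]
wrist_force: [-0.6, 0.0, -3.5]
width: 0.0207
gripper_force: 113.6
clock: 29.1
eef_pos: [0.4527, 0.2162, 0.0851]
orientation: [-2.143, -2.227, -0.073]
wrist_force: [0.3, -1.2, -2.6]
width: 0.021
gripper_force: 113.6
t 29.1 p [0.4527 0.2162 0.0851] x [-0.038  0.997  0.069] y [ 0.999  0.038 -0.   ] z [-0.003  0.068 -0.998] F [ 0.3 -1.2 -2.6] w 0.021 g 113.6 q [-0.12  0.59 -0.54  2.04  0.42  0.59 -0.89]
scene bar_tip [([0.4596, 0.0058, 0.0684], 0.69)]
top bar_tip [([0.4861, -0.3403, 0.0046], 0.39), ([0.5465, -0.0164, 0.0794], 0.27)]
tip from TCP [0.46070718 0.00699212 0.06932096]
```

```bash
python3 -m jog '[{"tx":0,"ty":0,"tz":0.0015,"wx":0,"wy":0,"wz":0,"hand":0},{"tx":0,"ty":0,"tz":0.0112,"wx":0,"wy":-4,"wz":0,"hand":0},{"tx":0,"ty":0,"tz":0.007,"wx":0,"wy":-2.5,"wz":0,"hand":0},{"tx":0,"ty":0,"tz":0.007,"wx":0,"wy":-2.5,"wz":0,"hand":0},{"tx":0,"ty":0,"tz":0,"wx":0,"wy":0,"wz":0,"hand":0}]' 118
python3 -c "
from h import *
st()"
python3 -m jog '[{"tx":0,"ty":0,"tz":0.007,"wx":0,"wy":-2.5,"wz":0,"hand":0},{"tx":0,"ty":0,"tz":0.007,"wx":0,"wy":-2.5,"wz":0,"hand":0},{"tx":0,"ty":0,"tz":0,"wx":0,"wy":0,"wz":0,"hand":0}]'
python3 tip.py 5 bar_tip blank_a
```

```text
clock: 29.72
eef_pos: [0.4518, 0.2206, 0.0577]
orientation: [2.127, 2.222, -0.096]
wrist_force: [-0.5, -0.1, -2.6]
width: 0.0209
gripper_force: 116.6
t 29.72 p [0.4518 0.2206 0.0577] x [-0.043  0.995 -0.089] y [ 0.999  0.043 -0.001] z [ 0.003 -0.089 -0.996] F [-0.5 -0.1 -2.6] w 0.0209 g 116.6 q [-0.32  0.65 -0.41  2.    0.53  0.66 -1.06]
clock: 29.97
eef_pos: [0.4518, 0.2191, 0.0439]
orientation: [2.083, 2.174, -0.184]
wrist_force: [-0.6, 1.2, -3.5]
width: 0.0208
gripper_force: 116.6
t 29.97 p [0.4518 0.2191 0.0439] x [-0.042  0.984 -0.174] y [ 0.999  0.043 -0.001] z [ 0.006 -0.174 -0.985] F [-0.6  1.2 -3.5] w 0.0208 g 116.6 q [-0.4   0.68 -0.36  1.97  0.57  0.71 -1.13]
scene bar_tip [([0.4608, 0.011, 0.0766], 0.63)]
scene blank_a [([0.548, -0.0143, 0.0819], 0.66), ([0.4627, -0.0132, 0.0851], 0.6)]
top bar_tip [([0.4638, 0.0121, 0.0814], 0.89)]
top blank_a [([0.552, -0.0127, 0.083], 0.96), ([0.4645, -0.0189, 0.0811], 0.79)]
tip from TCP [0.46071025 0.0122107  0.07904873]
```

I've used all 14 picture views, so from here I rely on numbers from the networks and my own fits.

```bash
python3 -m jog '[{"tx":-0.004,"ty":0,"tz":0.007,"wx":0,"wy":-2.5,"wz":0,"hand":0},{"tx":0,"ty":0,"tz":0,"wx":0,"wy":0,"wz":0,"hand":0}]'
python3 -m jog '[{"tx":0,"ty":0,"tz":0.007,"wx":0,"wy":-2.5,"wz":0,"hand":0},{"tx":0,"ty":0,"tz":0,"wx":0,"wy":0,"wz":0,"hand":0}]'
python3 tip.py 6 bar_tip bar_end blank_a
python3 - <<'E'
from h import *
# tilt fit of near blank in scene & top: silhouettes with pivot at rear bottom edge
psi=2.3
for n in("scene","top"):
    c=viewer.camera(n)
    l=[m for m in finder.regions_of(c,"blank_a")]
    for m in l[:2]:
        ys,xs=np.nonzero(m["pixels"]); print(n,round(m["confidence"],2),len(xs),xs.mean().round(1),ys.mean().round(1),ys.min(),ys.max())
        for x0,y0 in((.4625,-.0175),(.551,-.0135)):
            o=[]
            for t in (0,.06,.12,.18,.24):
                Rm=R.from_euler("z",psi,degrees=True).as_matrix(); piv=np.array([x0,y0,.08])+Rm@[0,-.045,0]
                g=render(c,[[-.0225,.0225,0,.09,0,.045]],piv,Rm@R.from_euler("x",t).as_matrix()); f=m["pixels"].astype(float)
                o.append(round(float(np.minimum(f,g).sum()/np.maximum(f,g).sum()),3))
            if max(o)>.3: print("   at",x0,"IoU by tilt",o)
E
```

```text
clock: 30.43
eef_pos: [0.4527, 0.2121, 0.0382]
orientation: [2.061, 2.146, -0.227]
wrist_force: [-1.3, -0.6, -2.7]
width: 0.0207
gripper_force: 116.6
clock: 30.6
eef_pos: [0.4524, 0.2115, 0.0312]
orientation: [2.036, 2.122, -0.269]
wrist_force: [-0.3, -0.0, -2.0]
width: 0.0208
gripper_force: 116.6
t 30.6 p [0.4524 0.2115 0.0312] x [-0.04   0.965 -0.259] y [ 0.999  0.041 -0.001] z [ 0.01  -0.259 -0.966] F [-0.3 -0.  -2. ] w 0.0208 g 116.6 q [-0.46  0.72 -0.32  1.95  0.61  0.77 -1.18]
scene bar_tip [([0.4621, 0.0122, 0.0836], 0.72), ([0.4555, 0.1394, 0.0509], 0.28)]
scene bar_end [([0.451, 0.2679, 0.0125], 0.96)]
scene blank_a [([0.4635, -0.0144, 0.0858], 0.89), ([0.5494, -0.0162, 0.0797], 0.57)]
top bar_tip [([0.4636, 0.0111, 0.0876], 0.55)]
top bar_end [([0.4508, 0.2677, 0.0165], 0.82)]
top blank_a [([0.5497, -0.0137, 0.0829], 0.96), ([0.465, -0.0207, 0.0828], 0.88)]
tip from TCP [0.46084945 0.00851128 0.08424039]
scene 0.64 855 249.7 213.2 195 232
   at 0.551 IoU by tilt [0.868, 0.841, 0.781, 0.714, 0.652]
top 0.8 530 247.6 203.0 195 211
   at 0.551 IoU by tilt [0.945, 0.923, 0.889, 0.86, 0.825]
top 0.66 522 250.0 231.9 223 241
   at 0.4625 IoU by tilt [0.804, 0.834, 0.844, 0.821, 0.806]
```

```bash
cat > bl.py <<'E'
from h import *
import sys
psi=2.3
def tilt(nests=((.4625,-.0175),(.551,-.0135))):
  for n in("scene","top"):
    c=viewer.camera(n); l=finder.regions_of(c,"blank_a")
    for x0,y0 in nests:
        Rm=R.from_euler("z",psi,degrees=True).as_matrix(); best=(0,)
        for m in l:
            f=m["pixels"].astype(float)
            for dx in(-.004,-.002,0,.002,.004):
              for dy in(-.004,0,.004):
                for t in np.arange(0,.3,.03):
                    piv=np.array([x0+dx,y0+dy,.08])+Rm@[0,-.045,0]
                    g=render(c,[[-.0225,.0225,0,.09,0,.045]],piv,Rm@R.from_euler("x",t).as_matrix())
                    i=np.minimum(f,g).sum()/np.maximum(f,g).sum()
                    if i>best[0]: best=(round(float(i),3),round(t,2),dx,dy)
        print(n,x0,best)
tilt()
E
python3 bl.py
```

```text
scene 0.4625 (0.919, np.float64(0.21), -0.002, 0.004)
scene 0.551 (0.0, np.float64(0.06), -0.004, 0.004)
top 0.4625 (0.856, np.float64(0.12), 0.002, 0)
top 0.551 (0.912, np.float64(0.03), 0, 0)
```

```bash
python3 -m jog '[{"tx":0,"ty":0,"tz":0.006,"wx":0,"wy":-2,"wz":0,"hand":0},{"tx":0,"ty":0,"tz":0,"wx":0,"wy":0,"wz":0,"hand":0},{"tx":0,"ty":0,"tz":-0.006,"wx":0,"wy":2,"wz":0,"hand":0},{"tx":0,"ty":0,"tz":-0.0112,"wx":0,"wy":4,"wz":0,"hand":0},{"tx":0,"ty":0,"tz":-0.0112,"wx":0,"wy":4,"wz":0,"hand":0},{"tx":0,"ty":0,"tz":-0.0112,"wx":0,"wy":4,"wz":0,"hand":0},{"tx":0,"ty":0,"tz":-0.0112,"wx":0,"wy":4,"wz":0,"hand":0},{"tx":0,"ty":0,"tz":-0.007,"wx":0,"wy":2.5,"wz":0,"hand":0},{"tx":0,"ty":0,"tz":0,"wx":0,"wy":0,"wz":0,"hand":0}]'
python3 bl.py; python3 tip.py 7 bar_tip
```

```text
clock: 32.15
eef_pos: [0.4535, 0.2159, 0.0839]
orientation: [-2.149, -2.229, -0.07]
wrist_force: [1.0, -0.7, -3.5]
width: 0.0208
gripper_force: 116.6
scene 0.4625 (0.871, np.float64(0.03), -0.004, 0)
scene 0.551 (0.568, np.float64(0.03), -0.004, -0.004)
top 0.4625 (0.862, np.float64(0.06), -0.004, 0.004)
top 0.551 (0.941, np.float64(0.03), 0, 0)
t 32.35 p [0.4522 0.2185 0.0824] x [-0.041  0.997  0.06 ] y [ 0.999  0.041 -0.001] z [-0.003  0.06  -0.998] F [ 0.  -0.  -3.5] w 0.0207 g 116.6 q [-0.14  0.59 -0.52  2.04  0.43  0.59 -0.9 ]
scene bar_tip [([0.4654, 0.0078, 0.0686], 0.61)]
top bar_tip [([0.4634, 0.0091, 0.0699], 0.8)]
tip from TCP [0.46085561 0.00913214 0.06837347]
```

```bash
cat > bl2.py <<'E'
from h import *
from scipy.optimize import minimize
Rm=R.from_euler("z",2.3,degrees=True).as_matrix()
def run():
  cs=[viewer.camera(n) for n in("scene","top")]
  ls=[finder.regions_of(c,"blank_a") for c in cs]
  for x0,y0 in((.4625,-.0175),(.551,-.0135)):
    ms=[]
    for c,l in zip(cs,ls):
        g=render(c,[[-.0225,.0225,-.045,.045,0,.045]],[x0,y0,.084],Rm); 
        sc=[np.minimum(m["pixels"],g).sum()/np.maximum(m["pixels"],g).sum() for m in l]
        ms.append(l[int(np.argmax(sc))]["pixels"].astype(float) if sc and max(sc)>.5 else None)
    def iou(p,k):
        piv=np.array([x0+p[0]/500,y0+p[1]/500,.08])+Rm@[0,-.045,0]
        g=render(cs[k],[[-.0225,.0225,0,.09,0,.045]],piv,Rm@R.from_euler("x",p[2]/20).as_matrix()); f=ms[k]
        return np.minimum(f,g).sum()/np.maximum(f,g).sum()
    for ks in([0],[1],[0,1]):
        if any(ms[k] is None for k in ks): print(x0,ks,"none"); continue
        best=None
        for t0 in(0,3):
            o=minimize(lambda p:-sum(iou(p,k) for k in ks)/len(ks),[0,0,t0],method="Nelder-Mead",options=dict(initial_simplex=[[0,0,t0],[1.5,0,t0],[0,1.5,t0],[0,0,t0+1.5]],xatol=.02,fatol=1e-4))
            if best is None or o.fun<best.fun: best=o
        print(x0,"cams",ks,"iou",round(-best.fun,3),"dx,dy mm",np.round(best.x[:2]*2,1),"tilt",round(best.x[2]/20,3))
if __name__=="__main__": run()
E
python3 bl2.py
```

```text
0.4625 cams [0] iou 0.854 dx,dy mm [-4.2  1.6] tilt 0.062
0.4625 cams [1] iou 0.851 dx,dy mm [-5.  7.] tilt 0.136
0.4625 cams [0, 1] iou 0.85 dx,dy mm [-5.6  5.5] tilt 0.116
0.551 cams [0] iou 0.634 dx,dy mm [-6.  3.] tilt 0.095
0.551 cams [1] iou 0.96 dx,dy mm [-0.4  4.3] tilt 0.102
0.551 cams [0, 1] iou 0.777 dx,dy mm [-0.8  1.2] tilt 0.025
```

```bash
python3 -m jog '[{"tx":0.02,"ty":0,"tz":0,"wx":0,"wy":0,"wz":0,"hand":0},{"tx":0.022,"ty":0,"tz":0,"wx":0,"wy":0,"wz":0,"hand":0},{"tx":0,"ty":0,"tz":-0.02,"wx":0,"wy":0,"wz":0,"hand":0},{"tx":0.01,"ty":0,"tz":-0.03,"wx":0,"wy":0,"wz":0,"hand":0},{"tx":0.03,"ty":0,"tz":-0.02,"wx":0,"wy":0,"wz":0,"hand":0},{"tx":0,"ty":0,"tz":0,"wx":0,"wy":0,"wz":0,"hand":0}]'
python3 bl2.py; python3 tip.py 8 blank_a blank_a_mid
```

```text
clock: 33.25
eef_pos: [0.4501, 0.3013, 0.162]
orientation: [-2.141, -2.236, -0.077]
wrist_force: [-0.6, 2.0, -2.6]
width: 0.0208
gripper_force: 116.9
0.4625 cams [0] iou 0.881 dx,dy mm [-5.2  0. ] tilt 0.071
0.4625 cams [1] iou 0.872 dx,dy mm [-3.2  2.5] tilt -0.004
0.4625 cams [0, 1] iou 0.86 dx,dy mm [-4.6  4. ] tilt 0.084
0.551 cams [0] iou 0.947 dx,dy mm [-3.4  1.3] tilt 0.031
0.551 cams [1] iou 0.926 dx,dy mm [-0.3  1.6] tilt 0.055
0.551 cams [0, 1] iou 0.93 dx,dy mm [-0.5 -2.2] tilt -0.018
t 33.45 p [0.4492 0.2948 0.1571] x [-0.04   0.997  0.06 ] y [ 0.999  0.04  -0.001] z [-0.003  0.06  -0.998] F [ 0.3 -0.4 -3.3] w 0.0205 g 116.8 q [-0.22  0.52 -0.59  1.91  0.34  0.78 -0.94]
scene blank_a [([0.5499, -0.019, 0.0822], 0.95), ([0.4667, -0.015, 0.0861], 0.69)]
scene blank_a_mid [([0.4674, -0.016, 0.1088], 0.56)]
top blank_a [([0.4647, -0.0211, 0.0801], 0.82), ([0.552, -0.013, 0.084], 0.77)]
top blank_a_mid [([0.4569, -0.0191, 0.1083], 0.9)]
tip from TCP [0.45763484 0.08547935 0.14305085]
```

```bash
cat > bl3.py <<'E'
from h import *
import sys
# difference against the picture of the start, per blank: wood-coloured mask; dx,dy fixed from start at tilt 0
Rm=R.from_euler("z",2.3,degrees=True).as_matrix()
def wood(im): 
    h=cv2.cvtColor(im,cv2.COLOR_BGR2HSV).astype(int); return ((h[...,0]>6)&(h[...,0]<22)&(h[...,1]>75)&(h[...,2]>70)).astype(float)
for n in("scene","top"):
    c=viewer.camera(n); save(c,"cur.png")
    A=wood(cv2.imread(f"pics/{n}0.png"));B=wood(cv2.imread("pics/cur.png"))
    for x0,y0 in((.4625,-.0175),(.551,-.0135)):
        roi=render(c,[[-.034,.034,-.05,.06,0.005,.068]],[x0,y0,.08],Rm)>0
        def iou(M,dx,dy,t):
            g=render(c,[[-.0225,.0225,0,.09,0,.045]],np.array([x0+dx,y0+dy,.08])+Rm@[0,-.045,0],Rm@R.from_euler("x",t).as_matrix())
            return (np.minimum(M,g)*roi).sum()/(np.maximum(M,g)*roi).sum()
        b=max((iou(A,dx,dy,0),dx,dy) for dx in np.arange(-.004,.005,.002) for dy in np.arange(-.004,.005,.002))
        ts=np.arange(0,.25,.03); v=[round(float(iou(B,b[1],b[2],t)),3) for t in ts]
        print(n,x0,"start",np.round(b,3),"now by tilt 0,.03..",v)
E
python3 bl3.py; python3 tip.py 9 blank_a_mid blank_a
```

```text
scene 0.4625 start [ 0.788 -0.002  0.   ] now by tilt 0,.03.. [0.754, 0.762, 0.766, 0.767, 0.759, 0.747, 0.726, 0.702, 0.675]
scene 0.551 start [ 0.872 -0.002 -0.002] now by tilt 0,.03.. [0.909, 0.903, 0.879, 0.849, 0.812, 0.782, 0.743, 0.71, 0.68]
top 0.4625 start [0.737 0.    0.   ] now by tilt 0,.03.. [0.827, 0.817, 0.798, 0.79, 0.781, 0.774, 0.766, 0.767, 0.756]
top 0.551 start [0.758 0.002 0.   ] now by tilt 0,.03.. [0.929, 0.932, 0.914, 0.898, 0.874, 0.865, 0.856, 0.846, 0.846]
t 33.85 p [0.4494 0.2953 0.1575] x [-0.04   0.997  0.061] y [ 0.999  0.04  -0.   ] z [-0.003  0.061 -0.998] F [ 0.4  0.  -3.7] w 0.0206 g 116.8 q [-0.22  0.52 -0.59  1.9   0.34  0.78 -0.94]
scene blank_a_mid [([0.4636, -0.0125, 0.1075], 0.59)]
scene blank_a [([0.4671, -0.0162, 0.0846], 0.8), ([0.5491, -0.0184, 0.0824], 0.58)]
top blank_a_mid [([0.4561, -0.0186, 0.1082], 0.81)]
top blank_a [([0.552, -0.0107, 0.0825], 0.97), ([0.4621, -0.0182, 0.0824], 0.82)]
tip from TCP [0.45780304 0.08592832 0.14327743]
```

```bash
python3 - <<'E'
from h import *
c=viewer.camera("scene"); save(c,"cur.png")
Rm=R.from_euler("z",2.3,degrees=True).as_matrix()
A=cv2.imread("pics/scene0.png");B=cv2.imread("pics/cur.png")
for x0,y0 in((.4625,-.0175),(.551,-.0135)):
    for t in(0,.15):
        piv=np.array([x0,y0,.08])+Rm@[0,-.045,0]; Q=Rm@R.from_euler("x",t).as_matrix()
        P=[piv+Q@np.array(v) for v in([-.01,.09,.045],[-.01,.09,0],[-.01,0,.045])]; print(x0,t,np.round(proj(c,P),1).tolist())
    P=proj(c,[np.array([x0,y0,.1])+Rm@[-.01,.045,0]])[0]; u=int(round(P[0])); v=int(P[1])
    for d in(0,5):
        print("col",u+d,"rows",v-22,"..\n start",A[v-22:v+22,u+d,0].tolist(),"\n now  ",B[v-22:v+22,u+d,0].tolist(),"\n startR",A[v-22:v+22,u+d,2].tolist(),"\n nowR  ",B[v-22:v+22,u+d,2].tolist())
E
```

```text
0.4625 0 [[273.0, 230.8], [272.2, 245.5], [292.8, 210.6]]
0.4625 0.15 [[275.1, 224.6], [272.6, 241.0], [294.2, 209.3]]
col 273 rows 217 ..
 start [72, 74, 79, 81, 79, 75, 72, 72, 78, 82, 81, 79, 79, 79, 75, 64, 62, 61, 59, 59, 60, 59, 59, 58, 57, 53, 53, 52, 54, 68, 82, 82, 98, 127, 142, 133, 108, 109, 106, 105, 108, 117, 115, 112] 
 now   [89, 90, 93, 97, 97, 95, 85, 83, 88, 93, 97, 96, 92, 85, 74, 68, 68, 67, 65, 64, 63, 63, 61, 59, 61, 58, 57, 56, 58, 111, 141, 95, 110, 144, 159, 145, 109, 108, 106, 104, 113, 130, 128, 120] 
 startR [154, 157, 161, 165, 165, 158, 157, 157, 163, 170, 171, 168, 168, 166, 153, 125, 122, 120, 120, 120, 119, 118, 115, 114, 112, 105, 103, 101, 99, 93, 90, 90, 106, 137, 153, 144, 118, 118, 116, 114, 117, 127, 125, 122] 
 nowR   [193, 191, 195, 202, 202, 199, 187, 185, 193, 197, 201, 201, 198, 181, 149, 135, 133, 132, 130, 128, 126, 125, 120, 114, 118, 114, 111, 109, 106, 133, 152, 103, 119, 155, 171, 156, 118, 117, 116, 115, 123, 140, 139, 130]
col 278 rows 217 ..
 start [76, 73, 75, 79, 81, 77, 76, 79, 82, 83, 81, 81, 84, 83, 85, 85, 80, 71, 67, 64, 64,
[... 1915 characters left out ...]
140, 140, 141, 152, 146, 106, 107, 106, 112, 130, 135] 
 now   [86, 88, 85, 83, 85, 90, 88, 86, 88, 92, 92, 91, 93, 93, 95, 96, 87, 74, 75, 73, 73, 73, 72, 71, 68, 66, 67, 69, 69, 64, 82, 131, 160, 157, 157, 159, 170, 159, 83, 70, 71, 70, 70, 71] 
 startR [159, 161, 160, 158, 162, 165, 163, 163, 166, 172, 171, 170, 171, 174, 177, 178, 162, 134, 134, 132, 132, 131, 128, 126, 123, 121, 122, 123, 121, 115, 116, 138, 154, 152, 152, 153, 163, 157, 115, 116, 115, 120, 140, 145] 
 nowR   [178, 180, 179, 177, 180, 186, 183, 183, 186, 192, 191, 189, 192, 195, 198, 199, 181, 150, 149, 148, 147, 147, 143, 141, 138, 135, 136, 137, 135, 129, 130, 154, 173, 170, 170, 171, 182, 170, 89, 75, 75, 74, 75, 76]
```

```bash
cat > quad.py <<'E'
from h import *
def quads(im,bgr_thr):
    f=cv2.resize(im,None,fx=4,fy=4,interpolation=cv2.INTER_CUBIC).astype(int); b,r=f[...,0],f[...,2]
    m=((r>bgr_thr)&(r>1.75*b)).astype(np.uint8); out=[]
    m=cv2.morphologyEx(m,cv2.MORPH_OPEN,np.ones((5,5)))
    cs,_=cv2.findContours(m,cv2.RETR_EXTERNAL,cv2.CHAIN_APPROX_NONE)
    for k in cs:
        a=cv2.contourArea(k)/16; mm=cv2.moments(k)
        if a<80: continue
        p=cv2.approxPolyDP(cv2.convexHull(k),.04*cv2.arcLength(k,True),True)[:,0]/4
        out.append((round(mm["m10"]/mm["m00"]/4,1),round(mm["m01"]/mm["m00"]/4,1),round(a),p.round(1).tolist()))
    return out
if __name__=="__main__":
    for n,box in(("scene",(215,185,310,255)),("top",(220,190,275,250))):
        c=viewer.camera(n); save(c,"cur.png"); x0,y0,x1,y1=box
        Rm=R.from_euler("z",2.3,degrees=True).as_matrix()
        for X in((.4625,-.0175),(.551,-.0135)):
            for t in(0,.15):
                piv=np.array([X[0],X[1],.08])+Rm@[0,-.045,0]; Q=Rm@R.from_euler("x",t).as_matrix()
                print(n,"model top face",X[0],t,np.round(proj(c,[piv+Q@np.array(v) for v in([-.0225,.09,.045],[.0225,.09,.045],[.0225,0,.045],[-.0225,0,.045])]),1).tolist())
        for f,thr in((f"{n}0",145),("cur",165)):
            for q in quads(cv2.imread(f"pics/{f}.png")[y0:y1,x0:x1],thr): print(n,f,q[0]+x0,q[1]+y0,q[2],[[round(a+x0,1),round(b+y0,1)] for a,b in q[3]])
E
python3 quad.py
```

```text
scene model top face 0.4625 0 [[277.8, 233.0], [260.9, 225.4], [281.2, 205.8], [297.4, 212.4]]
scene model top face 0.4625 0.15 [[279.9, 226.7], [262.9, 219.3], [282.6, 204.6], [298.8, 211.2]]
scene model top face 0.551 0 [[245.2, 218.5], [229.8, 211.6], [251.2, 193.6], [266.1, 199.7]]
scene model top face 0.551 0.15 [[247.2, 212.5], [231.7, 205.7], [252.7, 192.5], [267.5, 198.6]]
scene scene0 279.4 223.3 331 [[297.5, 213.5], [279.0, 234.0], [263.8, 227.0], [278.2, 212.2]]
scene scene0 247.8 209.2 285 [[266.2, 200.2], [247.0, 218.8], [233.0, 212.2], [247.5, 199.8]]
scene cur 283.3 220.7 514 [[289.5, 206.8], [301.2, 217.5], [278.0, 235.0], [265.5, 223.0]]
scene cur 249.6 207.1 375 [[266.2, 200.2], [247.2, 218.5], [233.0, 212.2], [252.5, 195.2]]
top model top face 0.4625 0 [[233.3, 241.1], [232.8, 225.4], [264.0, 224.1], [264.6, 239.8]]
top model top face 0.4625 0.15 [[235.7, 240.8], [235.2, 225.0], [266.3, 224.1], [267.0, 239.7]]
top model top face 0.551 0 [[232.2, 210.4], [231.7, 195.1], [262.5, 193.8], [263.2, 209.2]]
top model top face 0.551 0.15 [[234.6, 209.8], [234.0, 194.3], [264.8, 193.8], [265.5, 209.1]]
top top0 246.5 233.7 325 [[263.5, 225.5], [264.2, 240.2], [235.0, 241.0], [235.0, 227.0]]
top top0 246.0 203.5 343 [[262.5, 194.5], [263.2, 210.2], [233.8, 210.0], [233.8, 196.5]]
top cur 248.8 235.2 430 [[235.0, 226.8], [264.2, 229.2], [263.2, 243.2], [233.8, 241.0]]
top cur 248.4 203.1 443 [[262.5, 194.8], [263.0, 210.2], [233.8, 210.0], [233.8, 196.5]]
```

```bash
cat > pose.py <<'E'
from h import *
from scipy.optimize import least_squares
C=np.array([[-.0225,.045,.045],[.0225,.045,.045],[.0225,-.045,.045],[-.0225,-.045,.045]]) # -x front, +x front, +x rear, -x rear
def pose(obs,x0):
    cs={n:viewer.camera(n) for n in obs}
    def M(p): return R.from_euler("ZYX",p[3:]).as_matrix()
    f=lambda p:np.concatenate([(proj(cs[n],C@M(p).T+p[:3])-obs[n]).ravel() for n in obs])
    o=least_squares(f,x0,x_scale=[.01]*3+[.1]*3); p=o.x
    Cb=C.copy(); Cb[:,2]=0
    print("pos mm",np.round(p[:3]*1e3,1),"yaw,roll(y),pitch(x) deg",np.round(np.degrees(p[3:]),1),"rms px",round(float(np.sqrt(np.mean(o.fun**2))),2)); print(" underside corners mm",np.round((Cb@M(p).T+p[:3])*1e3,1).tolist())
    return p
if __name__=="__main__":
    i=[.4625,-.0175,.08,.04,0,0]
    print("start1");pose({"scene":[[279,234],[262,226.5],[281.2,205.8],[297.5,213.5]],"top":[[233.5,241],[233.2,226],[263.5,225.5],[264.2,240.2]]},i)
    print("now1");pose({"scene":[[278,235],[265.5,223],[289.5,206.8],[301.2,217.5]],"top":[[233.8,241],[235,226.8],[264.2,229.2],[263.2,243.2]]},i)
E
python3 pose.py
```

```text
start1
pos mm [462.4 -17.8  78.5] yaw,roll(y),pitch(x) deg [ 2.7 -1.9 -0.5] rms px 0.44
 underside corners mm [[437.8, 26.1, 77.3], [482.7, 28.3, 78.8], [487.0, -61.6, 79.6], [442.0, -63.8, 78.1]]
now1
pos mm [467.7 -18.8  80.8] yaw,roll(y),pitch(x) deg [ -5.8 -18.    3.2] rms px 0.93
 underside corners mm [[450.2, 28.2, 76.2], [492.8, 23.9, 90.1], [485.3, -65.7, 85.4], [442.7, -61.4, 71.5]]
```

Fitting the corners shows the near blank popped out: it is rolled about 18° with its +x front corner up on the plunger housing, so it is clear of the pinch. Now the second nest.

```bash
python3 -m jog '[{"tx":-0.001,"ty":0.03,"tz":0,"wx":0,"wy":0,"wz":0,"hand":0},{"tx":-0.001,"ty":0.03,"tz":0,"wx":0,"wy":0,"wz":0,"hand":0},{"tx":-0.0016,"ty":0.0296,"tz":0,"wx":0,"wy":0,"wz":0,"hand":0},{"tx":0,"ty":0,"tz":0.02,"wx":0,"wy":0,"wz":0,"hand":0},{"tx":-0.015,"ty":0,"tz":0.02,"wx":0,"wy":0,"wz":0,"hand":0},{"tx":-0.02,"ty":0,"tz":0.015,"wx":0,"wy":0,"wz":0,"hand":0},{"tx":0,"ty":0,"tz":0,"wx":0,"wy":0,"wz":0,"hand":0},{"tx":0,"ty":0,"tz":0,"wx":0,"wy":0,"wz":0,"hand":0}]'
python3 tip.py 10 bar_tip bar_end
python3 -c "
from h import *
go([.5391,.2627,.087],2.3)"
```

```text
clock: 35.17
eef_pos: [0.5402, 0.2627, 0.0995]
orientation: [-2.147, -2.232, -0.063]
wrist_force: [0.7, 0.8, -3.0]
width: 0.0201
gripper_force: 116.8
t 35.17 p [0.5402 0.2627 0.0995] x [-0.039  0.997  0.06 ] y [ 0.999  0.039 -0.002] z [-0.004  0.06  -0.998] F [ 0.7  0.8 -3. ] w 0.0201 g 116.8 q [-0.16  0.69 -0.53  1.77  0.4   0.76 -0.83]
scene bar_tip [([0.549, 0.0522, 0.0858], 0.96)]
scene bar_end [([0.5372, 0.3169, 0.0993], 0.97)]
top bar_tip [([0.5506, 0.0541, 0.0904], 0.75)]
top bar_end [([0.5409, 0.1884, 0.0943], 0.68), ([0.4582, -0.0196, 0.1052], 0.24)]
tip from TCP [0.54830678 0.05329127 0.0854717 ]
t 35.47 p [0.5405 0.2646 0.101 ] x [-0.041  0.997  0.062] y [0.999 0.041 0.001] z [-0.002  0.062 -0.998] F [-0.5  0.4 -2.1] w 0.0205 g 116.8 q [-0.16  0.69 -0.53  1.77  0.4   0.76 -0.83]
GO wz 0.04 shift mm [-2.7 -1.5 13.8]
```

```bash
python3 -m jog '[{"tx":0,"ty":0,"tz":0.007,"wx":0,"wy":0,"wz":0,"hand":0},{"tx":0,"ty":0,"tz":0.0065,"wx":0,"wy":0,"wz":0,"hand":0},{"tx":0,"ty":0,"tz":0,"wx":0,"wy":0,"wz":0,"hand":0}]' | grep force
python3 -m jog '[{"tx":-0.009,"ty":0,"tz":0,"wx":0,"wy":0,"wz":0,"hand":0},{"tx":-0.009,"ty":0,"tz":0,"wx":0,"wy":0,"wz":0,"hand":0},{"tx":-0.009,"ty":0,"tz":0,"wx":0,"wy":0,"wz":0,"hand":0},{"tx":0,"ty":0,"tz":0,"wx":0,"wy":0,"wz":0,"hand":0}]' | grep force
python3 -m jog '[{"tx":-0.008,"ty":0,"tz":0,"wx":0,"wy":0,"wz":0,"hand":0},{"tx":-0.007,"ty":0,"tz":0,"wx":0,"wy":0,"wz":0,"hand":0},{"tx":0,"ty":0,"tz":0,"wx":0,"wy":0,"wz":0,"hand":0}]' | grep force; python3 tip.py 11 bar_tip
```

```text
wrist_force: [-1.3, -0.1, -4.2]
gripper_force: 116.9
wrist_force: [1.9, -0.3, -3.8]
gripper_force: 116.9
wrist_force: [0.3, 0.5, -2.6]
gripper_force: 116.9
t 36.3 p [0.5423 0.2209 0.0842] x [-0.039  0.997  0.06 ] y [ 0.999  0.039 -0.   ] z [-0.002  0.06  -0.998] F [ 0.3  0.5 -2.6] w 0.0206 g 116.9 q [-0.09  0.69 -0.52  1.82  0.42  0.72 -0.79]
scene bar_tip [([0.5523, 0.011, 0.0671], 0.81), ([0.549, -0.0105, 0.0793], 0.34)]
top bar_tip [([0.5561, -0.1695, 0.144], 0.62), ([0.5552, 0.0134, 0.0745], 0.55)]
tip from TCP [0.55040864 0.01150443 0.07021303]
```

```bash
python3 -m jog '[{"tx":-0.001,"ty":-0.0015,"tz":0.002,"wx":0,"wy":0,"wz":0,"hand":0},{"tx":-0.001,"ty":0,"tz":0.0098,"wx":0,"wy":-3.5,"wz":0,"hand":0},{"tx":-0.001,"ty":0,"tz":0.007,"wx":0,"wy":-2.5,"wz":0,"hand":0},{"tx":0,"ty":0,"tz":0,"wx":0,"wy":0,"wz":0,"hand":0}]' | egrep "eef|wrist"
python3 -m jog '[{"tx":-0.001,"ty":0,"tz":0.007,"wx":0,"wy":-2.5,"wz":0,"hand":0},{"tx":0,"ty":0,"tz":0,"wx":0,"wy":0,"wz":0,"hand":0}]' | egrep "eef|wrist"
python3 -m jog '[{"tx":-0.001,"ty":0,"tz":0.007,"wx":0,"wy":-2.5,"wz":0,"hand":0},{"tx":0,"ty":0,"tz":0,"wx":0,"wy":0,"wz":0,"hand":0}]' | egrep "eef|wrist"
python3 -m jog '[{"tx":-0.001,"ty":0,"tz":0.007,"wx":0,"wy":-2.5,"wz":0,"hand":0},{"tx":0,"ty":0,"tz":0,"wx":0,"wy":0,"wz":0,"hand":0}]' | egrep "eef|wrist"
python3 tip.py 12 bar_tip bar_end
```

```text
eef_pos: [0.5395, 0.2224, 0.0644]
wrist_force: [-1.0, 0.9, -2.0]
eef_pos: [0.5401, 0.2207, 0.0581]
wrist_force: [-1.2, 3.2, -2.8]
eef_pos: [0.5401, 0.2191, 0.0513]
wrist_force: [-0.4, 1.6, -3.1]
eef_pos: [0.5402, 0.2161, 0.0443]
wrist_force: [-1.3, -0.1, -1.2]
t 37.33 p [0.5402 0.2161 0.0443] x [-0.041  0.984 -0.174] y [ 0.999  0.041 -0.001] z [ 0.006 -0.173 -0.985] F [-1.3 -0.1 -1.2] w 0.0202 g 117.0 q [-0.32  0.76 -0.37  1.77  0.56  0.82 -0.98]
scene bar_tip [([0.5526, 0.0088, 0.081], 0.8), ([0.5496, -0.0157, 0.0006], 0.25)]
scene bar_end [([0.5379, 0.2726, 0.0309], 0.76), ([0.4894, -0.3388, 0.0344], 0.39)]
top bar_tip [([0.5514, 0.013, 0.0833], 0.59)]
top bar_end []
tip from TCP [0.54885194 0.00919707 0.07935199]
```

```bash
python3 -m jog '[{"tx":-0.001,"ty":0,"tz":0.007,"wx":0,"wy":-2.5,"wz":0,"hand":0},{"tx":0,"ty":0,"tz":0,"wx":0,"wy":0,"wz":0,"hand":0}]' | egrep "eef|wrist"
python3 -m jog '[{"tx":-0.001,"ty":0,"tz":0.006,"wx":0,"wy":-2.2,"wz":0,"hand":0},{"tx":0,"ty":0,"tz":0,"wx":0,"wy":0,"wz":0,"hand":0}]' | egrep "eef|wrist"
python3 -m jog '[{"tx":-0.001,"ty":0,"tz":0.005,"wx":0,"wy":-2,"wz":0,"hand":0},{"tx":0,"ty":0,"tz":0,"wx":0,"wy":0,"wz":0,"hand":0}]' | egrep "eef|wrist"
python3 tip.py 13 bar_tip bar_end blank_a blank_a_mid
sed -i 's/("scene",(215,185,310,255))/("scene",(215,180,310,255))/' quad.py; python3 quad.py | grep cur
```

```text
eef_pos: [0.5406, 0.2137, 0.0376]
wrist_force: [-1.0, 0.5, -2.1]
eef_pos: [0.5405, 0.2117, 0.0319]
wrist_force: [-0.9, 0.7, -1.6]
eef_pos: [0.5407, 0.2093, 0.0273]
wrist_force: [-0.1, -0.8, -1.9]
t 38.13 p [0.5407 0.2093 0.0273] x [-0.04   0.957 -0.289] y [ 0.999  0.041 -0.001] z [ 0.011 -0.289 -0.957] F [-0.1 -0.8 -1.9] w 0.0209 g 117.0 q [-0.41  0.81 -0.3   1.74  0.61  0.89 -1.05]
scene bar_tip [([0.5487, 0.0083, 0.0877], 0.78)]
scene bar_end [([0.5523, 0.0082, 0.0854], 0.75), ([0.7539, -0.1948, -0.002], 0.16)]
scene blank_a [([0.4659, -0.0177, 0.083], 0.95), ([0.5584, -0.0204, 0.0925], 0.82)]
scene blank_a_mid [([0.4639, -0.0133, 0.1085], 0.79)]
top bar_tip [([0.5526, 0.0093, 0.0892], 0.95), ([0.5457, 0.1325, 0.0484], 0.56)]
top bar_end [([0.5407, 0.2659, 0.0116], 0.78)]
top blank_a [([0.4639, -0.0183, 0.085], 0.87), ([0.5618, -0.015, 0.0924], 0.56)]
top blank_a_mid [([0.4585, -0.0181, 0.1064], 0.96), ([0.5608, -0.0171, 0.1108], 0.45)]
tip from TCP [0.54900164 0.00803111 0.08661427]
scene cur 277.2 225.7 214 [[273.2, 217.2], [289.2, 227.0], [278.0, 234.5], [265.8, 224.0]]
scene cur 241.3 205.4 101 [[231.8, 203.5], [237.2, 200.2], [250.2, 207.0], [243.5, 210.5]]
top cur 240.6 234.9 188 [[235.0, 226.8], [246.2, 228.0], [247.5, 242.5], [233.8, 241.0]]
top cur 249.0 199.0 404 [[264.5, 191.5], [265.2, 205.2], [235.2, 207.0], [236.0, 191.5]]
```

```bash
python3 -m jog '[{"tx":0.001,"ty":0,"tz":-0.0112,"wx":0,"wy":4,"wz":0,"hand":0},{"tx":0.001,"ty":0,"tz":-0.0112,"wx":0,"wy":4,"wz":0,"hand":0},{"tx":0.001,"ty":0,"tz":-0.0112,"wx":0,"wy":4,"wz":0,"hand":0},{"tx":0.001,"ty":0,"tz":-0.0112,"wx":0,"wy":4,"wz":0,"hand":0},{"tx":0.003,"ty":0,"tz":-0.0098,"wx":0,"wy":3.5,"wz":0,"hand":0},{"tx":0.02,"ty":0,"tz":0,"wx":0,"wy":0,"wz":0,"hand":0},{"tx":0.022,"ty":0,"tz":0,"wx":0,"wy":0,"wz":0,"hand":0},{"tx":0.01,"ty":0,"tz":-0.02,"wx":0,"wy":0,"wz":0,"hand":0},{"tx":0.02,"ty":-0.02,"tz":-0.03,"wx":0,"wy":0,"wz":0,"hand":0},{"tx":0,"ty":-0.02,"tz":-0.02,"wx":0,"wy":0,"wz":0,"hand":0}]'
python3 -m jog '[{"tx":0,"ty":-0.03,"tz":-0.005,"wx":0,"wy":-3.5,"wz":0,"hand":0},{"tx":0,"ty":-0.02,"tz":0,"wx":0,"wy":0,"wz":0,"hand":0},{"tx":0,"ty":0,"tz":0,"wx":0,"wy":0,"wz":0,"hand":0}]'
python3 quad.py | grep cur; python3 tip.py 14 bar_tip blank_a blank_a_mid
```

```text
clock: 39.57
eef_pos: [0.497, 0.2946, 0.1561]
orientation: [-2.148, -2.241, -0.056]
wrist_force: [-0.7, 1.3, -2.8]
width: 0.0207
gripper_force: 117.1
clock: 39.82
eef_pos: [0.4442, 0.2895, 0.1599]
orientation: [2.165, 2.263, -0.015]
wrist_force: [1.5, 0.9, -2.7]
width: 0.0207
gripper_force: 117.0
scene cur 283.3 220.6 512 [[289.0, 206.5], [301.2, 217.5], [278.2, 234.8], [265.5, 223.0]]
scene cur 250.8 205.2 447 [[255.5, 192.0], [267.2, 201.5], [246.2, 218.5], [234.2, 208.0]]
top cur 248.9 235.2 431 [[235.2, 226.8], [264.2, 229.2], [263.2, 243.0], [234.0, 241.2]]
top cur 249.5 202.3 431 [[264.0, 195.2], [264.0, 209.5], [234.5, 209.2], [235.0, 195.5]]
t 39.92 p [0.4476 0.2888 0.1595] x [-0.041  0.999 -0.013] y [0.999 0.041 0.001] z [ 0.001 -0.013 -1.   ] F [ 0.4  0.4 -3.3] w 0.0208 g 117.0 q [-0.28  0.52 -0.55  1.89  0.37  0.84 -0.99]
scene bar_tip [([0.4591, 0.0792, 0.1604], 0.75)]
scene blank_a [([0.557, -0.0187, 0.0875], 0.81), ([0.4642, -0.0154, 0.0849], 0.56)]
scene blank_a_mid [([0.4652, -0.0133, 0.1097], 0.91), ([0.4628, -0.0158, 0.0743], 0.43)]
top bar_tip [([0.4556, 0.0799, 0.1617], 0.57)]
top blank_a [([0.4629, -0.0187, 0.0824], 0.64), ([0.4578, 0.0775, 0.1624], 0.64), ([0.6417, -0.0125, 0.0789], 0.24)]
top blank_a_mid [([0.4554, -0.0212, 0.107], 0.74)]
tip from TCP [0.4562341  0.07893914 0.16078911]
```

```bash
python3 - <<'E'
from pose import *
pose({"scene":[[246.2,218.5],[234.2,208],[255.5,192],[267.2,201.5]],"top":[[234.5,209.2],[235,195.5],[264,195.2],[264,209.5]]},[.551,-.0135,.08,.04,0,0])
pose({"scene":[[278.2,234.8],[265.5,223],[289,206.5],[301.2,217.5]],"top":[[234,241.2],[235.2,226.8],[264.2,229.2],[263.2,243]]},[.4625,-.0175,.08,.04,0,0])
go([.52,.27,.16],2.3)
E
```

```text
pos mm [563.4 -17.9  81.5] yaw,roll(y),pitch(x) deg [ -0.4 -18.4   3.4] rms px 0.86
 underside corners mm [[541.5, 27.2, 76.9], [584.2, 26.9, 91.1], [585.2, -62.9, 86.1], [542.5, -62.7, 71.9]]
pos mm [467.9 -18.7  80.9] yaw,roll(y),pitch(x) deg [ -5.3 -17.9   3.4] rms px 0.89
 underside corners mm [[449.9, 28.1, 76.5], [492.5, 24.1, 90.4], [485.8, -65.5, 85.3], [443.2, -61.5, 71.5]]
t 40.52 p [0.4478 0.2889 0.1591] x [-0.04   0.999 -0.012] y [ 0.999  0.04  -0.   ] z [ 0.    -0.012 -1.   ] F [-0.7 -0.8 -3.8] w 0.0206 g 117.0 q [-0.28  0.52 -0.55  1.89  0.37  0.84 -0.99]
GO wz 0.0 shift mm [-21.7  71.3  -0.6]
```

Both blanks are levered up and shifted off their seats. Laying the bar down flat, parallel to x.

```bash
python3 -m jog '[{"tx":0,"ty":0,"tz":-0.01,"wx":0,"wy":0.7,"wz":0,"hand":0},{"tx":0,"ty":0,"tz":0,"wx":0,"wy":0,"wz":-6,"hand":0},{"tx":0,"ty":0,"tz":0,"wx":0,"wy":0,"wz":-6,"hand":0},{"tx":0,"ty":0,"tz":0,"wx":0,"wy":0,"wz":-6,"hand":0},{"tx":0,"ty":0,"tz":0,"wx":0,"wy":0,"wz":-6,"hand":0},{"tx":0,"ty":0,"tz":0,"wx":0,"wy":0,"wz":-6,"hand":0},{"tx":0,"ty":0,"tz":0,"wx":0,"wy":0,"wz":-6,"hand":0},{"tx":0,"ty":0,"tz":0,"wx":0,"wy":0,"wz":-6,"hand":0},{"tx":0,"ty":0,"tz":0,"wx":0,"wy":0,"wz":-6,"hand":0},{"tx":0,"ty":0,"tz":0,"wx":0,"wy":0,"wz":-6,"hand":0}]' >/dev/null
python3 -m jog '[{"tx":0,"ty":0,"tz":0,"wx":0,"wy":0,"wz":-6,"hand":0},{"tx":0,"ty":0,"tz":0,"wx":0,"wy":0,"wz":-6,"hand":0},{"tx":0,"ty":0,"tz":0,"wx":0,"wy":0,"wz":-6,"hand":0},{"tx":0,"ty":0,"tz":0,"wx":0,"wy":0,"wz":-6,"hand":0},{"tx":0,"ty":0,"tz":0,"wx":0,"wy":0,"wz":-6,"hand":0},{"tx":0,"ty":0,"tz":0,"wx":0,"wy":0,"wz":-6,"hand":0},{"tx":0,"ty":0,"tz":0,"wx":0,"wy":0,"wz":0,"hand":0},{"tx":0,"ty":0,"tz":0,"wx":0,"wy":0,"wz":0,"hand":0}]' >/dev/null
python3 tip.py 15 bar_tip bar_end; python3 -c "
from h import *
go([.45,.262,.0014],92)"
```

```text
t 42.02 p [0.448  0.2888 0.1696] x [-0.999 -0.036  0.   ] y [-0.036  0.999  0.   ] z [-0.  0. -1.] F [-0.4  0.7 -3.1] w 0.0209 g 117.1 q [-0.01  0.62 -0.94  1.87  0.6   0.97  0.38]
scene bar_tip [([0.6609, 0.2991, 0.1685], 0.94)]
scene bar_end [([0.3904, 0.2862, 0.1702], 0.85)]
top bar_tip [([0.661, 0.2991, 0.1705], 0.87), ([0.6412, -0.0089, 0.0774], 0.7)]
top bar_end [([0.5614, -0.0137, 0.0862], 0.53)]
tip from TCP [0.65784774 0.29645574 0.16819818]
t 42.32 p [0.4478 0.2891 0.1693] x [-0.999 -0.039 -0.   ] y [-0.039  0.999 -0.   ] z [ 0. -0. -1.] F [ 0.3 -0.  -2.9] w 0.021 g 117.1 q [-0.02  0.62 -0.94  1.87  0.6   0.97  0.38]
GO wz 0.24 shift mm [ -1.2 -27.1 167.9]
```

```bash
python3 -m jog '[{"tx":0,"ty":-0.014,"tz":0.02,"wx":0,"wy":0,"wz":0,"hand":0},{"tx":0,"ty":-0.013,"tz":0.035,"wx":0,"wy":0,"wz":0,"hand":0},{"tx":0,"ty":0,"tz":0.035,"wx":0,"wy":0,"wz":0,"hand":0},{"tx":0,"ty":0,"tz":0.035,"wx":0,"wy":0,"wz":0,"hand":0},{"tx":0,"ty":0,"tz":0.025,"wx":0,"wy":0,"wz":0,"hand":0},{"tx":0,"ty":0,"tz":0.01,"wx":0,"wy":0,"wz":0,"hand":0},{"tx":0,"ty":0,"tz":0.005,"wx":0,"wy":0,"wz":0,"hand":0},{"tx":0,"ty":0,"tz":0,"wx":0,"wy":0,"wz":0,"hand":0}]'
python3 -m jog '[{"tx":0,"ty":0,"tz":0.002,"wx":0,"wy":0,"wz":0,"hand":0},{"tx":0,"ty":0,"tz":0,"wx":0,"wy":0,"wz":0,"hand":0}]'
```

```text
clock: 42.98
eef_pos: [0.4489, 0.2624, 0.0043]
orientation: [0.063, -3.141, -0.0]
wrist_force: [-0.4, 0.5, -1.8]
width: 0.0207
gripper_force: 116.9
clock: 43.15
eef_pos: [0.4496, 0.2625, 0.0033]
orientation: [-0.063, 3.139, 0.001]
wrist_force: [-0.1, 0.1, -3.1]
width: 0.0208
gripper_force: 116.9
```

```bash
python3 -m jog '[{"tx":0,"ty":0,"tz":0.0015,"wx":0,"wy":0,"wz":0,"hand":0},{"tx":0,"ty":0,"tz":0,"wx":0,"wy":0,"wz":0,"hand":0.7},{"tx":0,"ty":0,"tz":0,"wx":0,"wy":0,"wz":0,"hand":0.7},{"tx":0,"ty":0,"tz":0,"wx":0,"wy":0,"wz":0,"hand":0.7},{"tx":0,"ty":0,"tz":0,"wx":0,"wy":0,"wz":0,"hand":0.7},{"tx":0,"ty":0,"tz":-0.02,"wx":0,"wy":0,"wz":0,"hand":0.7},{"tx":0,"ty":0,"tz":-0.04,"wx":0,"wy":0,"wz":0,"hand":0.7},{"tx":0,"ty":0,"tz":-0.04,"wx":0,"wy":0,"wz":0,"hand":0.7},{"tx":0,"ty":0,"tz":-0.04,"wx":0,"wy":0,"wz":0,"hand":0.7},{"tx":0,"ty":0,"tz":-0.04,"wx":0,"wy":0,"wz":0,"hand":0.7}]'
python3 -m jog '[{"tx":0,"ty":-0.02,"tz":-0.03,"wx":0,"wy":0,"wz":0,"hand":0.75},{"tx":0,"ty":-0.035,"tz":-0.02,"wx":0,"wy":0,"wz":0,"hand":0.75},{"tx":0,"ty":-0.038,"tz":0,"wx":0,"wy":0,"wz":0,"hand":0.75},{"tx":0,"ty":-0.038,"tz":0,"wx":0,"wy":0,"wz":0,"hand":0.75},{"tx":0,"ty":-0.038,"tz":0,"wx":0,"wy":0,"wz":0,"hand":0.75},{"tx":0,"ty":-0.03,"tz":0,"wx":0,"wy":0,"wz":0,"hand":0.75},{"tx":0,"ty":-0.03,"tz":0,"wx":0,"wy":0,"wz":0,"hand":0.75},{"tx":0,"ty":-0.03,"tz":0,"wx":0,"wy":0,"wz":6.9,"hand":0.75},{"tx":0,"ty":0,"tz":0,"wx":0,"wy":0,"wz":6.9,"hand":0.75},{"tx":0,"ty":0,"tz":0,"wx":0,"wy":0,"wz":6.9,"hand":0.75}]' >/dev/null
python3 -m jog '[{"tx":0,"ty":0,"tz":0,"wx":0,"wy":0,"wz":6.9,"hand":0.75},{"tx":0,"ty":0,"tz":0,"wx":0,"wy":0,"wz":6.9,"hand":0.75},{"tx":0,"ty":0,"tz":0,"wx":0,"wy":0,"wz":6.9,"hand":0.75},{"tx":0,"ty":0,"tz":0,"wx":0,"wy":0,"wz":6.9,"hand":0.75},{"tx":0,"ty":0,"tz":0,"wx":0,"wy":0,"wz":6.9,"hand":0.75},{"tx":0,"ty":0,"tz":0,"wx":0,"wy":0,"wz":6.9,"hand":0.75},{"tx":0,"ty":0,"tz":0,"wx":0,"wy":0,"wz":6.9,"hand":0.75},{"tx":0,"ty":0,"tz":0,"wx":0,"wy":0,"wz":6.9,"hand":0.75},{"tx":0,"ty":0,"tz":0,"wx":0,"wy":0,"wz":6.9,"hand":0.75},{"tx":0,"ty":0,"tz":0,"wx":0,"wy":0,"wz":6.9,"hand":0.75}]' >/dev/null
python3 -m jog '[{"tx":0,"ty":0,"tz":0,"wx":0,"wy":0,"wz":6.9,"hand":0.75},{"tx":0,"ty":0,"tz":0,"wx":-6,"wy":0,"wz":0,"hand":0.75},{"tx":0,"ty":0,"tz":0,"wx":-6,"wy":0,"wz":0,"hand":0.75},{"tx":0,"ty":0,"tz":0,"wx":-6,"wy":0,"wz":0,"hand":0.75},{"tx":0,"ty":0,"tz":0,"wx":0,"wy":0,"wz":0,"hand":0.75},{"tx":0,"ty":0,"tz":0,"wx":0,"wy":0,"wz":0,"hand":0.75}]' >/dev/null
python3 look.py w10 blank_a blank_a_mid; python3 -c "
from h import *
go([.4416,-.0175,.165]); go([.4633,-.0175,.0985])
c=viewer.camera('top'); print([(q,np.round(m['point'],3)) for q in('bar_tip','bar_end') for m in finder.mark_of(c,q)[:1]])"
```

```text
clock: 43.98
eef_pos: [0.4483, 0.2621, 0.1827]
orientation: [0.064, -3.14, -0.0]
wrist_force: [1.4, -0.5, -0.1]
width: 0.0597
gripper_force: 0.0
t 46.15 p [0.4586 0.0032 0.2311] x [ 0.074  0.997 -0.001] y [ 0.949 -0.07   0.309] z [ 0.308 -0.024 -0.951] F [-0.1 -0.3  0.7] w 0.0635 g 0.0 q [ 0.39  0.16 -0.64  2.24  0.39  0.51 -0.62]
cam [0.42  0.074 0.367] 71.89836402277183
blank_a [([0.5601, -0.019, 0.0843], 0.71), ([0.465, -0.0147, 0.0861], 0.6)]
  region 0.93 3975 bbox 280 145 329 235 rect ((304.5, 190.0), (90.0, 49.0), 90.0)
  region 0.91 4297 bbox 195 157 243 251 rect ((219.0, 204.0), (94.0, 48.0), 90.0)
blank_a_mid [([0.4627, -0.0155, 0.1106], 0.79)]
  region 0.78 4377 bbox 194 156 244 252 rect ((219.36312866210938, 203.62557983398438), (96.6048355102539, 49.18236541748047), 87.27368927001953)
  region 0.4 250 bbox 363 315 377 341 rect ((369.8280334472656, 328.6960144042969), (11.716998100280762, 26.653934478759766), 10.304845809936523)
t 46.4 p [0.4599 0.0033 0.2307] x [0.075 0.997 0.001] y [ 0.949 -0.072  0.308] z [ 0.307 -0.023 -0.951] F [ 0.3 -0.4 -0.1] w 0.0641 g 0.0 q [ 0.39  0.16 -0.64  2.23  0.39  0.51 -0.62]
GO wz 0 shift mm [-22.2 -36.1  57.3]
t 46.4 p [0.4599 0.0033 0.2307] x [0.075 0.997 0.001] y [ 0.949 -0.072  0.308] z [ 0.307 -0.023 -0.951] F [ 0.3 -0.4 -0.1] w 0.0641 g 0.0 q [ 0.39  0.16 -0.64  2.23  0.39  0.51 -0.62]
GO wz 0 shift mm [-20.6 -36.  127.3]
[('bar_tip', array([0.664, 0.273, 0.005])), ('bar_end', array([ 0.39 ,  0.262, -0.001]))]
```

```bash
python3 - <<'E'
from h import *
c=viewer.camera("wrist"); l=finder.regions_of(c,"blank_a")
for m in l[:2]:
    r=cv2.minAreaRect(np.argwhere(m["pixels"])[:,::-1].astype(np.float32)); b=cv2.boxPoints(r)
    P=onplane(c,b,.128); print("centre",np.round(onplane(c,[r[0]],.128),4),"corners",np.round(P[:,:2],3).tolist())
    f=cv2.morphologyEx(m["pixels"].astype(np.uint8),cv2.MORPH_OPEN,np.ones((5,5))).astype(float)
    i=onplane(c,[r[0]],.12)[0]
    def cost(p):
        Q=R.from_euler("ZYX",[p[2]/10,p[3]/10,0]).as_matrix(); cen=np.array([p[0]/100,p[1]/100,.107])
        g=render(c,[[-.0225,.0225,-.045,.045,-.0225,.0225]],cen,Q); return 1-np.minimum(f,g).sum()/np.maximum(f,g).sum()
    p0=np.array([i[0]*100,i[1]*100,-.5,-3]); o=minimize(cost,p0,method="Nelder-Mead",options=dict(initial_simplex=np.vstack([p0]+[p0+d for d in np.diag([.5,.5,.5,1.5])]),xatol=.01,fatol=1e-4))
    print("fit centre",o.x[:2]/100,"yaw,roll deg",np.degrees(o.x[2:]/10),1-o.fun)
E
```

```text
centre [[ 0.5462 -0.0124  0.128 ]] corners [[0.517, 0.036], [0.572, 0.033], [0.581, -0.07], [0.52, -0.06]]
fit centre [ 0.55381436 -0.01805892] yaw,roll deg [  1.27351332 -16.01277299] 0.9563542415116262
centre [[ 0.4531 -0.0116  0.128 ]] corners [[0.436, 0.036], [0.48, 0.032], [0.473, -0.068], [0.425, -0.057]]
fit centre [ 0.45890712 -0.01766304] yaw,roll deg [ -4.93401944 -14.81629168] 0.9546023407093642
```

```bash
python3 -m jog '[{"tx":-0.01,"ty":-0.018,"tz":0.02,"wx":0,"wy":0,"wz":0,"hand":0.75},{"tx":-0.0107,"ty":-0.0194,"tz":0.035,"wx":0,"wy":0,"wz":0,"hand":0.75},{"tx":0,"ty":0,"tz":0.03,"wx":0,"wy":0,"wz":0,"hand":0.75},{"tx":0,"ty":0,"tz":0.025,"wx":0,"wy":0,"wz":0,"hand":0.75},{"tx":0,"ty":0,"tz":0.012,"wx":0,"wy":0,"wz":0,"hand":0.75},{"tx":0,"ty":0,"tz":0.005,"wx":0,"wy":0,"wz":0,"hand":0.75},{"tx":0,"ty":0,"tz":0,"wx":0,"wy":0,"wz":0,"hand":0.75}]'
python3 -c "
from h import *
go([.4618,-.018,.0985])"
python3 -m jog '[{"tx":0,"ty":0,"tz":0,"wx":0,"wy":0,"wz":0,"hand":0.6},{"tx":0,"ty":0,"tz":0,"wx":0,"wy":0,"wz":0,"hand":0.5},{"tx":0,"ty":0,"tz":0,"wx":0,"wy":0,"wz":0,"hand":0.3},{"tx":0,"ty":0,"tz":0,"wx":0,"wy":0,"wz":0,"hand":0.3},{"tx":0,"ty":0,"tz":0,"wx":0,"wy":0,"wz":0,"hand":0.3},{"tx":0,"ty":0,"tz":0,"wx":0,"wy":0,"wz":0,"hand":0.3}]' 60
```

```text
clock: 47.23
eef_pos: [0.4621, -0.0169, 0.1014]
orientation: [2.122, 1.97, 0.309]
wrist_force: [-0.4, -0.0, 1.2]
width: 0.0639
gripper_force: 0.0
t 47.23 p [ 0.4621 -0.0169  0.1014] x [ 0.075  0.997 -0.001] y [ 0.949 -0.071  0.308] z [ 0.307 -0.024 -0.951] F [-0.4 -0.   1.2] w 0.0639 g 0.0 q [ 0.06  0.41 -0.24  2.37  1.18  0.18 -1.38]
GO wz 0 shift mm [-1.1 -1.1  2.6]
clock: 47.73
eef_pos: [0.4627, -0.0175, 0.1033]
orientation: [2.122, 1.966, 0.313]
wrist_force: [-2.8, 1.9, 8.4]
width: 0.0446
gripper_force: 61.3
```

```bash
python3 -m jog '[{"tx":0,"ty":0.003,"tz":-0.01,"wx":0,"wy":0,"wz":0,"hand":0.3},{"tx":0,"ty":0.008,"tz":-0.024,"wx":0,"wy":0,"wz":0,"hand":0.3},{"tx":0,"ty":0.008,"tz":-0.024,"wx":0,"wy":0,"wz":0,"hand":0.3},{"tx":0,"ty":0.008,"tz":-0.024,"wx":0,"wy":0,"wz":0,"hand":0.3},{"tx":0,"ty":0.008,"tz":-0.024,"wx":0,"wy":0,"wz":0,"hand":0.3},{"tx":0,"ty":0.004,"tz":-0.012,"wx":5,"wy":0,"wz":0,"hand":0.3},{"tx":0,"ty":0,"tz":0,"wx":5,"wy":0,"wz":0,"hand":0.3},{"tx":0,"ty":0,"tz":0,"wx":5,"wy":0,"wz":0,"hand":0.3},{"tx":0,"ty":0,"tz":0,"wx":3,"wy":0,"wz":0,"hand":0.3},{"tx":0,"ty":0,"tz":0,"wx":0,"wy":0,"wz":-5,"hand":0.3}]' 70
python3 -m jog '[{"tx":0,"ty":0,"tz":0,"wx":0,"wy":0,"wz":-4.3,"hand":0.3},{"tx":0,"ty":0,"tz":0,"wx":0,"wy":0,"wz":0,"hand":0.3}]' >/dev/null
python3 look.py w11 blank_a_mid; python3 -c "
from h import *
go([.431,-.343,.22],5)
c=viewer.camera('top')
print([(q,np.round(m['point'],3).tolist()) for q in('tray_in','blank_a','blank_a_mid') for m in finder.mark_of(c,q)[:2]])
l=finder.regions_of(c,'tray'); ys,xs=np.nonzero(l[0]['pixels']); r=cv2.minAreaRect(np.c_[xs,ys].astype(np.float32)); print(l[0]['confidence'],r, np.round(onplane(c,cv2.boxPoints(r),.075),3).tolist())"
```

```text
clock: 48.57
eef_pos: [0.4642, -0.0178, 0.2235]
orientation: [-2.212, -2.229, 0.001]
wrist_force: [-1.1, -0.2, -1.3]
width: 0.0437
gripper_force: 72.2
t 48.73 p [ 0.463  -0.0177  0.2232] x [-0.089  0.996 -0.001] y [0.996 0.089 0.001] z [ 0.001 -0.001 -1.   ] F [ 0.5  0.3 -0.1] w 0.0443 g 72.2 q [ 0.54  0.36 -0.79  1.99  0.32  0.92 -0.32]
cam [0.457 0.05  0.366] 71.89836402277183
blank_a_mid [([0.465, -0.0146, 0.2321], 0.64)]
  region 0.68 14112 bbox 206 154 306 310 rect ((256.0, 232.0), (156.0, 100.0), 90.0)
t 48.88 p [ 0.463  -0.0179  0.2234] x [-0.083  0.997 -0.002] y [0.997 0.083 0.002] z [ 0.002 -0.002 -1.   ] F [-0.8 -0.6 -0.9] w 0.044 g 72.2 q [ 0.54  0.36 -0.79  1.99  0.32  0.92 -0.33]
GO wz -0.27 shift mm [-321.1  -60.2    3.9]
[('tray_in', [0.491, -0.34, 0.04]), ('tray_in', [0.527, 0.265, -0.002]), ('blank_a', [0.557, -0.172, 0.153])]
0.86 ((354.8323059082031, 225.26797485351562), (98.15251922607422, 53.37309646606445), 83.8844985961914) [[0.628, -0.243, 0.075], [0.645, -0.406, 0.075], [0.351, -0.425, 0.075], [0.334, -0.267, 0.075]]
```

```bash
python3 -m jog '[{"tx":-0.02,"ty":-0.005,"tz":0,"wx":0,"wy":0,"wz":0,"hand":0.3},{"tx":-0.036,"ty":-0.007,"tz":0,"wx":0,"wy":0,"wz":0,"hand":0.3},{"tx":-0.036,"ty":-0.007,"tz":0,"wx":0,"wy":0,"wz":0,"hand":0.3},{"tx":-0.036,"ty":-0.007,"tz":0,"wx":0,"wy":0,"wz":0,"hand":0.3},{"tx":-0.036,"ty":-0.007,"tz":0,"wx":0,"wy":0,"wz":0,"hand":0.3},{"tx":-0.036,"ty":-0.007,"tz":0,"wx":0,"wy":0,"wz":0,"hand":0.3},{"tx":-0.036,"ty":-0.007,"tz":0,"wx":0,"wy":0,"wz":0,"hand":0.3},{"tx":-0.036,"ty":-0.007,"tz":0,"wx":0,"wy":0,"wz":0,"hand":0.3},{"tx":-0.036,"ty":-0.006,"tz":0,"wx":0,"wy":0,"wz":0,"hand":0.3},{"tx":-0.013,"ty":0,"tz":0,"wx":0,"wy":0,"wz":0,"hand":0.3}]'
python3 -c "
from h import *
go([.431,-.341,.06],4.7)"
```

```text
clock: 49.97
eef_pos: [0.429, -0.3478, 0.2234]
orientation: [2.129, 2.306, -0.002]
wrist_force: [-0.9, 0.0, -0.5]
width: 0.0436
gripper_force: 72.2
t 49.97 p [ 0.429  -0.3478  0.2234] x [-0.08   0.997 -0.003] y [0.997 0.08  0.001] z [ 0.001 -0.003 -1.   ] F [-0.9  0.  -0.5] w 0.0436 g 72.2 q [ 1.06  0.48 -0.66  1.78  0.35  1.    0.34]
GO wz -0.12 shift mm [  7.1   2.4 163.4]
```

```bash
python3 -m jog '[{"tx":0.006,"ty":0.002,"tz":0.02,"wx":0,"wy":0,"wz":0,"hand":0.3},{"tx":0,"ty":0,"tz":0.03,"wx":0,"wy":0,"wz":0,"hand":0.3},{"tx":0,"ty":0,"tz":0.03,"wx":0,"wy":0,"wz":0,"hand":0.3},{"tx":0,"ty":0,"tz":0.03,"wx":0,"wy":0,"wz":0,"hand":0.3},{"tx":0,"ty":0,"tz":0.03,"wx":0,"wy":0,"wz":0,"hand":0.3},{"tx":0,"ty":0,"tz":0.015,"wx":0,"wy":0,"wz":0,"hand":0.3},{"tx":0,"ty":0,"tz":0.01,"wx":0,"wy":0,"wz":0,"hand":0.3},{"tx":0,"ty":0,"tz":0,"wx":0,"wy":0,"wz":0,"hand":0.3}]'
python3 -m jog '[{"tx":0,"ty":0,"tz":0.003,"wx":0,"wy":0,"wz":0,"hand":0.3},{"tx":0,"ty":0,"tz":0,"wx":0,"wy":0,"wz":0,"hand":0.3}]'
python3 -m jog '[{"tx":0,"ty":0,"tz":0.003,"wx":0,"wy":0,"wz":0,"hand":0.3},{"tx":0,"ty":0,"tz":0,"wx":0,"wy":0,"wz":0,"hand":0.3}]'
```

```text
clock: 50.63
eef_pos: [0.4322, -0.336, 0.0572]
orientation: [2.124, 2.315, 0.0]
wrist_force: [-1.6, 0.3, -0.9]
width: 0.0442
gripper_force: 72.2
clock: 50.8
eef_pos: [0.4332, -0.337, 0.0565]
orientation: [2.122, 2.311, 0.001]
wrist_force: [0.1, -0.3, -0.5]
width: 0.0445
gripper_force: 72.2
clock: 50.97
eef_pos: [0.4335, -0.3373, 0.0539]
orientation: [2.121, 2.311, 0.0]
wrist_force: [1.3, -0.6, 3.1]
width: 0.0439
gripper_force: 70.3
```

```bash
python3 -m jog '[{"tx":0,"ty":0,"tz":0.001,"wx":0,"wy":0,"wz":0,"hand":0.3},{"tx":0,"ty":0,"tz":0,"wx":0,"wy":0,"wz":0,"hand":0.75},{"tx":0,"ty":0,"tz":0,"wx":0,"wy":0,"wz":0,"hand":0.75},{"tx":0,"ty":0,"tz":0,"wx":0,"wy":0,"wz":0,"hand":0.75},{"tx":0,"ty":0,"tz":0,"wx":0,"wy":0,"wz":0,"hand":0.75},{"tx":0,"ty":0,"tz":-0.02,"wx":0,"wy":0,"wz":0,"hand":0.75},{"tx":0,"ty":0,"tz":-0.04,"wx":0,"wy":0,"wz":0,"hand":0.75},{"tx":0,"ty":0,"tz":-0.04,"wx":0,"wy":0,"wz":0,"hand":0.75},{"tx":0,"ty":0,"tz":-0.04,"wx":0,"wy":0,"wz":0,"hand":0.75},{"tx":0,"ty":0,"tz":-0.035,"wx":0,"wy":0,"wz":0,"hand":0.75}]'
python3 look.py w12 blank_a blank_a_mid tray_in; python3 -c "
from h import *
go([.53,-.018,.21],1.3)"
```

```text
clock: 51.8
eef_pos: [0.4324, -0.3362, 0.2294]
orientation: [2.121, 2.312, 0.001]
wrist_force: [0.2, -1.1, 0.5]
width: 0.0641
gripper_force: 0.0
t 51.8 p [ 0.4324 -0.3362  0.2294] x [-0.086  0.996 -0.002] y [0.996 0.086 0.003] z [ 0.003 -0.002 -1.   ] F [ 0.2 -1.1  0.5] w 0.0641 g 0.0 q [ 1.05  0.47 -0.68  1.79  0.34  1.    0.32]
cam [ 0.426 -0.269  0.373] 71.89836402277183
blank_a [([0.4318, -0.338, 0.0375], 0.93), ([0.4361, -0.3364, 0.0577], 0.42)]
  region 0.95 3225 bbox 236 134 276 215 rect ((256.0, 174.5), (81.0, 40.0), 90.0)
  region 0.64 7154 bbox 244 0 511 71 rect ((377.5, 35.5), (71.0, 267.0), 90.0)
blank_a_mid [([0.436, -0.3355, 0.0634], 0.96)]
  region 0.95 3197 bbox 235 135 276 214 rect ((255.5, 174.5), (79.0, 41.0), 90.0)
tray_in [([0.4908, -0.3403, 0.0379], 0.66)]
  region 0.81 26739 bbox 177 114 437 240 rect ((306.3307189941406, 178.22793579101562), (260.07476806640625, 125.75031280517578), 0.6585432291030884)
t 52.15 p [ 0.4319 -0.3362  0.2257] x [-0.086  0.996 -0.001] y [0.996 0.086 0.001] z [ 0.001 -0.    -1.   ] F [-0.7  0.2  0.2] w 0.064 g 0.0 q [ 1.05  0.47 -0.68  1.79  0.35  1.    0.32]
GO wz 3.61 shift mm [315.9 105.3  15.7]
```

```bash
python3 -m jog '[{"tx":0.037,"ty":0,"tz":0,"wx":0,"wy":0,"wz":0,"hand":0.75},{"tx":0.037,"ty":0,"tz":0,"wx":0,"wy":0,"wz":0,"hand":0.75},{"tx":0.037,"ty":0,"tz":0,"wx":0,"wy":0,"wz":0,"hand":0.75},{"tx":0.037,"ty":0,"tz":0,"wx":0,"wy":0,"wz":0,"hand":0.75},{"tx":0.037,"ty":0,"tz":0,"wx":0,"wy":0,"wz":0,"hand":0.75},{"tx":0.037,"ty":0.02,"tz":0,"wx":0,"wy":0,"wz":0,"hand":0.75},{"tx":0.037,"ty":0.03,"tz":0,"wx":0,"wy":0,"wz":0,"hand":0.75},{"tx":0.037,"ty":0.03,"tz":0,"wx":0,"wy":0,"wz":0,"hand":0.75},{"tx":0.02,"ty":0.025,"tz":0,"wx":0,"wy":0,"wz":0,"hand":0.75},{"tx":0,"ty":0,"tz":0,"wx":0,"wy":0,"wz":3.6,"hand":0.75}]'
python3 -m jog '[{"tx":0,"ty":0,"tz":0,"wx":-5,"wy":0,"wz":0,"hand":0.75},{"tx":0,"ty":0,"tz":0,"wx":-6,"wy":0,"wz":0,"hand":0.75},{"tx":0,"ty":0,"tz":0,"wx":-5,"wy":0,"wz":0,"hand":0.75},{"tx":0,"ty":0,"tz":0,"wx":0,"wy":0,"wz":0,"hand":0.75}]' >/dev/null
python3 - <<'E'
from h import *
c=viewer.camera("wrist"); l=finder.regions_of(c,"blank_a")
print([(np.round(m["point"],3),m["confidence"]) for m in finder.mark_of(c,"blank_a_mid")[:2]])
m=max(l,key=lambda m:m["confidence"])
f=cv2.morphologyEx(m["pixels"].astype(np.uint8),cv2.MORPH_OPEN,np.ones((5,5))).astype(float); ys,xs=np.nonzero(f)
i=onplane(c,[[xs.mean(),ys.mean()]],.12)[0]; print(m["confidence"],len(xs),i)
def cost(p):
    Q=R.from_euler("ZYX",[p[2]/10,p[3]/10,0]).as_matrix(); cen=np.array([p[0]/100,p[1]/100,.107])
    g=render(c,[[-.0225,.0225,-.045,.045,-.0225,.0225]],cen,Q); return 1-np.minimum(f,g).sum()/np.maximum(f,g).sum()
p0=np.array([i[0]*100,i[1]*100,0,-3]); o=minimize(cost,p0,method="Nelder-Mead",options=dict(initial_simplex=np.vstack([p0]+[p0+d for d in np.diag([.5,.5,.5,1.5])]),xatol=.01,fatol=1e-4))
p=o.x/[100,100,10,10]; print("fit centre",p[:2],"yaw,roll deg",np.degrees(p[2:]),1-o.fun)
s,r=st(); go(np.array([p[0],p[1],.107])+r[:,2]*.009)
E
```

```text
clock: 52.98
eef_pos: [0.5058, -0.0172, 0.2257]
orientation: [2.188, 2.254, 0.005]
wrist_force: [-1.5, -0.2, -0.9]
width: 0.064
gripper_force: 0.0
[]
0.78 4375 [ 0.55070469 -0.0157645   0.12      ]
fit centre [ 0.55380609 -0.01786689] yaw,roll deg [  2.41812773 -16.10900896] 0.9777012276374358
t 53.47 p [ 0.5031 -0.0229  0.2262] x [-0.023  1.    -0.001] y [0.961 0.022 0.276] z [ 0.276  0.005 -0.961] F [0.  1.2 0.1] w 0.0644 g 0.0 q [ 0.56  0.28 -0.76  2.11  0.43  0.58 -0.46]
t 53.47 p [ 0.5031 -0.0229  0.2262] x [-0.023  1.    -0.001] y [0.961 0.022 0.276] z [ 0.276  0.005 -0.961] F [0.  1.2 0.1] w 0.0644 g 0.0 q [ 0.56  0.28 -0.76  2.11  0.43  0.58 -0.46]
GO wz 0 shift mm [  4.   16.  137.6]
```

```bash
python3 -m jog '[{"tx":0.002,"ty":0.008,"tz":0.02,"wx":0,"wy":0,"wz":-1,"hand":0.75},{"tx":0.002,"ty":0.008,"tz":0.035,"wx":0,"wy":0,"wz":0,"hand":0.75},{"tx":0,"ty":0,"tz":0.035,"wx":0,"wy":0,"wz":0,"hand":0.75},{"tx":0,"ty":0,"tz":0.03,"wx":0,"wy":0,"wz":0,"hand":0.75},{"tx":0,"ty":0,"tz":0.012,"wx":0,"wy":0,"wz":0,"hand":0.75},{"tx":0,"ty":0,"tz":0.004,"wx":0,"wy":0,"wz":0,"hand":0.75},{"tx":0,"ty":0,"tz":0,"wx":0,"wy":0,"wz":0,"hand":0.75}]'
python3 -m jog '[{"tx":0,"ty":0,"tz":0,"wx":0,"wy":0,"wz":0,"hand":0.6},{"tx":0,"ty":0,"tz":0,"wx":0,"wy":0,"wz":0,"hand":0.5},{"tx":0,"ty":0,"tz":0,"wx":0,"wy":0,"wz":0,"hand":0.3},{"tx":0,"ty":0,"tz":0,"wx":0,"wy":0,"wz":0,"hand":0.3},{"tx":0,"ty":0,"tz":0,"wx":0,"wy":0,"wz":0,"hand":0.3},{"tx":0,"ty":0,"tz":0,"wx":0,"wy":0,"wz":0,"hand":0.3}]' 70
python3 -m jog '[{"tx":0,"ty":0.003,"tz":-0.01,"wx":0,"wy":0,"wz":0,"hand":0.3},{"tx":0,"ty":0.007,"tz":-0.025,"wx":0,"wy":0,"wz":0,"hand":0.3},{"tx":0,"ty":0.007,"tz":-0.025,"wx":0,"wy":0,"wz":0,"hand":0.3},{"tx":0,"ty":0.007,"tz":-0.025,"wx":0,"wy":0,"wz":0,"hand":0.3},{"tx":0,"ty":0.007,"tz":-0.025,"wx":0,"wy":0,"wz":0,"hand":0.3},{"tx":0,"ty":0.004,"tz":-0.015,"wx":5,"wy":0,"wz":0,"hand":0.3},{"tx":0,"ty":0,"tz":0,"wx":6,"wy":0,"wz":0,"hand":0.3},{"tx":0,"ty":0,"tz":0,"wx":5,"wy":0,"wz":0,"hand":0.3},{"tx":0,"ty":0,"tz":0,"wx":0,"wy":0,"wz":-2.6,"hand":0.3},{"tx":0,"ty":0,"tz":0,"wx":0,"wy":0,"wz":0,"hand":0.3}]'
python3 look.py w13 blank_a_mid; python3 -c "
from h import *
go([.547,-.333,.23],4.7)"
```

```text
clock: 54.05
eef_pos: [0.5562, -0.0172, 0.099]
orientation: [2.029, 2.114, 0.29]
wrist_force: [-0.7, -0.3, 0.4]
width: 0.064
gripper_force: 0.0
clock: 54.55
eef_pos: [0.5567, -0.0179, 0.1013]
orientation: [2.027, 2.11, 0.294]
wrist_force: [-1.9, 1.8, 9.3]
width: 0.0441
gripper_force: 71.6
clock: 55.38
eef_pos: [0.5553, -0.0169, 0.2299]
orientation: [2.12, 2.312, -0.005]
wrist_force: [-0.4, 0.5, -1.3]
width: 0.0438
gripper_force: 71.9
t 55.38 p [ 0.5553 -0.0169  0.2299] x [-0.087  0.996 -0.006] y [0.996 0.087 0.001] z [ 0.002 -0.006 -1.   ] F [-0.4  0.5 -1.3] w 0.0438 g 71.9 q [ 0.47  0.5  -0.77  1.76  0.41  1.04 -0.36]
cam [0.549 0.051 0.373] 71.89836402277183
blank_a_mid [([0.46, -0.0195, 0.0772], 0.66)]
t 55.53 p [ 0.5545 -0.0171  0.2301] x [-0.084  0.996 -0.007] y [0.996 0.084 0.002] z [ 0.003 -0.007 -1.   ] F [-0.1  0.6 -1.8] w 0.0441 g 71.9 q [ 0.47  0.5  -0.76  1.76  0.41  1.04 -0.36]
GO wz 0.1 shift mm [-314.2  -33.3    2.2]
```

```bash
python3 -m jog '[{"tx":-0.02,"ty":0,"tz":-0.01,"wx":0,"wy":0,"wz":0,"hand":0.3},{"tx":-0.036,"ty":-0.004,"tz":0,"wx":0,"wy":0,"wz":0,"hand":0.3},{"tx":-0.036,"ty":-0.004,"tz":0,"wx":0,"wy":0,"wz":0,"hand":0.3},{"tx":-0.036,"ty":-0.004,"tz":0,"wx":0,"wy":0,"wz":0,"hand":0.3},{"tx":-0.036,"ty":-0.004,"tz":0,"wx":0,"wy":0,"wz":0,"hand":0.3},{"tx":-0.036,"ty":-0.004,"tz":0,"wx":0,"wy":0,"wz":0,"hand":0.3},{"tx":-0.036,"ty":-0.004,"tz":0,"wx":0,"wy":0,"wz":0,"hand":0.3},{"tx":-0.036,"ty":-0.004,"tz":0,"wx":0,"wy":0,"wz":0,"hand":0.3},{"tx":-0.036,"ty":-0.005,"tz":0,"wx":0,"wy":0,"wz":0,"hand":0.3},{"tx":-0.006,"ty":0,"tz":0,"wx":0,"wy":0,"wz":0,"hand":0.3}]'
python3 look.py w14 blank_a blank_a_mid; python3 -c "
from h import *
go([.547,-.333,.06],4.7)"
```

```text
clock: 56.37
eef_pos: [0.5463, -0.3396, 0.2417]
orientation: [2.13, 2.3, -0.009]
wrist_force: [0.0, -1.1, -1.3]
width: 0.0437
gripper_force: 71.9
t 56.37 p [ 0.5463 -0.3396  0.2417] x [-0.077  0.997 -0.009] y [0.997 0.077 0.001] z [ 0.001 -0.009 -1.   ] F [ 0.  -1.1 -1.3] w 0.0437 g 71.9 q [ 0.9   0.62 -0.69  1.52  0.43  1.16  0.2 ]
cam [ 0.541 -0.271  0.384] 71.89836402277183
blank_a [([0.5489, -0.3401, 0.2262], 0.81), ([0.4333, -0.3366, 0.0396], 0.62)]
  region 0.62 3672 bbox 137 123 191 200 rect ((164.3896484375, 161.67587280273438), (79.47452545166016, 48.99683380126953), 85.2363510131836)
  region 0.57 14399 bbox 206 154 308 310 rect ((257.0, 232.0), (156.0, 102.0), 90.0)
blank_a_mid [([0.4355, -0.3335, 0.0609], 0.84)]
  region 0.65 3586 bbox 138 123 191 200 rect ((164.8665313720703, 161.68157958984375), (79.0970458984375, 47.9967041015625), 85.13549041748047)
t 56.62 p [ 0.5488 -0.3313  0.2423] x [-0.086  0.996 -0.007] y [0.996 0.086 0.002] z [ 0.003 -0.006 -1.   ] F [-0.3  0.7 -1.4] w 0.0438 g 71.9 q [ 0.89  0.61 -0.7   1.52  0.42  1.15  0.2 ]
GO wz 0.22 shift mm [ -0.3  -2.3 182.3]
```

```bash
python3 -m jog '[{"tx":0,"ty":0,"tz":0.02,"wx":0,"wy":0,"wz":0,"hand":0.3},{"tx":0,"ty":0,"tz":0.03,"wx":0,"wy":0,"wz":0,"hand":0.3},{"tx":0,"ty":0,"tz":0.03,"wx":0,"wy":0,"wz":0,"hand":0.3},{"tx":0,"ty":0,"tz":0.03,"wx":0,"wy":0,"wz":0,"hand":0.3},{"tx":0,"ty":0,"tz":0.03,"wx":0,"wy":0,"wz":0,"hand":0.3},{"tx":0,"ty":0,"tz":0.025,"wx":0,"wy":0,"wz":0,"hand":0.3},{"tx":0,"ty":0,"tz":0.013,"wx":0,"wy":0,"wz":0,"hand":0.3},{"tx":0,"ty":0,"tz":0.006,"wx":0,"wy":0,"wz":0,"hand":0.3},{"tx":0,"ty":0,"tz":0,"wx":0,"wy":0,"wz":0,"hand":0.3}]'
python3 -m jog '[{"tx":0,"ty":0,"tz":0.003,"wx":0,"wy":0,"wz":0,"hand":0.3},{"tx":0,"ty":0,"tz":0,"wx":0,"wy":0,"wz":0,"hand":0.3}]'
python3 -m jog '[{"tx":0,"ty":0,"tz":0.002,"wx":0,"wy":0,"wz":0,"hand":0.3},{"tx":0,"ty":0,"tz":0,"wx":0,"wy":0,"wz":0,"hand":0.3}]'
```

```text
clock: 57.37
eef_pos: [0.5492, -0.3329, 0.0577]
orientation: [2.121, 2.311, -0.005]
wrist_force: [0.2, -0.6, -0.8]
width: 0.0439
gripper_force: 71.9
clock: 57.53
eef_pos: [0.5498, -0.3339, 0.0562]
orientation: [2.12, 2.308, -0.004]
wrist_force: [1.2, 0.0, -0.9]
width: 0.0439
gripper_force: 71.9
clock: 57.7
eef_pos: [0.5494, -0.3339, 0.0536]
orientation: [2.121, 2.309, -0.005]
wrist_force: [-0.5, -0.2, -1.7]
width: 0.0442
gripper_force: 71.9
```

```bash
python3 -m jog '[{"tx":0,"ty":0,"tz":0.002,"wx":0,"wy":0,"wz":0,"hand":0.3},{"tx":0,"ty":0,"tz":0,"wx":0,"wy":0,"wz":0,"hand":0.3}]' | grep -E "eef|wrist"
python3 -m jog '[{"tx":0,"ty":0,"tz":0.0015,"wx":0,"wy":0,"wz":0,"hand":0.3},{"tx":0,"ty":0,"tz":0,"wx":0,"wy":0,"wz":0,"hand":0.3}]' | grep -E "eef|wrist"
```

```text
eef_pos: [0.5495, -0.334, 0.052]
wrist_force: [-3.8, 1.5, 11.2]
eef_pos: [0.5495, -0.3341, 0.0519]
wrist_force: [-14.1, 5.8, 35.6]
```

```bash
python3 -m jog '[{"tx":0,"ty":0,"tz":-0.003,"wx":0,"wy":0,"wz":0,"hand":0.3},{"tx":0,"ty":0,"tz":0,"wx":0,"wy":0,"wz":0,"hand":0.75},{"tx":0,"ty":0,"tz":0,"wx":0,"wy":0,"wz":0,"hand":0.75},{"tx":0,"ty":0,"tz":0,"wx":0,"wy":0,"wz":0,"hand":0.75},{"tx":0,"ty":0,"tz":0,"wx":0,"wy":0,"wz":0,"hand":0.75},{"tx":0,"ty":0,"tz":-0.02,"wx":0,"wy":0,"wz":0,"hand":0.75},{"tx":0,"ty":0,"tz":-0.04,"wx":0,"wy":0,"wz":0,"hand":0.75},{"tx":0,"ty":0,"tz":-0.04,"wx":0,"wy":0,"wz":0,"hand":0.75},{"tx":0,"ty":0,"tz":-0.04,"wx":0,"wy":0,"wz":0,"hand":0.75},{"tx":0,"ty":0,"tz":-0.04,"wx":0,"wy":0,"wz":0,"hand":0.75}]'
python3 look.py w15 blank_a blank_a_mid
python3 -m jog '[{"tx":0,"ty":0,"tz":-0.02,"wx":0,"wy":0,"wz":0,"hand":0.9},{"tx":0.03,"ty":0,"tz":0,"wx":0,"wy":0,"wz":0,"hand":0.9},{"tx":0.03,"ty":0,"tz":0,"wx":0,"wy":0,"wz":0,"hand":0.9},{"tx":0.03,"ty":0,"tz":0,"wx":0,"wy":0,"wz":0,"hand":0.9},{"tx":0.03,"ty":0.006,"tz":0,"wx":0,"wy":0,"wz":0,"hand":0.9},{"tx":0.03,"ty":0.006,"tz":0,"wx":0,"wy":0,"wz":0,"hand":0.9},{"tx":0.01,"ty":0.007,"tz":0,"wx":0,"wy":0,"wz":0,"hand":0.9},{"tx":0,"ty":0,"tz":0,"wx":0,"wy":0,"wz":0,"hand":0.9},{"tx":0,"ty":0,"tz":0,"wx":0,"wy":0,"wz":0,"hand":0.9}]'>/dev/null
python3 look.py w16 turn_handle shaft_seat
python3 - <<'E'
from h import *
c=viewer.camera("wrist"); l=finder.regions_of(c,"turn_handle")
for m in l[:1]: print("handle fit",m["confidence"],np.round(fit(c,"turn_handle",m["pixels"],[.5545,-.1706],94.9,.155),4))
go([.5544,-.1706,.147],4.9)
E
```

```text
clock: 58.87
eef_pos: [0.5485, -0.3323, 0.2343]
orientation: [2.121, 2.31, -0.005]
wrist_force: [0.3, -0.6, 0.4]
width: 0.064
gripper_force: 0.0
t 58.87 p [ 0.5485 -0.3323  0.2343] x [-0.085  0.996 -0.006] y [0.996 0.085 0.001] z [ 0.002 -0.006 -1.   ] F [ 0.3 -0.6  0.4] w 0.064 g 0.0 q [ 0.89  0.62 -0.7   1.53  0.43  1.14  0.19]
cam [ 0.542 -0.264  0.377] 71.89836402277183
blank_a [([0.5494, -0.3365, 0.0332], 0.95), ([0.4328, -0.3348, 0.0394], 0.58)]
  region 0.71 3865 bbox 132 129 188 208 rect ((161.42189025878906, 167.9897918701172), (81.53594970703125, 50.89310836791992), 83.41805267333984)
  region 0.7 3002 bbox 238 134 277 212 rect ((257.5, 173.0), (78.0, 39.0), 90.0)
blank_a_mid [([0.4346, -0.3363, 0.0603], 0.64)]
  region 0.78 3834 bbox 133 129 187 209 rect ((161.46534729003906, 168.15347290039062), (81.19503021240234, 50.448387145996094), 84.2894058227539)
  region 0.32 676 bbox 299 12 318 68 rect ((308.11376953125, 39.87164306640625), (14.73327350616455, 57.144447326660156), 5.290081024169922)
t 59.87 p [ 0.5539 -0.1712  0.2504] x [-0.086  0.996 -0.006] y [0.996 0.086 0.   ] z [ 0.001 -0.006 -1.   ] F [-0.4 -0.2  0.2] w 0.0767 g 0.0 q [ 0.71  0.52 -0.75  1.68  0.39  1.1  -0.06]
cam [ 0.548 -0.103  0.393] 71.89836402277183
turn_handle [([0.5516, -0.1701, 0.1529], 0.95)]
  region 0.71 4108 bbox 232 113 283 258 rect ((257.5, 185.5), (145.0, 51.0), 90.0)
shaft_seat [([0.5604, -0.1755, 0.1412], 0.76), ([0.5507, -0.0135, 0.0799], 0.74)]
  region 0.9 328 bbox 248 184 268 201 rect ((257.6829528808594, 191.64634704589844), (17.337753295898438, 19.5463809967041), 83.6598129272461)
handle fit 0.79 [ 0.554  -0.1721 95.4051  0.9367]
t 60.22 p [ 0.5538 -0.1721  0.2513] x [-0.084  0.996 -0.006] y [0.996 0.084 0.001] z [ 0.002 -0.006 -1.   ] F [ 0.4 -0.6  0.5] w 0.0768 g 0.0 q [ 0.72  0.51 -0.75  1.68  0.39  1.1  -0.06]
GO wz -0.08 shift mm [  2.1   0.5 104.3]
```

```bash
python3 -m jog '[{"tx":0.001,"ty":0,"tz":0.03,"wx":0,"wy":-0.3,"wz":-0.4,"hand":0.9},{"tx":0,"ty":0,"tz":0.03,"wx":0,"wy":0,"wz":0,"hand":0.9},{"tx":0,"ty":0,"tz":0.025,"wx":0,"wy":0,"wz":0,"hand":0.9},{"tx":0,"ty":0,"tz":0.012,"wx":0,"wy":0,"wz":0,"hand":0.9},{"tx":0,"ty":0,"tz":0.005,"wx":0,"wy":0,"wz":0,"hand":0.9},{"tx":0,"ty":0,"tz":0,"wx":0,"wy":0,"wz":0,"hand":0.9}]'
python3 -m jog '[{"tx":0,"ty":0,"tz":0,"wx":0,"wy":0,"wz":0,"hand":0.6},{"tx":0,"ty":0,"tz":0,"wx":0,"wy":0,"wz":0,"hand":0.3},{"tx":0,"ty":0,"tz":0,"wx":0,"wy":0,"wz":0,"hand":0.3},{"tx":0,"ty":0,"tz":0,"wx":0,"wy":0,"wz":0,"hand":0.3},{"tx":0,"ty":0,"tz":0,"wx":0,"wy":0,"wz":0,"hand":0.3},{"tx":0,"ty":0,"tz":0,"wx":0,"wy":0,"wz":0,"hand":0.3}]' 80
python3 -m jog '[{"tx":0,"ty":0,"tz":-0.003,"wx":0,"wy":0,"wz":0,"hand":0.3},{"tx":0,"ty":0,"tz":-0.003,"wx":0,"wy":0,"wz":0,"hand":0.3},{"tx":0,"ty":0,"tz":-0.004,"wx":0,"wy":0,"wz":0,"hand":0.3}]'
```

```text
clock: 60.72
eef_pos: [0.5541, -0.1715, 0.1492]
orientation: [2.111, 2.315, -0.011]
wrist_force: [0.2, -0.0, 0.6]
width: 0.0772
gripper_force: 0.0
clock: 61.22
eef_pos: [0.5548, -0.1717, 0.1511]
orientation: [2.109, 2.312, -0.01]
wrist_force: [-4.8, 0.8, 12.6]
width: 0.042
gripper_force: 81.0
clock: 61.47
eef_pos: [0.5545, -0.1715, 0.16]
orientation: [2.11, 2.314, -0.01]
wrist_force: [2.9, -0.8, -4.5]
width: 0.042
gripper_force: 81.6
```

```bash
python3 -m jog '[{"tx":0,"ty":0,"tz":-0.01,"wx":0,"wy":0,"wz":0,"hand":0.3},{"tx":0,"ty":0,"tz":-0.02,"wx":0,"wy":0,"wz":0,"hand":0.3},{"tx":0,"ty":0,"tz":-0.035,"wx":0,"wy":0,"wz":0,"hand":0.3},{"tx":0,"ty":0,"tz":-0.03,"wx":0,"wy":0.7,"wz":0,"hand":0.3},{"tx":0.03,"ty":-0.005,"tz":0,"wx":0,"wy":0,"wz":0,"hand":0.3},{"tx":0.036,"ty":-0.006,"tz":0,"wx":0,"wy":0,"wz":0,"hand":0.3},{"tx":0.036,"ty":-0.006,"tz":0,"wx":0,"wy":0,"wz":0,"hand":0.3},{"tx":0.036,"ty":-0.006,"tz":0,"wx":0,"wy":0,"wz":0,"hand":0.3},{"tx":0.036,"ty":-0.006,"tz":0,"wx":0,"wy":0,"wz":0,"hand":0.3},{"tx":0.036,"ty":-0.006,"tz":0,"wx":0,"wy":0,"wz":0,"hand":0.3}]' 100
python3 -m jog '[{"tx":0.036,"ty":-0.006,"tz":0,"wx":0,"wy":0,"wz":0,"hand":0.3},{"tx":0.036,"ty":-0.006,"tz":0,"wx":0,"wy":0,"wz":0,"hand":0.3},{"tx":0.036,"ty":0,"tz":0,"wx":0,"wy":0,"wz":0,"hand":0.3},{"tx":0,"ty":0,"tz":0,"wx":0,"wy":0,"wz":-6.7,"hand":0.3},{"tx":0,"ty":0,"tz":0,"wx":0,"wy":0,"wz":-6.7,"hand":0.3},{"tx":0,"ty":0,"tz":0,"wx":0,"wy":0,"wz":-6.7,"hand":0.3},{"tx":0,"ty":0,"tz":0,"wx":0,"wy":0,"wz":-6.7,"hand":0.3},{"tx":0,"ty":0,"tz":0,"wx":0,"wy":0,"wz":-6.7,"hand":0.3},{"tx":0,"ty":0,"tz":0,"wx":0,"wy":0,"wz":-6.7,"hand":0.3},{"tx":0,"ty":0,"tz":0,"wx":0,"wy":0,"wz":-6.7,"hand":0.3}]' >/dev/null
python3 -m jog '[{"tx":0,"ty":0,"tz":0,"wx":0,"wy":0,"wz":-6.7,"hand":0.3},{"tx":0,"ty":0,"tz":0,"wx":0,"wy":0,"wz":-6.7,"hand":0.3},{"tx":0,"ty":0,"tz":0,"wx":0,"wy":0,"wz":-6.7,"hand":0.3},{"tx":0,"ty":0,"tz":0,"wx":0,"wy":0,"wz":-6.7,"hand":0.3},{"tx":0,"ty":0,"tz":0,"wx":0,"wy":0,"wz":-6.7,"hand":0.3},{"tx":0,"ty":0,"tz":0,"wx":0,"wy":0,"wz":-6.7,"hand":0.3},{"tx":0,"ty":0,"tz":0,"wx":0,"wy":0,"wz":0,"hand":0.3},{"tx":0,"ty":0,"tz":0,"wx":0,"wy":0,"wz":0,"hand":0.3}]' >/dev/null
python3 look.py w17 turn_handle pry_bar bar_tip bar_end; python3 -c "
from h import *
go([.48,.16,.02])"
```

```text
clock: 62.3
eef_pos: [0.4988, 0.0371, 0.2551]
orientation: [2.117, 2.32, 0.002]
wrist_force: [1.9, 1.1, -2.1]
width: 0.0412
gripper_force: 105.5
t 63.8 p [0.4778 0.1419 0.2547] x [-0.999 -0.037 -0.001] y [-0.037  0.999  0.001] z [ 0.001  0.001 -1.   ] F [-0.4  0.4 -1.9] w 0.0419 g 105.4 q [ 0.48  0.54 -1.22  1.86  0.56  1.14  0.66]
cam [0.41  0.139 0.398] 71.89836402277183
turn_handle [([0.4754, 0.1419, 0.2607], 0.84)]
  region 0.94 10870 bbox 213 110 299 310 rect ((256.0, 210.0), (200.0, 86.0), 90.0)
pry_bar [([0.5259, 0.2624, 0.0026], 0.95)]
  region 0.78 2115 bbox 326 105 350 250 rect ((337.7138366699219, 177.34500122070312), (18.92266082763672, 145.75015258789062), 3.8785247802734375)
bar_tip [([0.3926, 0.2652, -0.0028], 0.18)]
  region 0.77 2271 bbox 326 104 350 251 rect ((336.86175537109375, 177.2970428466797), (18.483856201171875, 147.5640411376953), 4.398705959320068)
bar_end [([0.3906, 0.2643, -0.0049], 0.65)]
  region 0.6 2083 bbox 326 105 350 249 rect ((337.1218566894531, 176.79440307617188), (17.88300895690918, 144.63150024414062), 4.085616588592529)
  region 0.42 5164 bbox 0 145 71 326 rect ((32.453853607177734, 234.33078002929688), (182.70394897460938, 68.28606414794922), 86.05481719970703)
t 64.25 p [0.4779 0.1421 0.2546] x [-0.999 -0.041 -0.002] y [-0.041  0.999  0.   ] z [ 0.002  0.    -1.   ] F [ 0.   0.8 -2. ] w 0.0418 g 105.4 q [ 0.48  0.54 -1.22  1.86  0.56  1.14  0.66]
GO wz 0 shift mm [ -2.4  17.7 234.6]
```

```bash
python3 -m jog '[{"tx":0,"ty":0.009,"tz":0.03,"wx":0,"wy":0,"wz":0,"hand":0.3},{"tx":0,"ty":0.008,"tz":0.035,"wx":0,"wy":0,"wz":0,"hand":0.3},{"tx":0,"ty":0,"tz":0.035,"wx":0,"wy":0,"wz":0,"hand":0.3},{"tx":0,"ty":0,"tz":0.035,"wx":0,"wy":0,"wz":0,"hand":0.3},{"tx":0,"ty":0,"tz":0.035,"wx":0,"wy":0,"wz":0,"hand":0.3},{"tx":0,"ty":0,"tz":0.03,"wx":0,"wy":0,"wz":0,"hand":0.3},{"tx":0,"ty":0,"tz":0.02,"wx":0,"wy":0,"wz":0,"hand":0.3},{"tx":0,"ty":0,"tz":0.014,"wx":0,"wy":0,"wz":0,"hand":0.3},{"tx":0,"ty":0,"tz":0.004,"wx":0,"wy":0,"wz":0,"hand":0.3},{"tx":0,"ty":0,"tz":0,"wx":0,"wy":0,"wz":0,"hand":0.3}]'
python3 -m jog '[{"tx":0,"ty":0,"tz":0.003,"wx":0,"wy":0,"wz":0,"hand":0.3},{"tx":0,"ty":0,"tz":0,"wx":0,"wy":0,"wz":0,"hand":0.3}]' | grep -E "eef|wrist"
python3 -m jog '[{"tx":0,"ty":0,"tz":0.002,"wx":0,"wy":0,"wz":0,"hand":0.3},{"tx":0,"ty":0,"tz":0,"wx":0,"wy":0,"wz":0,"hand":0.3}]' | grep -E "eef|wrist"
```

```text
clock: 65.08
eef_pos: [0.4772, 0.1593, 0.016]
orientation: [-0.065, 3.141, 0.001]
wrist_force: [-0.1, -0.3, -2.0]
width: 0.0413
gripper_force: 105.4
eef_pos: [0.4781, 0.1593, 0.0142]
wrist_force: [-0.5, -0.0, -2.9]
eef_pos: [0.4779, 0.1591, 0.0119]
wrist_force: [0.2, -0.6, -2.2]
```

```bash
python3 -m jog '[{"tx":0,"ty":0,"tz":0.001,"wx":0,"wy":0,"wz":0,"hand":0.3},{"tx":0,"ty":0,"tz":0.001,"wx":0,"wy":0,"wz":0,"hand":0.3},{"tx":0,"ty":0,"tz":0,"wx":0,"wy":0,"wz":0,"hand":0.3}]' | grep -E "eef|wrist"
python3 -m jog '[{"tx":0,"ty":0,"tz":0,"wx":0,"wy":0,"wz":0,"hand":0.9},{"tx":0,"ty":0,"tz":0,"wx":0,"wy":0,"wz":0,"hand":0.9},{"tx":0,"ty":0,"tz":0,"wx":0,"wy":0,"wz":0,"hand":0.9},{"tx":0,"ty":0,"tz":0,"wx":0,"wy":0,"wz":0,"hand":0.9},{"tx":0,"ty":0,"tz":-0.02,"wx":0,"wy":0,"wz":0,"hand":0.9},{"tx":0,"ty":0,"tz":-0.04,"wx":0,"wy":0,"wz":0,"hand":0.9},{"tx":0,"ty":0,"tz":-0.04,"wx":0,"wy":0,"wz":0,"hand":0.9},{"tx":0,"ty":0,"tz":-0.04,"wx":0,"wy":0,"wz":0,"hand":0.9},{"tx":0,"ty":0,"tz":-0.04,"wx":0,"wy":0,"wz":0,"hand":0.9},{"tx":0,"ty":0,"tz":-0.04,"wx":0,"wy":0,"wz":0,"hand":0.9}]'
cat > fin.py <<'E'
from h import *
for n in("scene","top","wrist"):
    c=viewer.camera(n)
    for q in("turn_handle","bar_tip","bar_end","blank_a","paint_pot","tape_roll","sanding_block"): print(n,q,[(np.round(m["point"],3).tolist(),round(m["confidence"],2)) for m in finder.mark_of(c,q)[:2]])
    if n=="wrist":
        l=finder.regions_of(c,"turn_handle"); print(np.round(fit(c,"turn_handle",l[0]["pixels"],[.478,.159],2.3,.015),4))
a=cv2.imread("pics/top2.png").astype(int); c=viewer.camera("top"); save(c,"topF.png"); b=cv2.imread("pics/topF.png").astype(int)
# keeper: profile along a row through nest c's finger and the cross bar, at the stop vs now
Rm=R.from_euler("z",2.3,degrees=True).as_matrix()
for fx in(.09,.045,-.045,-.12):
    L=[np.array([.551,-.0135,.133])+Rm@[fx,y,0] for y in np.arange(-.125,-.045,.005)]
    uv=np.round(proj(c,L)).astype(int); print(fx,"turned",[int(a[v,u].sum()//3) for u,v in uv],"now",[int(b[v,u].sum()//3) for u,v in uv])
E
python3 fin.py
```

```text
eef_pos: [0.4778, 0.1592, 0.0112]
wrist_force: [-11.3, -8.8, 40.2]
clock: 66.5
eef_pos: [0.4767, 0.1592, 0.2315]
orientation: [-0.066, 3.14, 0.001]
wrist_force: [0.4, -1.0, 1.0]
width: 0.0766
gripper_force: 0.0
scene turn_handle [([0.479, 0.155, 0.018], 0.59)]
scene bar_tip [([0.663, 0.274, -0.002], 0.66)]
scene bar_end [([0.392, 0.256, -0.003], 0.97), ([0.49, -0.338, 0.035], 0.7)]
scene blank_a [([0.547, -0.335, 0.036], 0.76), ([0.433, -0.335, 0.038], 0.58)]
scene paint_pot [([0.759, 0.206, 0.0], 0.92)]
scene tape_roll [([0.699, -0.358, 0.005], 0.75)]
scene sanding_block [([0.525, 0.265, 0.002], 0.73)]
top turn_handle [([0.662, 0.275, 0.003], 0.33)]
top bar_tip [([0.665, 0.277, 0.004], 0.44)]
top bar_end [([0.551, -0.015, 0.002], 0.58)]
top blank_a [([0.431, -0.34, 0.033], 0.76), ([0.55, -0.332, 0.038], 0.74)]
top paint_pot [([0.757, 0.213, -0.001], 0.55)]
top tape_roll [([0.702, -0.356, 0.001], 0.96), ([0.753, 0.212, 0.001], 0.33)]
top sanding_block [([0.75, -0.197, 0.009], 0.86)]
wrist turn_handle [([0.478, 0.158, 0.015], 0.72)]
wrist bar_tip [([0.657, 0.272, 0.002], 0.77), ([0.54
[... 281 characters left out ...]
[49, 110, 215, 215, 215, 214, 214, 215, 213, 213, 214, 214, 214, 190, 125, 171] now [212, 209, 212, 212, 212, 211, 211, 210, 210, 211, 210, 211, 209, 186, 121, 167]
0.045 turned [57, 85, 205, 240, 238, 238, 222, 224, 220, 220, 223, 226, 230, 160, 127, 116] now [215, 212, 213, 236, 234, 234, 219, 220, 216, 217, 220, 223, 226, 157, 124, 135]
-0.045 turned [199, 202, 199, 216, 214, 217, 205, 210, 206, 207, 215, 215, 214, 205, 120, 100] now [212, 212, 211, 212, 210, 215, 210, 214, 211, 212, 219, 221, 225, 216, 123, 134]
-0.12 turned [217, 215, 208, 182, 180, 180, 141, 142, 141, 143, 142, 149, 169, 230, 115, 134] now [213, 212, 204, 177, 177, 179, 150, 151, 152, 152, 150, 159, 175, 227, 113, 134]
```

```bash
python3 -c "
from rig import bot
print(bot.close_job())"
```

```text
the job is handed in; nothing more can be done
None
```

The job is handed in (result not reported) at about 68 of the 210 s: the keeper is fully back, both blanks present were levered loose and lie flat, unstacked, in the tray, the handle and bar are flat on the bench, and none of the bystanders was touched; the hardest press was one brief 40.2 N wrist reading while setting the handle down.

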